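# Rebuild the tube mixer's wheel stack on its inclined spindle

### The job

Put the blood-tube mixer back together after cleaning: onto its inclined spindle slide first the tall spacer sleeve, then the tube wheel with its hub upward, then the washer, each right down on the one before. Then lock the stack by sliding the slotted keeper plate fully home into the spindle's groove, from the uphill side with its grip rib upward, so that its own weight keeps it in. Leave the bottles, the jar and the beaker standing where they are.

Things in the scene. Friction and masses are not known exactly. Their poses are not given: they have to be found in the camera images.
- mixer: Tube mixer's housing, fixed to the bench: a white wedge 165 mm deep (x from -85 front to +80 mm back), 150 mm wide (y), 42 mm high at the front and 137 mm at the back, its deck sloping at 30 degrees. Origin on the bench, under the point 91 mm up where the spindle's axis meets the deck. It stands turned differently each time.
- spindle: Fixed steel spindle, square to the deck: it leans 30 degrees from vertical toward the mixer's front. Origin on its axis, on top of the flange at its foot (68 mm wide on top, 12 mm high). z points up along the spindle, y is level, +x uphill, -x downhill. Shaft 22 mm in diameter for z = 0 to 63 mm; above that see the tip.
- spindle_tip (a point): Tip of the spindle, on its axis at z = 84 mm in the spindle's frame. Below it: a head, 22 mm in diameter at z = 76 to 79 mm, tapering to 11 mm at the tip; under the head a groove with a neck 13 mm in diameter, z = 63 to 76 mm.
- sleeve: Spacer sleeve: plain grey plastic tube, 54 mm outside, bore 26 mm, 36 mm high, standing upright. Origin at the centre of its underside, z up along its axis. When seated on the flange its origin is at the spindle's origin.
- wheel: Tube wheel: white plastic disc 150 mm in diameter and 8 mm thick with tube holes, bore 26 mm, and a round hub 48 mm in diameter standing 10 mm up from the disc (18 mm overall height), lying hub up. Grip it by the hub. Origin at the centre of its underside, z up. When seated its origin is at z = 36 mm on the spindle.
- washer: Washer: plain steel ring 58 mm outside, bore 26 mm, 10 mm thick, lying flat. Origin at the centre of its underside, z up. When seated its origin is at z = 54 mm on the spindle.
- keeper: Slotted keeper: steel plate 72 mm long (x -36 to +36 mm), 56 mm wide, 8 mm thick, lying flat. Slot 17 mm wide, open to -x (mouth 25 mm), round at its end. Origin on the underside at the centre of the slot's round end: on the spindle's axis when home. z up. In place its underside lies on the washer at z = 64 mm on the spindle, its x axis along the spindle's x (mouth downhill, rib uphill).
- keeper_rib (a point): Centre of the top of the keeper's grip rib, which stands across the plate behind the slot: 12 mm thick (x from 22 to 34 mm in the keeper's frame), 44 mm wide (y), its top 36 mm over the plate's underside. This point is at x = 28, y = 0, z = 36 mm.
- brown_bottle: Bystander: brown bottle with black cap, 46 mm in diameter, 115 mm high, standing; origin at the centre of its foot.
- amber_bottle: Bystander: amber-brown bottle with black cap, 48 mm in diameter, 100 mm high, standing beside the mixer; origin at the centre of its foot.
- beaker: Bystander: glass beaker, 72 mm in diameter, 90 mm high, standing; origin at the centre of its foot.
- white_jar: Bystander: white round jar, 52 mm in diameter, 52 mm high, standing; origin at the centre of its foot.
- roll: Fixed obstacle behind the work: an upright kitchen roll, about 100 mm in diameter, 228 mm high; origin at the centre of its foot. Right of it the fixed beige slide oven, 212 mm high, fills the bench for x > 0.55 and y < -0.29 m of the world: keep the gripper clear of it.
There are look-alikes about, which are no part of the job. Several things have the shape of the washer; the one meant has the colours described above.

How it is judged:
By the outcome, as a careful person would: the job done as asked, in the order asked, and still so for the second after the job is handed in, with the robot touching nothing.
It also fails if it takes over 72 s, if anything falls off the work surface, if the arm or the gripper's body presses on something with over 40 N, if the wrist force passes 120 N, or if a joint passes its speed limit or range.

### The arm

A 7-joint arm with a two-finger parallel gripper is mounted at the origin on a cart in front of the work surface, level with it; the furniture and walls round the work are solid. World frame = base frame: x ahead of the robot, y to its left, z up, the work surface at z = 0. Lengths are in mm, angles in rad, forces in N, time in s.
With the tool pointing down it reaches from about 400 to 875 mm from the base axis. Payload 6.5 kg.
Tool frame: the origin (TCP) lies between the finger pads; the fingertips stand 8 mm ahead of it and the grasp point (between the pads) lies 11 mm behind it (finger_overhang is the distance from the TCP to the fingertips, in mm); z points along the fingers, y is the direction in which the jaws open and shut (so a half turn about z gives the same grasp; the last joint's range is limited). The gripper opens to 88 mm and grips with 3 to 60 N. Pads are 18 mm wide; open, the fingers measure 123 mm over their backs; the gripper's body (75 mm by 187 mm) begins 45 mm behind the grasp point.
Start: joints at [1.078, 0.536, -0.004, 1.538, 0.003, 1.067, -0.071], TCP at [269.069, -591.686, 246.716] pointing down, gripper open.
Joint ranges: [-2.7, 2.7], [-0.37, 2.16], [-1.27, 1.26], [0.24, 2.4], [-1.31, 4.45], [0.19, 1.91], [-2.76, 2.76]. Speed limits (rad/s): [2.39, 2.39, 3.14, 3.14, 3.14, 3.14, 3.14].

### API

Orientations are given as a unit quaternion [x, y, z, w].
In Python, from rig import get_state, camera, calibration, hand_in, finger_overhang gives the robot as it stands.
- The arm moves only by the tool carry_out, never from a script. Its argument "targets" is a list of rows, each an object with "dp": the shift along the tool's x, y, z in mm, a list of three; "twist": the turn about the tool's z in degrees. A call has exactly 5 rows; each row shifts and turns the pose as measured when the row begins, along the tool's axes as they then stand; what a row does not reach is not made up. A row lasts 1/10 s, in which the tool goes at most 50 mm and 8.59 degrees, less where a joint would pass 70% of its speed; a pose out of reach is approached as far as the arm can. A call is refused whole if a number of a shift passes 50 or a number of a turn 8.59, either way. A call with a gripper value outside its range is refused whole. "hand" is the closure, from 0 (fully open) to 1 (shut), set as the call begins (left out, the last holds). The fingers move at their own pace and stop on an object; the grip force is fixed at half the most. Time passes only in rows, so rows that do not move let the fingers close, or fill a call up. It gives the time, the measured TCP pose, the force and the opening at its end, in the units of the state.
- get_state(): the state, without advancing time (a new reading comes with each control period).
- camera(name): name is "scene" or "top" or "wrist"; returns (picture, depth): 420x560x3 uint8, blue, green, red; 420x560 float32, mm along the optical axis (not along the pixel's ray), 0 where there is no reading.
- calibration(name): a dict with "fx", "fy", "cx", "cy" (pixels), "rvec" (rotation vector, rad) and "tvec" (3), from world to camera coordinates, as OpenCV has them. Camera axes: x right, y down, z forward; pixel columns grow to the right and rows downward; lengths in mm; the calibration is good to about 2 mm. A picture is of the moment at which its call begins: read the wrist's pose just before it. calibration takes no time and is no camera call; for the wrist camera it gives the pose at the moment of the call.
- hand_in(): hands the job in, once; it reports no verdict.
The state is a dict: "time_s": time; "joint_positions": joint angles; "joint_vel": joint speeds; "joint_torque": joint torques, N m; "tcp_pos": TCP position; "orientation": TCP orientation; "force": force on the tool from outside, world axes, zero at the start; "torque": the same for the moment, N m; "width": opening from 0.0 (shut) to 1.0 (fully open).
Only numpy, scipy, OpenCV 4.12 (cv2) and the standard library are available. Lean on these libraries where they do the work, as an engineer would, in place of code of your own. Each camera call takes 0.05 s, during which the arm holds its last target.

## Working session

There is one attempt and no reset: what is moved stays moved. The work goes in short steps, Python scripts to look and compute and a tool call to move; the robot and the scene stay as the last step left them, time stands still between calls to the robot, and variables do not carry over. Pictures are saved under pics/ and viewed, and the job is handed in when it is done.

Besides the shell and the picture viewer there is one more tool, called as name(argument=value, ...), one argument or row to a line, values as JSON. carry_out: Moves the arm, as the interface text tells. Its arguments: {"type":"object","properties":{"targets":{"type":"array"},"hand":{"type":"number"}},"required":["targets"]}

```bash
ls; mkdir -p pics
cat > h.py <<'E'
import numpy as np, cv2
from scipy.spatial.transform import Rotation as R
from rig import get_state, camera, calibration, hand_in, finger_overhang
def cal(n):
    c=calibration(n); K=np.array([[c['fx'],0,c['cx']],[0,c['fy'],c['cy']],[0,0,1.]])
    Rm=cv2.Rodrigues(np.array(c['rvec'],float))[0]; t=np.array(c['tvec'],float).ravel()
    return K,Rm,t
def ray(c,u,v):
    K,Rm,t=c; o=-Rm.T@t; d=Rm.T@np.linalg.inv(K)@np.array([u,v,1.]); return o,d
def onz(c,u,v,z):
    o,d=ray(c,u,v); return o+d*(z-o[2])/d[2]
def cloud(c,dep):
    K,Rm,t=c; v,u=np.indices(dep.shape); 
    P=np.stack([(u-K[0,2])/K[0,0]*dep,(v-K[1,2])/K[1,1]*dep,dep],-1)
    return (P-t)@Rm
def proj(c,p):
    K,Rm,t=c; q=K@(Rm@np.array(p,float)+t); return q[:2]/q[2]
E
python3 - <<'E'
from h import *
s=get_state();print({k:np.round(v,3) for k,v in s.items()}, finger_overhang)
for n in ['scene','top','wrist']:
    c=cal(n); p,d=camera(n); cv2.imwrite(f'pics/{n}0.png',p); np.savez(f'{n}0.npz',p=p,d=d,K=c[0],R=c[1],t=c[2]); print(n,np.round(c[0],1).tolist(),np.round(-c[1].T@c[2]),np.round(c[1],2).tolist())
E
```

```text
pics
{'time_s': np.float64(0.0), 'joint_positions': array([ 1.078,  0.537, -0.004,  1.539,  0.003,  1.067, -0.071]), 'joint_vel': array([-0.   ,  0.001,  0.   , -0.   ,  0.001, -0.002, -0.   ]), 'joint_torque': array([-1.000e-03, -5.710e+01,  9.910e-01, -2.516e+01, -5.600e-02,
        1.800e-02,  0.000e+00]), 'tcp_pos': array([ 268.826, -591.155,  245.879]), 'orientation': array([ 0.977,  0.212, -0.   , -0.001]), 'force': array([ 0.403,  0.195, -0.392]), 'torque': array([-0.008,  0.002, -0.063]), 'width': np.float64(0.995)} 8.0
scene [[521.6, 0.0, 277.5], [0.0, 521.6, 207.0], [0.0, 0.0, 1.0]] [-542. -701. 1391.] [[0.46, -0.89, -0.01], [-0.63, -0.32, -0.7], [0.62, 0.34, -0.71]]
top [[480.8, 0.0, 270.0], [0.0, 480.8, 214.1], [0.0, 0.0, 1.0]] [ 226. -115. 1971.] [[-0.01, -1.0, -0.01], [-0.98, 0.01, -0.18], [0.18, 0.0, -0.98]]
wrist [[290.9, 0.0, 282.2], [0.0, 290.9, 210.6], [0.0, 0.0, 1.0]] [ 334. -562.  384.] [[0.41, -0.91, -0.0], [-0.87, -0.4, 0.28], [-0.25, -0.11, -0.96]]
```

View pics/scene0.png

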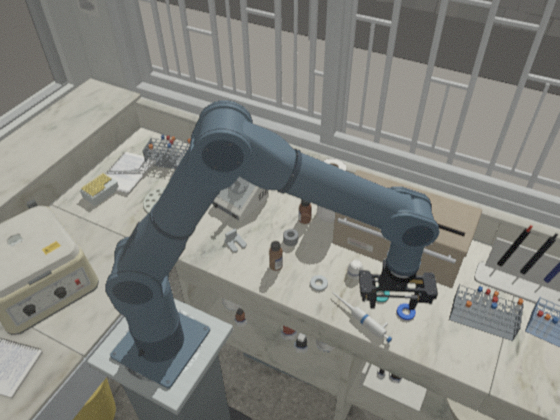

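View pics/top0.png

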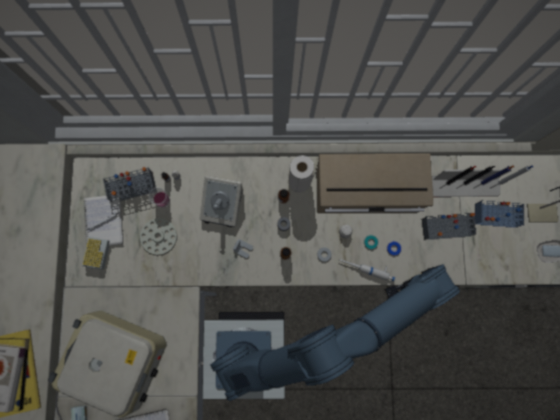

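View pics/wrist0.png

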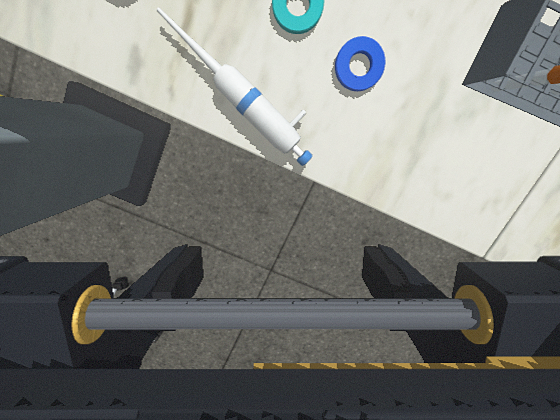

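Run:
```python
from h import *
z=np.load('top0.npz');p=z['p'];c=cv2.resize(p[150:285,90:290],None,fx=4,fy=4,interpolation=cv2.INTER_CUBIC);cv2.imwrite('pics/t1.png',c)
c=cv2.resize(p[150:290,250:450],None,fx=4,fy=4,interpolation=cv2.INTER_CUBIC);cv2.imwrite('pics/t2.png',c)
z=np.load('scene0.npz');p=z['p'];c=cv2.resize(p[130:300,130:330],None,fx=3.5,fy=3.5,interpolation=cv2.INTER_CUBIC);cv2.imwrite('pics/s1.png',c)
z=np.load('top0.npz');cc=(z['K'],z['R'],z['t']);P=cloud(cc,z['d'])
for n,(u,v) in dict(wheel=(158,238),tip=(222,203),keeper=(243,248),sleeve=(284,226),washer=(324,255),jar=(346,231),brown=(286,253),amber=(284,196),beaker=(160,199),roll=(302,167)).items(): print(n,np.round(P[v,u]),np.round(onz(cc,u,v,0)))
```

```text
wheel [481. 357.  -2.] [481. 356.   0.]
tip [604.  81. 112.] [627.  93.   0.]
keeper [438.   4.   0.] [438.   4.   0.]
sleeve [ 527. -165.    7.] [ 528. -165.    0.]
washer [ 406. -327.    9.] [ 407. -328.    0.]
jar [ 499. -413.   52.] [ 506. -421.    0.]
brown [ 405. -169.  115.] [ 416. -172.    0.]
amber [ 634. -164.  100.] [ 656. -166.   -0.]
beaker [638. 345.  35.] [646. 354.   0.]
roll [ 736. -234.  161.] [ 781. -244.    0.]
```

View pics/t1.png

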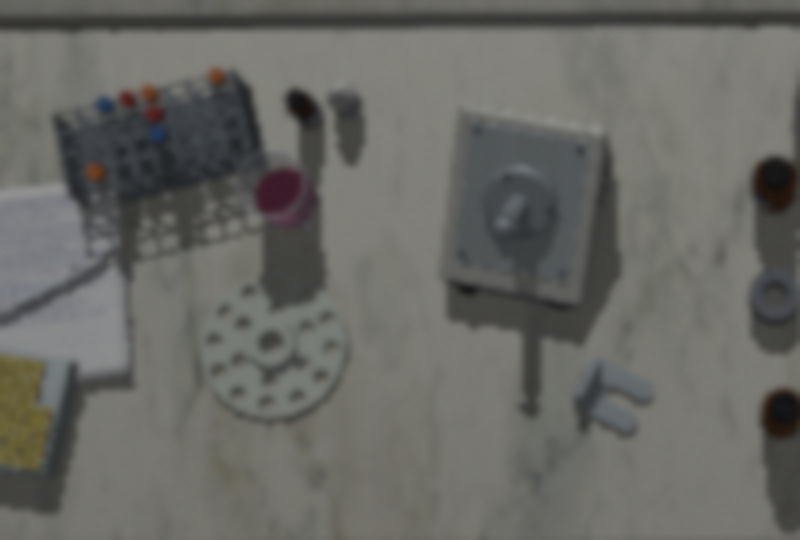

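View pics/t2.png

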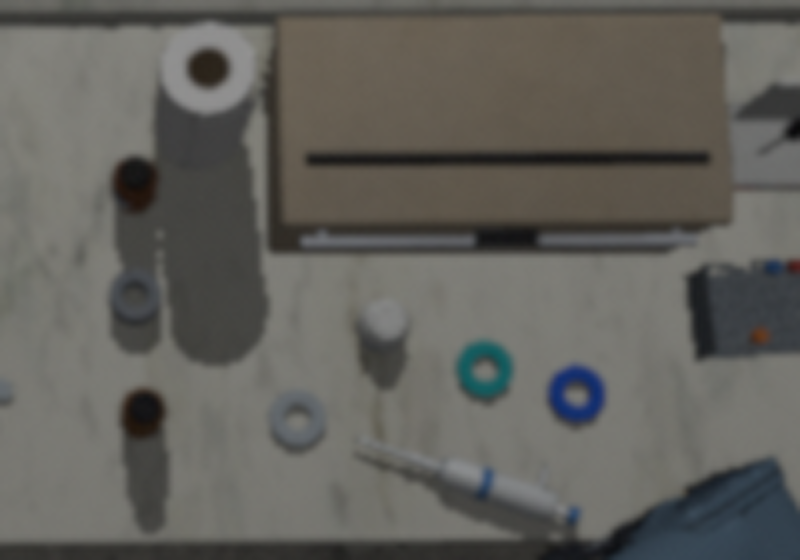

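View pics/s1.png

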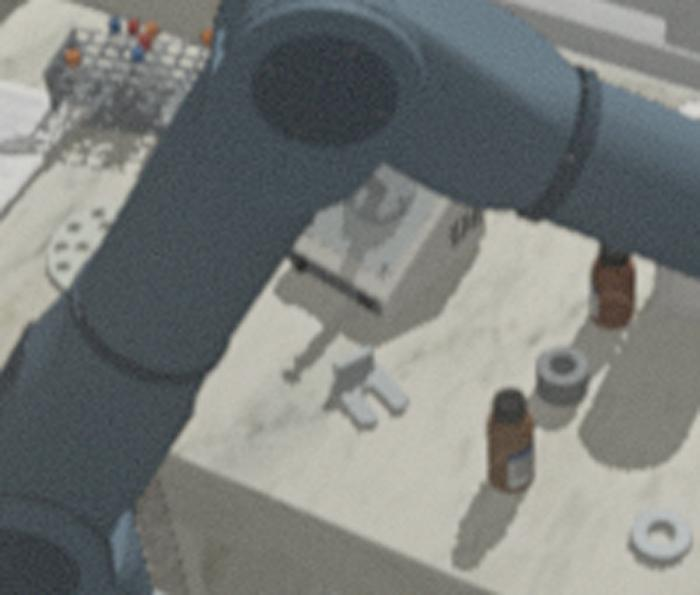

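```bash
cat >> h.py <<'E'
def pose():
    s=get_state(); return np.array(s['tcp_pos'],float),R.from_quat(s['orientation']),s
def plan(target,twist=0,n=5,maxs=48):
    """rows to go to target world TCP, total twist deg about tool z (ignores tilt)"""
    p,r,s=pose(); target=np.array(target,float); rows=[]
    d=target-p; n=max(n,int(np.ceil(np.linalg.norm(d)/maxs)),int(np.ceil(abs(twist)/8.5))); n=-(-n//5)*5
    for i in range(n):
        dp=r.inv().apply(d/n); rows.append((np.round(dp,1).tolist(),round(twist/n,2))); r=r*R.from_euler('z',twist/n,degrees=True)
    for i in range(0,n,5): print([dict(dp=a,twist=b) for a,b in rows[i:i+5]])
def st():
    p,r,s=pose(); m=r.as_matrix()
    print('t',round(s['time_s'],2),'p',np.round(p,1),'x',np.round(m[:,0],3),'y',np.round(m[:,1],3),'z',np.round(m[:,2],3),'F',np.round(s['force'],1),'w',round(s['width'],3),'j',np.round(s['joint_positions'],2))
E
python3 -c "
from h import *
plan([480,-165,270],-145.8,20)"
```

```text
[{'dp': [18.4, -15.0, -1.2], 'twist': -7.29}, {'dp': [20.2, -12.6, -1.2], 'twist': -7.29}, {'dp': [21.6, -9.9, -1.2], 'twist': -7.29}, {'dp': [22.7, -7.1, -1.2], 'twist': -7.29}, {'dp': [23.4, -4.1, -1.2], 'twist': -7.29}]
[{'dp': [23.8, -1.1, -1.2], 'twist': -7.29}, {'dp': [23.7, 1.9, -1.2], 'twist': -7.29}, {'dp': [23.3, 4.9, -1.2], 'twist': -7.29}, {'dp': [22.5, 7.8, -1.2], 'twist': -7.29}, {'dp': [21.3, 10.6, -1.2], 'twist': -7.29}]
[{'dp': [19.8, 13.2, -1.2], 'twist': -7.29}, {'dp': [18.0, 15.6, -1.2], 'twist': -7.29}, {'dp': [15.8, 17.8, -1.2], 'twist': -7.29}, {'dp': [13.4, 19.6, -1.2], 'twist': -7.29}, {'dp': [10.9, 21.2, -1.2], 'twist': -7.29}]
[{'dp': [8.1, 22.4, -1.2], 'twist': -7.29}, {'dp': [5.2, 23.2, -1.2], 'twist': -7.29}, {'dp': [2.2, 23.7, -1.2], 'twist': -7.29}, {'dp': [-0.8, 23.8, -1.2], 'twist': -7.29}, {'dp': [-3.8, 23.5, -1.2], 'twist': -7.29}]
```

carry_out(
  targets=[
    {"dp":[18,-15,-1],"twist":-7.3},
    {"dp":[20,-13,-1],"twist":-7.3},
    {"dp":[22,-10,-1],"twist":-7.3},
    {"dp":[23,-7,-1],"twist":-7.3},
    {"dp":[23,-4,-1],"twist":-7.3},
  ],
)

```text
time_s: 0.65
tcp_pos: [318.5, -483.0, 248.9]
orientation: [0.858, 0.514, -0.002, -0.002]
force: [-0.3, 0.7, 0.0]
width: 1.003
```

carry_out(
  targets=[
    {"dp":[24,-1,-1],"twist":-7.3},
    {"dp":[24,2,-1],"twist":-7.3},
    {"dp":[23,5,-1],"twist":-7.3},
    {"dp":[22,8,-1],"twist":-7.3},
    {"dp":[21,11,-1],"twist":-7.3},
  ],
)

```text
time_s: 1.15
tcp_pos: [370.1, -370.4, 253.1]
orientation: [0.643, 0.766, -0.001, -0.003]
force: [0.8, -0.3, -0.6]
width: 1.0
```

```bash
python3 -c "
from h import *
st()"
```

```text
t 1.15 p [ 370.1 -370.4  253.1] x [-0.173  0.985  0.004] y [ 0.985  0.173 -0.006] z [-0.007  0.003 -1.   ] F [ 0.8 -0.3 -0.6] w 1.0 j [ 0.99  0.34 -0.36  1.84  0.15  0.99  0.74]
```

carry_out(
  targets=[
    {"dp":[20,13,-1],"twist":-7.3},
    {"dp":[18,16,-1],"twist":-7.3},
    {"dp":[16,18,-1],"twist":-7.3},
    {"dp":[13,20,-1],"twist":-7.3},
    {"dp":[11,21,-1],"twist":-7.3},
  ],
)

```text
time_s: 1.65
tcp_pos: [418.1, -255.7, 257.7]
orientation: [0.358, 0.934, 0.0, -0.004]
force: [-0.6, -0.2, 0.1]
width: 1.002
```

carry_out(
  targets=[
    {"dp":[8,22,-1],"twist":-7.3},
    {"dp":[5,23,-1],"twist":-7.3},
    {"dp":[2,24,-1],"twist":-7.3},
    {"dp":[-1,24,-1],"twist":-7.3},
    {"dp":[-4,24,-1],"twist":-7.3},
  ],
)

```text
time_s: 2.15
tcp_pos: [462.7, -140.3, 262.3]
orientation: [0.035, 0.999, 0.001, -0.005]
force: [1.2, 0.4, -0.6]
width: 1.001
```

```bash
cat >> h.py <<'E'
def snap(n,tag):
    c=cal(n); p,d=camera(n); cv2.imwrite(f'pics/{tag}.png',p); np.savez(f'{tag}.npz',p=p,d=d,K=c[0],R=c[1],t=c[2]); return c,p,d
def load(tag):
    z=np.load(tag+'.npz'); return (z['K'],z['R'],z['t']),z['p'],z['d']
E
python3 -c "
from h import *
st(); snap('wrist','w1'); snap('top','top1'); snap('scene','s1')"
```

```text
t 2.15 p [ 462.7 -140.3  262.3] x [-0.998  0.069  0.01 ] y [0.069 0.998 0.002] z [-0.01   0.003 -1.   ] F [ 1.2  0.4 -0.6] w 1.001 j [ 0.81  0.32 -0.73  1.91  0.25  1.01  1.47]
```

View pics/w1.png

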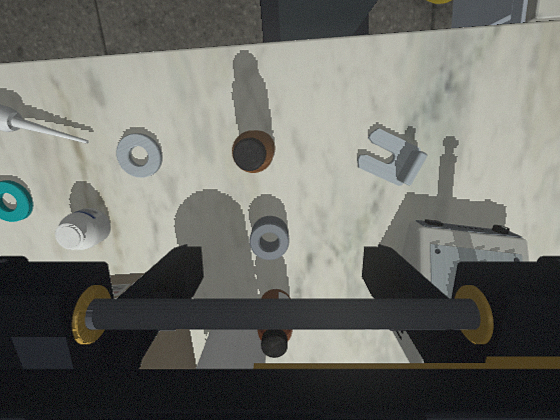

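View pics/s1.png

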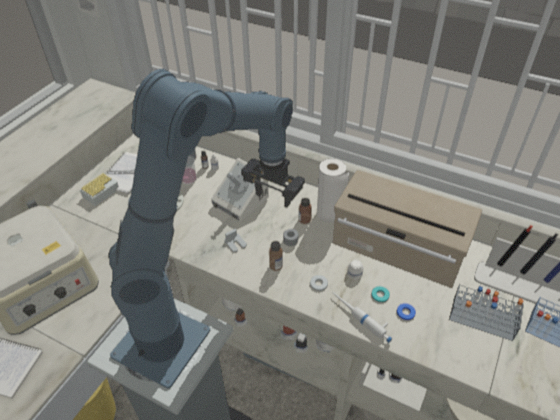

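```bash
cat >> h.py <<'E'
def circ(P):
    A=np.c_[2*P[:,:2],np.ones(len(P))]; s=np.linalg.lstsq(A,(P[:,:2]**2).sum(1),rcond=None)[0]; return s[:2],np.sqrt(s[2]+s[:2]@s[:2])
def ring(tag,u,v,z,w=30,tol=5):
    """contours of height band; outer/inner centres on plane z"""
    c,p,d=load(tag); P=cloud(c,d); m=(np.abs(P[...,2]-z)<tol)&(d>0); mm=np.zeros_like(m); mm[v-w:v+w,u-w:u+w]=1; m&=mm
    print('z med',np.median(P[...,2][m]),m.sum(), 'mean',P[m].mean(0).round(1))
    cs,h=cv2.findContours(m.astype(np.uint8),cv2.RETR_CCOMP,cv2.CHAIN_APPROX_NONE)
    for q in sorted(cs,key=len)[::-1][:3]:
        if len(q)<15: continue
        W=np.array([onz(c,*x,z) for x in q[:,0].astype(float)]); cc,rr=circ(W); print(len(q),'centre',cc.round(1),'r',rr.round(1), 'img',q[:,0].mean(0))
E
python3 -c "
from h import *
ring('w1',270,240,36)
ring('w1',139,155,10,35,4)
ring('w1',248,155,115,30,5)
ring('w1',275,342,100,24,5)
ring('w1',70,237,52,28,5)
"
```

```text
z med 35.307332345290966 921 mean [ 534.3 -162.6   35.2]
109 centre [ 534.4 -162.6] r 26.3 img [269.13761468 240.33027523]
54 centre [ 534.2 -162.6] r 13.3 img [269.01851852 240.53703704]
z med 9.640936035224875 1261 mean [ 411.5 -327.1    9.6]
126 centre [ 411.9 -327. ] r 28.6 img [138.45238095 154.6984127 ]
56 centre [ 412. -327.] r 13.1 img [138.5   155.375]
z med 114.49337310249193 833 mean [ 413.2 -168.9  114.4]
91 centre [ 413.4 -168.8] r 15.2 img [249.06593407 154.16483516]
z med 99.16839064617967 503 mean [ 647.9 -162.8   99. ]
73 centre [ 647.1 -162.7] r 16.4 img [274.35616438 345.01369863]
z med 50.94250927663936 584 mean [ 504.3 -415.7   50.8]
76 centre [ 504.1 -414.8] r 17.3 img [ 69.06578947 235.97368421]
```

```bash
python3 -c "
from h import *
plan([534.3,-162.6,60],0,5); plan([534.3,-162.6,30],0,5)"
```

```text
[{'dp': [-15.0, -3.6, 40.3], 'twist': 0.0}, {'dp': [-15.0, -3.6, 40.3], 'twist': 0.0}, {'dp': [-15.0, -3.6, 40.3], 'twist': 0.0}, {'dp': [-15.0, -3.6, 40.3], 'twist': 0.0}, {'dp': [-15.0, -3.6, 40.3], 'twist': 0.0}]
[{'dp': [-7.5, -1.8, 23.2], 'twist': 0.0}, {'dp': [-7.5, -1.8, 23.2], 'twist': 0.0}, {'dp': [-7.5, -1.8, 23.2], 'twist': 0.0}, {'dp': [-7.5, -1.8, 23.2], 'twist': 0.0}, {'dp': [-7.5, -1.8, 23.2], 'twist': 0.0}]
[{'dp': [-7.5, -1.8, 23.2], 'twist': 0.0}, {'dp': [-7.5, -1.8, 23.2], 'twist': 0.0}, {'dp': [-7.5, -1.8, 23.2], 'twist': 0.0}, {'dp': [-7.5, -1.8, 23.2], 'twist': 0.0}, {'dp': [-7.5, -1.8, 23.2], 'twist': 0.0}]
```

carry_out(
  targets=[
    {"dp":[-22,-5,36],"twist":0},
    {"dp":[-22,-5,36],"twist":0},
    {"dp":[-22,-5,36],"twist":0},
    {"dp":[-9,-3,46],"twist":0},
    {"dp":[0,0,40],"twist":0},
  ],
)

```text
time_s: 2.8
tcp_pos: [540.0, -175.2, 66.0]
orientation: [0.047, 0.999, -0.004, 0.0]
force: [0.6, -0.5, -0.1]
width: 0.999
```

```bash
python3 -c "
from h import *
st(); plan([534.3,-162.6,30],0,5)"
```

```text
t 2.8 p [ 540.  -175.2   66. ] x [-0.996  0.093 -0.001] y [ 0.093  0.996 -0.009] z [ 0.001 -0.009 -1.   ] F [ 0.6 -0.5 -0.1] w 0.999 j [ 0.63  0.72 -0.53  1.85  0.55  0.72  1.26]
[{'dp': [1.4, 2.5, 7.2], 'twist': 0.0}, {'dp': [1.4, 2.5, 7.2], 'twist': 0.0}, {'dp': [1.4, 2.5, 7.2], 'twist': 0.0}, {'dp': [1.4, 2.5, 7.2], 'twist': 0.0}, {'dp': [1.4, 2.5, 7.2], 'twist': 0.0}]
```

carry_out(
  targets=[
    {"dp":[2,4,7],"twist":0},
    {"dp":[2,4,7],"twist":0},
    {"dp":[2,4,7],"twist":0},
    {"dp":[0,1,7],"twist":0},
    {"dp":[0,0,7],"twist":0},
  ],
)

```text
time_s: 3.3
tcp_pos: [532.3, -164.4, 28.7]
orientation: [0.051, 0.999, -0.005, -0.002]
force: [0.0, 0.0, -0.6]
width: 0.999
```

```bash
python3 -c "
from h import *
st(); plan([534.3,-162.6,30],0,5)"
```

```text
t 3.3 p [ 532.3 -164.4   28.7] x [-0.995  0.101  0.003] y [ 0.101  0.995 -0.011] z [-0.004 -0.01  -1.   ] F [ 0.   0.  -0.6] w 0.999 j [ 0.58  0.77 -0.49  1.88  0.59  0.65  1.19]
[{'dp': [-0.4, 0.4, -0.3], 'twist': 0.0}, {'dp': [-0.4, 0.4, -0.3], 'twist': 0.0}, {'dp': [-0.4, 0.4, -0.3], 'twist': 0.0}, {'dp': [-0.4, 0.4, -0.3], 'twist': 0.0}, {'dp': [-0.4, 0.4, -0.3], 'twist': 0.0}]
```

Good. Centre, then close.

carry_out(
  targets=[
    {"dp":[-2,2,-1],"twist":0},
    {"dp":[0,0,0],"twist":0},
    {"dp":[0,0,0],"twist":0},
    {"dp":[0,0,0],"twist":0},
    {"dp":[0,0,0],"twist":0},
  ],
  hand=1,
)

```text
time_s: 3.8
tcp_pos: [536.3, -163.0, 31.6]
orientation: [0.051, 0.999, -0.006, 0.0]
force: [-0.1, 0.1, -1.6]
width: 0.595
```

carry_out(
  targets=[
    {"dp":[0,0,0],"twist":0},
    {"dp":[0,0,-10],"twist":0},
    {"dp":[0,0,-20],"twist":0},
    {"dp":[0,0,-40],"twist":0},
    {"dp":[0,0,-45],"twist":0},
  ],
)

```text
time_s: 4.3
tcp_pos: [531.6, -160.9, 145.7]
orientation: [0.051, 0.999, -0.004, -0.006]
force: [1.2, -0.4, -0.1]
width: 0.597
```

```bash
python3 -c "
from h import *
st(); c,p,d=snap('wrist','w2')"
```

```text
t 4.3 p [ 531.6 -160.9  145.7] x [-0.995  0.101  0.012] y [ 0.101  0.995 -0.01 ] z [-0.013 -0.008 -1.   ] F [ 1.2 -0.4 -0.1] w 0.597 j [ 0.66  0.59 -0.61  1.84  0.45  0.86  1.3 ]
```

View pics/w2.png

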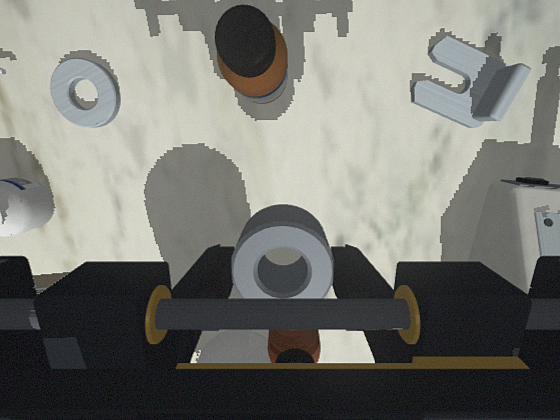

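```bash
python3 -c "
from h import *
plan([470,70,330],4,10)"
```

```text
[{'dp': [8.9, 22.1, -17.9], 'twist': 0.4}, {'dp': [9.1, 22.1, -17.9], 'twist': 0.4}, {'dp': [9.2, 22.0, -17.9], 'twist': 0.4}, {'dp': [9.4, 21.9, -17.9], 'twist': 0.4}, {'dp': [9.5, 21.9, -17.9], 'twist': 0.4}]
[{'dp': [9.7, 21.8, -17.9], 'twist': 0.4}, {'dp': [9.8, 21.7, -17.9], 'twist': 0.4}, {'dp': [10.0, 21.7, -17.9], 'twist': 0.4}, {'dp': [10.1, 21.6, -17.9], 'twist': 0.4}, {'dp': [10.3, 21.5, -17.9], 'twist': 0.4}]
```

carry_out(
  targets=[
    {"dp":[9,10,-30],"twist":0.4},
    {"dp":[9,15,-30],"twist":0.4},
    {"dp":[9,22,-20],"twist":0.4},
    {"dp":[9,26,-18],"twist":0.4},
    {"dp":[9,26,-18],"twist":0.4},
  ],
)

```text
time_s: 4.85
tcp_pos: [501.9, -57.5, 274.9]
orientation: [0.072, 0.997, -0.007, 0.001]
force: [1.0, -0.7, -0.6]
width: 0.596
```

carry_out(
  targets=[
    {"dp":[10,26,-16],"twist":0.4},
    {"dp":[10,26,-16],"twist":0.4},
    {"dp":[10,24,-16],"twist":0.4},
    {"dp":[10,22,-12],"twist":0.4},
    {"dp":[10,20,-8],"twist":0.4},
  ],
)

```text
time_s: 5.35
tcp_pos: [468.1, 74.7, 347.2]
orientation: [0.089, 0.996, -0.008, 0.003]
force: [-0.2, -0.5, -1.3]
width: 0.596
```

```bash
python3 -c "
from h import *
st(); c,p,d=snap('wrist','w3')"
```

```text
t 5.35 p [468.1  74.7 347.2] x [-0.984  0.178 -0.008] y [ 0.178  0.984 -0.016] z [ 0.005 -0.017 -1.   ] F [-0.2 -0.5 -1.3] w 0.596 j [ 0.46  0.21 -0.83  1.83  0.19  1.18  0.96]
```

View pics/w3.png

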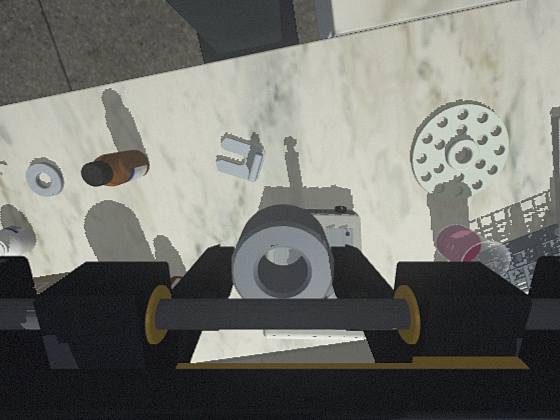

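```bash
python3 -c "
from h import *
ring('w3',464,150,18,26,5); ring('w3',464,150,8,60,3)
c,p,d=load('w3');P=cloud(c,d)
for (u,v) in [(227,145),(228,170),(262,158),(320,215),(341,300)]: print((u,v),P[v,u].round(1))
"
```

```text
z med 17.002183199799642 573 mean [489.8 353.   16.9]
90 centre [489.9 352.2] r 23.6 img [462.78888889 153.93333333]
47 centre [489.8 352.2] r 13.1 img [462.74468085 153.82978723]
z med 7.237721751507554 4876 mean [487.1 353.9   7.3]
270 centre [490.1 353.3] r 74.3 img [460.18148148 151.18518519]
115 centre [494.5 360.9] r 27.9 img [465.90434783 155.85217391]
40 centre [491.2 356.2] r 11.6 img [466.3 154.7]
(227, 145) [411.4 -11.2   6.5]
(228, 170) [450.9 -18.7   7.3]
(262, 158) [441.1  40.9  12.4]
(320, 215) [543.2 117.3  39.7]
(341, 300) [443.9  96.3 416.8]
```

carry_out(
  targets=[
    {"dp":[0,0,-48],"twist":0},
    {"dp":[0,0,-48],"twist":0},
    {"dp":[0,0,-48],"twist":0},
    {"dp":[0,0,-48],"twist":0},
    {"dp":[0,0,-48],"twist":0},
  ],
)

```text
time_s: 5.9
tcp_pos: [459.7, 84.5, 591.1]
orientation: [0.083, 0.997, -0.01, -0.001]
force: [1.6, 1.1, -1.6]
width: 0.597
```

```bash
python3 -c "
from h import *
st()"
```

```text
t 5.9 p [459.7  84.5 591.1] x [-0.986  0.165  0.001] y [ 0.165  0.986 -0.02 ] z [-0.004 -0.02  -1.   ] F [ 1.6  1.1 -1.6] w 0.597 j [ 0.46  0.12 -0.85  1.35  0.1   1.72  1.04]
```

carry_out(
  targets=[
    {"dp":[0,0,-40],"twist":0},
    {"dp":[0,0,-40],"twist":0},
    {"dp":[0,0,-40],"twist":0},
    {"dp":[0,0,-40],"twist":0},
    {"dp":[0,0,-40],"twist":0},
  ],
)

```text
time_s: 6.4
tcp_pos: [464.7, 87.3, 663.8]
orientation: [0.083, 0.996, -0.018, -0.002]
force: [0.4, 0.4, -1.8]
width: 0.595
```

```bash
python3 -c "
from h import *
st()"
```

```text
t 6.4 p [464.7  87.3 663.8] x [-0.986  0.166  0.001] y [ 0.165  0.986 -0.036] z [-0.007 -0.035 -0.999] F [ 0.4  0.4 -1.8] w 0.595 j [-0.23  0.1  -0.08  1.17  0.04  1.89  1.1 ]
```

carry_out(
  targets=[
    {"dp":[-50,0,-50],"twist":0},
    {"dp":[-50,0,-50],"twist":0},
    {"dp":[-50,0,-50],"twist":0},
    {"dp":[-50,0,-50],"twist":0},
    {"dp":[-50,0,-50],"twist":0},
  ],
)

```text
time_s: 6.9
tcp_pos: [577.3, 60.6, 702.1]
orientation: [0.081, 0.996, -0.001, 0.049]
force: [-0.5, 1.1, -1.0]
width: 0.594
```

```bash
python3 -c "
from h import *
st()"
```

```text
t 6.9 p [577.3  60.6 702.1] x [-0.982  0.161 -0.097] y [0.162 0.987 0.005] z [ 0.096 -0.01  -0.995] F [-0.5  1.1 -1. ] w 0.594 j [-0.45  0.29  0.41  0.86 -0.11  1.91  1.31]
```

carry_out(
  targets=[
    {"dp":[-35,0,-50],"twist":0},
    {"dp":[-35,0,-50],"twist":0},
    {"dp":[-35,0,-50],"twist":0},
    {"dp":[-35,0,-50],"twist":0},
    {"dp":[-35,0,-50],"twist":0},
  ],
)

```text
time_s: 7.4
tcp_pos: [632.1, 32.8, 777.6]
orientation: [0.078, 0.986, 0.014, 0.145]
force: [0.2, -0.1, -1.1]
width: 0.596
```

```bash
python3 -c "
from h import *
st()"
```

```text
t 7.4 p [632.1  32.8 777.6] x [-0.946  0.157 -0.283] y [0.149 0.988 0.049] z [ 0.287  0.004 -0.958] F [ 0.2 -0.1 -1.1] w 0.596 j [-0.31  0.37  0.37  0.59 -0.15  1.91  1.36]
```

carry_out(
  targets=[
    {"dp":[-40,-25,-45],"twist":0},
    {"dp":[-40,-25,-45],"twist":0},
    {"dp":[-40,-25,-45],"twist":0},
    {"dp":[0,0,0],"twist":0},
    {"dp":[0,0,0],"twist":0},
  ],
)

```text
time_s: 7.9
tcp_pos: [643.5, -40.1, 822.4]
orientation: [0.075, 0.977, 0.018, 0.197]
force: [0.4, 0.3, -2.5]
width: 0.592
```

```bash
python3 -c "
from h import *
st()"
```

```text
t 7.9 p [643.5 -40.1 822.4] x [-0.911  0.155 -0.383] y [0.14  0.988 0.065] z [ 0.389  0.005 -0.921] F [ 0.4  0.3 -2.5] w 0.592 j [-0.12  0.39  0.31  0.46 -0.19  1.91  1.46]
```

carry_out(
  targets=[
    {"dp":[0,-45,0],"twist":0},
    {"dp":[0,-45,0],"twist":0},
    {"dp":[-35,-30,-45],"twist":0},
    {"dp":[-35,-30,-45],"twist":0},
    {"dp":[0,0,0],"twist":0},
  ],
)

```text
time_s: 8.4
tcp_pos: [640.4, -106.2, 855.1]
orientation: [0.038, 0.97, -0.013, 0.239]
force: [-1.2, 1.0, -0.2]
width: 0.594
```

```bash
python3 -c "
from h import *
st()"
```

```text
t 8.4 p [ 640.4 -106.2  855.1] x [-0.882  0.068 -0.465] y [ 0.081  0.997 -0.008] z [ 0.463 -0.044 -0.885] F [-1.2  1.  -0.2] w 0.594 j [ 0.14  0.39 -0.15  0.37  0.1   1.9   1.57]
```

```bash
cat >> h.py <<'E'
def camtool():
    p,r,s=pose(); K,Rm,t=cal('wrist'); co=-Rm.T@t
    return r.inv().apply(co-p), (r.inv()*R.from_matrix(Rm.T)), K
E
python3 -c "
from h import *
o,rc,K=camtool(); print(o,rc.as_matrix().round(3))
p,r,s=pose()
d=np.linalg.inv(K)@[290,110,1]; d=r.apply(rc.apply(d)); 
for L in (300,350,400,450): print(L, (np.array([615,83,130])-d*L-r.apply(o)).round())
plan([520,40,480],0,10)
"
```

```text
[  71.24710633    0.27040185 -137.60604175] [[ 0.001 -0.961 -0.276]
 [ 1.     0.001 -0.001]
 [ 0.001 -0.276  0.961]]
300 [609.  77. 330.]
350 [587.  78. 378.]
400 [565.  79. 426.]
450 [543.  80. 474.]
[{'dp': [29.1, 13.9, 27.0], 'twist': 0.0}, {'dp': [29.1, 13.9, 27.0], 'twist': 0.0}, {'dp': [29.1, 13.9, 27.0], 'twist': 0.0}, {'dp': [29.1, 13.9, 27.0], 'twist': 0.0}, {'dp': [29.1, 13.9, 27.0], 'twist': 0.0}]
[{'dp': [29.1, 13.9, 27.0], 'twist': 0.0}, {'dp': [29.1, 13.9, 27.0], 'twist': 0.0}, {'dp': [29.1, 13.9, 27.0], 'twist': 0.0}, {'dp': [29.1, 13.9, 27.0], 'twist': 0.0}, {'dp': [29.1, 13.9, 27.0], 'twist': 0.0}]
```

```bash
python3 -c "
from h import *
plan([580,78,390],0,15)
"
```

```text
[{'dp': [18.8, 12.2, 25.0], 'twist': 0.0}, {'dp': [18.8, 12.2, 25.0], 'twist': 0.0}, {'dp': [18.8, 12.2, 25.0], 'twist': 0.0}, {'dp': [18.8, 12.2, 25.0], 'twist': 0.0}, {'dp': [18.8, 12.2, 25.0], 'twist': 0.0}]
[{'dp': [18.8, 12.2, 25.0], 'twist': 0.0}, {'dp': [18.8, 12.2, 25.0], 'twist': 0.0}, {'dp': [18.8, 12.2, 25.0], 'twist': 0.0}, {'dp': [18.8, 12.2, 25.0], 'twist': 0.0}, {'dp': [18.8, 12.2, 25.0], 'twist': 0.0}]
[{'dp': [18.8, 12.2, 25.0], 'twist': 0.0}, {'dp': [18.8, 12.2, 25.0], 'twist': 0.0}, {'dp': [18.8, 12.2, 25.0], 'twist': 0.0}, {'dp': [18.8, 12.2, 25.0], 'twist': 0.0}, {'dp': [18.8, 12.2, 25.0], 'twist': 0.0}]
```

carry_out(
  targets=[
    {"dp":[19,12,25],"twist":0},
    {"dp":[19,12,25],"twist":0},
    {"dp":[19,12,25],"twist":0},
    {"dp":[19,12,25],"twist":0},
    {"dp":[19,12,25],"twist":0},
  ],
)

```text
time_s: 8.9
tcp_pos: [619.7, -50.8, 692.8]
orientation: [0.048, 0.971, -0.007, 0.235]
force: [0.8, -0.7, -0.3]
width: 0.597
```

carry_out(
  targets=[
    {"dp":[19,12,25],"twist":0},
    {"dp":[19,12,25],"twist":0},
    {"dp":[19,12,25],"twist":0},
    {"dp":[19,12,25],"twist":0},
    {"dp":[19,12,25],"twist":0},
  ],
)

```text
time_s: 9.4
tcp_pos: [589.3, 4.7, 520.1]
orientation: [0.066, 0.973, 0.0, 0.223]
force: [0.8, 0.3, -1.5]
width: 0.597
```

carry_out(
  targets=[
    {"dp":[19,12,25],"twist":0},
    {"dp":[19,12,25],"twist":0},
    {"dp":[19,12,25],"twist":0},
    {"dp":[10,6,12],"twist":0},
    {"dp":[0,0,0],"twist":0},
  ],
)

```text
time_s: 9.9
tcp_pos: [559.8, 42.5, 392.8]
orientation: [0.086, 0.975, 0.005, 0.205]
force: [0.1, -0.8, -0.6]
width: 0.594
```

```bash
python3 -c "
from h import *
st(); c,p,d=snap('wrist','w4')"
```

```text
t 9.9 p [559.8  42.5 392.8] x [-0.901  0.17  -0.4  ] y [0.167 0.985 0.044] z [ 0.401 -0.027 -0.916] F [ 0.1 -0.8 -0.6] w 0.594 j [ 0.06  0.05 -0.29  1.9   0.18  0.8   1.06]
```

View pics/w4.png

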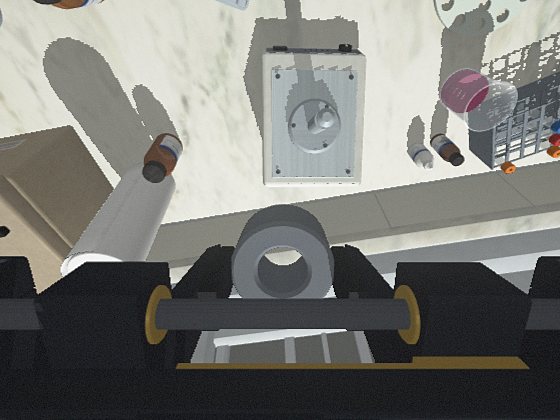

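```bash
cat > mix.py <<'E'
from h import *
import sys
def mixer(tag,box=(264,362,56,184)):
    c,p,d=load(tag);P=cloud(c,d); u0,u1,v0,v1=box
    m=np.zeros(d.shape,bool); m[v0:v1,u0:u1]=1
    X=P[m&(d>0)]
    # deck: robust plane with slope ~30deg
    rng=np.random.default_rng(0);best=None
    for k in range(600):
        a=X[rng.choice(len(X),3,replace=False)];n=np.cross(a[1]-a[0],a[2]-a[0]);l=np.linalg.norm(n)
        if l<200: continue
        n/=l; n*=np.sign(n[2])
        if abs(n[2]-.866)>.06: continue
        q=(np.abs((X-a[0])@n)<1.5).sum()
        if best is None or q>best[0]: best=(q,n,a[0])
    q,n,a=best
    D=X[np.abs((X-a)@n)<2]; a=D.mean(0); n=np.linalg.svd(D-a,full_matrices=False)[2][2]; n*=np.sign(n[2])
    h=(P-a)@n
    print('n',n.round(3),'tilt',np.degrees(np.arccos(n[2])).round(2),'az uphill',np.degrees(np.arctan2(-n[1],-n[0])).round(2),len(D))
    yaw=np.arctan2(-n[1],-n[0])
    ex=np.array([np.cos(yaw)*n[2],np.sin(yaw)*n[2],np.sqrt(1-n[2]**2)]); ey=np.cross(n,ex)
    def loc(W): return np.stack([(W-a)@ex,(W-a)@ey,(W-a)@n],-1)
    # flange top band
    L=loc(P); 
    b=m&(np.abs(h-12)<2.5)&(d>0)
    cs,_=cv2.findContours(b.astype(np.uint8),cv2.RETR_EXTERNAL,cv2.CHAIN_APPROX_NONE); q=max(cs,key=len)[:,0]
    pts=[]
    for u,v in q:
        o,dd=ray(c,float(u),float(v)); tt=((a+12*n-o)@n)/(dd@n); pts.append(loc(o+tt*dd))
    pts=np.array(pts); f,rr=circ(pts); 
    r=np.hypot(*(pts[:,:2]-f).T); k=np.abs(r-34)<3; f,rr=circ(pts[k])
    print('flange centre loc',f.round(1),'r',rr.round(1),k.sum(),len(k)); F=a+f[0]*ex+f[1]*ey+12*n; print('flange origin world',F.round(1),'deck pt z',(F-12*n)[2].round(1))
    # shaft/tip points
    T=P[m&(h>20)&(h<110)&(d>0)]; l=loc(T)
    for lo in (20,40,60,75,88):
        k=(l[:,2]>lo)&(l[:,2]<lo+20); 
        if k.sum()>5: print('h',lo,k.sum(),l[k].mean(0).round(1),'yrange',np.percentile(l[k,1],[3,97]).round(1))
    k=l[:,2]>92; print('tip pts',k.sum(),T[k].mean(0).round(1) if k.any() else '', 'max h',l[:,2].max().round(1), 'pred tip',(F+84*n).round(1))
    return F,n,ex,ey
if __name__=='__main__': mixer('w4')
E
python3 mix.py; python3 -c "
from h import *
ring('w4',240,0,0) if 0 else None
c,p,d=load('w4'); cv2.imwrite('pics/w4c.png',cv2.resize(p[40:200,230:400],None,fx=3.5,fy=3.5,interpolation=cv2.INTER_CUBIC))"
```

```text
n [-0.492  0.099  0.865] tilt 30.1 az uphill -11.37 9120
flange centre loc [11.6  0.3] r 34.5 170 170
flange origin world [617.2  92.1 101.8] deck pt z 91.4
h 20 42 [16.8 -6.6 31. ] yrange [-10.4   3.4]
h 40 46 [16.9 -6.6 50.7] yrange [-10.5   1.8]
h 60 83 [16.2 -6.1 71.2] yrange [-10.5   3.6]
h 75 260 [12.3 -0.6 91.7] yrange [-9.3  9.5]
h 88 295 [11.9 -0.3 92.9] yrange [-9.1  9.4]
tip pts 192 [576.8 100.  172.9] max h 97.3 pred tip [575.8 100.4 174.5]
```

View pics/w4c.png

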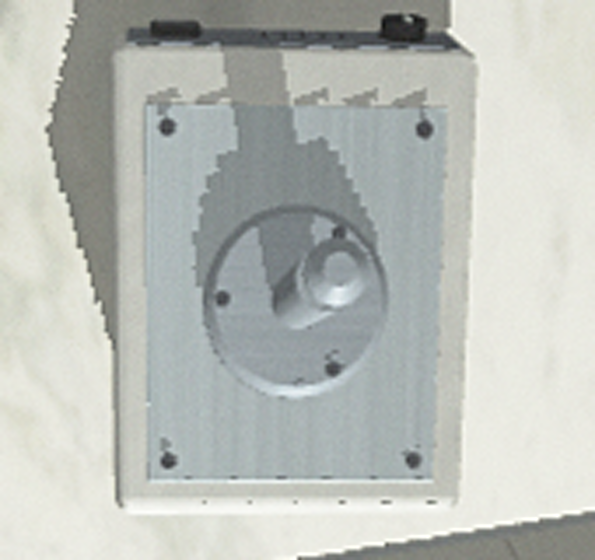

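```bash
python3 -c "
from h import *
c,p,d=load('w4'); pp,r,s=pose(); P=cloud(c,d); T=r.inv().apply((P-pp).reshape(-1,3)).reshape(P.shape)
m=(np.abs(T[...,2]+4.4)<2.5)&(np.hypot(T[...,0],T[...,1])<36)&(d>0)
cs,h=cv2.findContours(m.astype(np.uint8),cv2.RETR_CCOMP,cv2.CHAIN_APPROX_NONE)
print(m.sum(),np.median(T[...,2][m]))
for q in cs:
  if len(q)>20:
    A=T[q[:,0,1],q[:,0,0]]; print(len(q),[np.round(x,1) for x in circ(A)],A.min(0).round(1),A.max(0).round(1))
"
```

```text
4730 -3.22551425710477
487 [array([4.9, 0.6]), np.float64(25.7)] [-13.8 -33.6  -6.9] [28.6 34.4 -1.9]
191 [array([1.8, 0.8]), np.float64(13.8)] [-13.  -13.7  -4.4] [16.7 14.5 -1.9]
```

```bash
python3 -c "
from h import *
plan([640,-110,840],0,10,60)
"
```

```text
[{'dp': [-27.6, -11.6, -37.2], 'twist': 0.0}, {'dp': [-27.6, -11.6, -37.2], 'twist': 0.0}, {'dp': [-27.6, -11.6, -37.2], 'twist': 0.0}, {'dp': [-27.6, -11.6, -37.2], 'twist': 0.0}, {'dp': [-27.6, -11.6, -37.2], 'twist': 0.0}]
[{'dp': [-27.6, -11.6, -37.2], 'twist': 0.0}, {'dp': [-27.6, -11.6, -37.2], 'twist': 0.0}, {'dp': [-27.6, -11.6, -37.2], 'twist': 0.0}, {'dp': [-27.6, -11.6, -37.2], 'twist': 0.0}, {'dp': [-27.6, -11.6, -37.2], 'twist': 0.0}]
```

carry_out(
  targets=[
    {"dp":[-28,-14,-37],"twist":0},
    {"dp":[-28,-14,-37],"twist":0},
    {"dp":[-28,-14,-37],"twist":0},
    {"dp":[-28,-14,-37],"twist":0},
    {"dp":[-28,-14,-37],"twist":0},
  ],
)

```text
time_s: 10.45
tcp_pos: [596.4, -55.4, 615.4]
orientation: [0.094, 0.976, 0.008, 0.198]
force: [1.3, 0.2, -0.7]
width: 0.594
```

carry_out(
  targets=[
    {"dp":[-28,-16,-37],"twist":0},
    {"dp":[-28,-16,-37],"twist":0},
    {"dp":[-28,-16,-37],"twist":0},
    {"dp":[-28,-16,-37],"twist":0},
    {"dp":[-28,-16,-37],"twist":0},
  ],
)

```text
time_s: 10.95
tcp_pos: [625.6, -156.5, 819.8]
orientation: [0.101, 0.973, 0.013, 0.206]
force: [-0.0, -6.0, -1.4]
width: 0.593
```

```bash
python3 -c "
from h import *
st()"
```

```text
t 10.95 p [ 625.6 -156.5  819.8] x [-0.895  0.202 -0.399] y [0.191 0.979 0.067] z [ 0.404 -0.016 -0.915] F [-0.  -6.  -1.4] w 0.593 j [ 0.17  0.37  0.11  0.49 -0.13  1.87  1.56]
```

carry_out(
  targets=[
    {"dp":[-30,-45,-40],"twist":0},
    {"dp":[-30,-45,-40],"twist":0},
    {"dp":[-30,-45,-40],"twist":0},
    {"dp":[-30,-30,-40],"twist":0},
    {"dp":[0,0,0],"twist":0},
  ],
)

```text
time_s: 11.45
tcp_pos: [637.6, -197.0, 872.0]
orientation: [0.069, 0.96, 0.012, 0.271]
force: [-1.1, 0.0, 0.6]
width: 0.595
```

```bash
python3 -c "
from h import *
st()"
```

```text
t 11.45 p [ 637.6 -197.   872. ] x [-0.843  0.14  -0.519] y [0.126 0.99  0.061] z [ 0.522 -0.014 -0.853] F [-1.1  0.   0.6] w 0.595 j [ 0.25  0.45  0.23  0.25 -0.33  1.91  1.66]
```

carry_out(
  targets=[
    {"dp":[0,-50,0],"twist":0},
    {"dp":[0,-50,0],"twist":0},
    {"dp":[0,-50,0],"twist":0},
    {"dp":[0,0,0],"twist":0},
    {"dp":[0,0,0],"twist":0},
  ],
)

```text
time_s: 11.95
tcp_pos: [608.0, -341.0, 848.1]
orientation: [0.071, 0.958, 0.005, 0.278]
force: [-0.3, 0.5, -1.1]
width: 0.594
```

```bash
python3 -c "
from h import *
st()"
```

```text
t 11.95 p [ 608.  -341.   848.1] x [-0.836  0.139 -0.531] y [0.133 0.99  0.05 ] z [ 0.533 -0.029 -0.846] F [-0.3  0.5 -1.1] w 0.594 j [ 0.45  0.53  0.67  0.25 -0.82  1.91  1.91]
```

carry_out(
  targets=[
    {"dp":[-20,-40,-30],"twist":0},
    {"dp":[-20,-40,-30],"twist":0},
    {"dp":[0,0,0],"twist":0},
    {"dp":[0,0,0],"twist":0},
    {"dp":[0,0,0],"twist":0},
  ],
)

```text
time_s: 12.45
tcp_pos: [573.5, -389.4, 863.9]
orientation: [0.069, 0.951, -0.005, 0.301]
force: [0.1, 0.5, -1.5]
width: 0.596
```

```bash
python3 -c "
from h import *
st(); plan([560,60,350],-5,15,60)"
```

```text
t 12.45 p [ 573.5 -389.4  863.9] x [-0.809  0.128 -0.574] y [0.134 0.99  0.031] z [ 0.572 -0.052 -0.818] F [ 0.1  0.5 -1.5] w 0.596 j [ 0.54  0.53  0.83  0.24 -1.02  1.91  2.  ]
[{'dp': [24.2, 28.5, 26.0], 'twist': -0.33}, {'dp': [24.0, 28.6, 26.0], 'twist': -0.33}, {'dp': [23.9, 28.8, 26.0], 'twist': -0.33}, {'dp': [23.7, 28.9, 26.0], 'twist': -0.33}, {'dp': [23.5, 29.0, 26.0], 'twist': -0.33}]
[{'dp': [23.4, 29.2, 26.0], 'twist': -0.33}, {'dp': [23.2, 29.3, 26.0], 'twist': -0.33}, {'dp': [23.0, 29.5, 26.0], 'twist': -0.33}, {'dp': [22.9, 29.6, 26.0], 'twist': -0.33}, {'dp': [22.7, 29.7, 26.0], 'twist': -0.33}]
[{'dp': [22.5, 29.9, 26.0], 'twist': -0.33}, {'dp': [22.3, 30.0, 26.0], 'twist': -0.33}, {'dp': [22.2, 30.1, 26.0], 'twist': -0.33}, {'dp': [22.0, 30.2, 26.0], 'twist': -0.33}, {'dp': [21.8, 30.4, 26.0], 'twist': -0.33}]
```

```bash
python3 -c "
from h import *
plan([550,100,290],0,20,60)"
```

```text
[{'dp': [20.5, 23.2, 21.5], 'twist': 0.0}, {'dp': [20.5, 23.2, 21.5], 'twist': 0.0}, {'dp': [20.5, 23.2, 21.5], 'twist': 0.0}, {'dp': [20.5, 23.2, 21.5], 'twist': 0.0}, {'dp': [20.5, 23.2, 21.5], 'twist': 0.0}]
[{'dp': [20.5, 23.2, 21.5], 'twist': 0.0}, {'dp': [20.5, 23.2, 21.5], 'twist': 0.0}, {'dp': [20.5, 23.2, 21.5], 'twist': 0.0}, {'dp': [20.5, 23.2, 21.5], 'twist': 0.0}, {'dp': [20.5, 23.2, 21.5], 'twist': 0.0}]
[{'dp': [20.5, 23.2, 21.5], 'twist': 0.0}, {'dp': [20.5, 23.2, 21.5], 'twist': 0.0}, {'dp': [20.5, 23.2, 21.5], 'twist': 0.0}, {'dp': [20.5, 23.2, 21.5], 'twist': 0.0}, {'dp': [20.5, 23.2, 21.5], 'twist': 0.0}]
[{'dp': [20.5, 23.2, 21.5], 'twist': 0.0}, {'dp': [20.5, 23.2, 21.5], 'twist': 0.0}, {'dp': [20.5, 23.2, 21.5], 'twist': 0.0}, {'dp': [20.5, 23.2, 21.5], 'twist': 0.0}, {'dp': [20.5, 23.2, 21.5], 'twist': 0.0}]
```

carry_out(
  targets=[
    {"dp":[24,30,26],"twist":0},
    {"dp":[24,30,26],"twist":0},
    {"dp":[24,30,26],"twist":0},
    {"dp":[24,30,26],"twist":0},
    {"dp":[24,30,26],"twist":0},
  ],
)

```text
time_s: 12.95
tcp_pos: [586.7, -289.8, 775.0]
orientation: [0.074, 0.948, -0.012, 0.31]
force: [-0.8, 0.6, 0.3]
width: 0.596
```

carry_out(
  targets=[
    {"dp":[24,30,26],"twist":0},
    {"dp":[24,30,26],"twist":0},
    {"dp":[24,30,26],"twist":0},
    {"dp":[24,30,26],"twist":0},
    {"dp":[24,30,26],"twist":0},
  ],
)

```text
time_s: 13.45
tcp_pos: [590.8, -134.3, 619.0]
orientation: [0.066, 0.947, -0.01, 0.315]
force: [0.4, -0.8, -1.4]
width: 0.593
```

```bash
python3 -c "
from h import *
st(); plan([550,100,290],0,5,60)"
```

```text
t 13.45 p [ 590.8 -134.3  619. ] x [-0.793  0.118 -0.598] y [0.131 0.991 0.022] z [ 0.595 -0.061 -0.801] F [ 0.4 -0.8 -1.4] w 0.593 j [-0.77 -0.17  0.81  1.61  0.16  1.    1.46]
[{'dp': [25.7, 22.0, 22.5], 'twist': 0.0}, {'dp': [25.7, 22.0, 22.5], 'twist': 0.0}, {'dp': [25.7, 22.0, 22.5], 'twist': 0.0}, {'dp': [25.7, 22.0, 22.5], 'twist': 0.0}, {'dp': [25.7, 22.0, 22.5], 'twist': 0.0}]
[{'dp': [25.7, 22.0, 22.5], 'twist': 0.0}, {'dp': [25.7, 22.0, 22.5], 'twist': 0.0}, {'dp': [25.7, 22.0, 22.5], 'twist': 0.0}, {'dp': [25.7, 22.0, 22.5], 'twist': 0.0}, {'dp': [25.7, 22.0, 22.5], 'twist': 0.0}]
```

carry_out(
  targets=[
    {"dp":[26,23,23],"twist":0},
    {"dp":[26,23,23],"twist":0},
    {"dp":[26,23,23],"twist":0},
    {"dp":[26,23,23],"twist":0},
    {"dp":[26,23,23],"twist":0},
  ],
)

```text
time_s: 13.95
tcp_pos: [569.3, 7.4, 450.9]
orientation: [0.053, 0.946, -0.004, 0.321]
force: [0.3, -0.0, -1.2]
width: 0.6
```

carry_out(
  targets=[
    {"dp":[24,23,23],"twist":0},
    {"dp":[24,23,23],"twist":0},
    {"dp":[20,23,20],"twist":0},
    {"dp":[10,10,10],"twist":0},
    {"dp":[0,0,0],"twist":0},
  ],
)

```text
time_s: 14.45
tcp_pos: [557.4, 108.9, 340.6]
orientation: [0.039, 0.946, 0.001, 0.321]
force: [0.9, -0.6, -0.8]
width: 0.594
```

```bash
python3 -c "
from h import *
st(); plan([550,100,290],0,5,60)"
```

```text
t 14.45 p [557.4 108.9 340.6] x [-0.79   0.075 -0.608] y [0.074 0.997 0.027] z [ 0.608 -0.024 -0.794] F [ 0.9 -0.6 -0.8] w 0.594 j [-0.78  0.01  0.35  2.18  0.68  0.44  0.52]
[{'dp': [7.2, -2.2, 7.2], 'twist': 0.0}, {'dp': [7.2, -2.2, 7.2], 'twist': 0.0}, {'dp': [7.2, -2.2, 7.2], 'twist': 0.0}, {'dp': [7.2, -2.2, 7.2], 'twist': 0.0}, {'dp': [7.2, -2.2, 7.2], 'twist': 0.0}]
```

carry_out(
  targets=[
    {"dp":[9,-3,9],"twist":0},
    {"dp":[9,-3,9],"twist":0},
    {"dp":[9,0,9],"twist":0},
    {"dp":[9,0,9],"twist":0},
    {"dp":[0,0,0],"twist":0},
  ],
)

```text
time_s: 14.95
tcp_pos: [553.7, 110.6, 296.7]
orientation: [0.034, 0.944, 0.005, 0.327]
force: [-0.1, -0.2, -1.6]
width: 0.594
```

```bash
python3 -c "
from h import *
st(); plan([552,105,235],0,5,60)"
```

```text
t 14.95 p [553.7 110.6 296.7] x [-0.784  0.068 -0.617] y [0.062 0.998 0.031] z [ 0.618 -0.014 -0.786] F [-0.1 -0.2 -1.6] w 0.594 j [-0.79  0.08  0.38  2.25  0.87  0.32  0.3 ]
[{'dp': [7.8, -1.5, 9.5], 'twist': 0.0}, {'dp': [7.8, -1.5, 9.5], 'twist': 0.0}, {'dp': [7.8, -1.5, 9.5], 'twist': 0.0}, {'dp': [7.8, -1.5, 9.5], 'twist': 0.0}, {'dp': [7.8, -1.5, 9.5], 'twist': 0.0}]
```

carry_out(
  targets=[
    {"dp":[24,-2,-18],"twist":0},
    {"dp":[24,-2,-18],"twist":0},
    {"dp":[24,-2,-18],"twist":0},
    {"dp":[24,-2,-18],"twist":0},
    {"dp":[0,0,0],"twist":0},
  ],
)

```text
time_s: 15.45
tcp_pos: [473.2, 113.4, 303.7]
orientation: [0.033, 0.943, 0.011, 0.332]
force: [1.2, -0.8, -1.9]
width: 0.596
```

```bash
python3 -c "
from h import *
st(); plan([552,105,235],0,5,60)"
```

```text
t 15.45 p [473.2 113.4 303.7] x [-0.777  0.07  -0.625] y [0.055 0.998 0.042] z [ 0.627 -0.001 -0.779] F [ 1.2 -0.8 -1.9] w 0.596 j [-0.52 -0.08 -0.03  2.38  0.97  0.4   0.12]
[{'dp': [-3.8, -1.4, 20.6], 'twist': 0.0}, {'dp': [-3.8, -1.4, 20.6], 'twist': 0.0}, {'dp': [-3.8, -1.4, 20.6], 'twist': 0.0}, {'dp': [-3.8, -1.4, 20.6], 'twist': 0.0}, {'dp': [-3.8, -1.4, 20.6], 'twist': 0.0}]
```

carry_out(
  targets=[
    {"dp":[35,-8,-26],"twist":0},
    {"dp":[35,-8,-26],"twist":0},
    {"dp":[35,-8,-26],"twist":0},
    {"dp":[0,0,0],"twist":0},
    {"dp":[0,0,0],"twist":0},
  ],
)

```text
time_s: 15.95
tcp_pos: [445.2, 103.9, 322.0]
orientation: [0.043, 0.946, 0.031, 0.321]
force: [0.2, -0.0, -0.7]
width: 0.594
```

```bash
python3 -c "
from h import *
st(); plan([552,105,235],0,5,60)"
```

```text
t 15.95 p [445.2 103.9 322. ] x [-0.79   0.101 -0.605] y [0.061 0.994 0.087] z [ 0.61   0.032 -0.792] F [ 0.2 -0.  -0.7] w 0.594 j [-0.03 -0.17 -0.44  2.38  0.56  0.36  0.53]
[{'dp': [-6.3, 0.0, 26.8], 'twist': 0.0}, {'dp': [-6.3, 0.0, 26.8], 'twist': 0.0}, {'dp': [-6.3, 0.0, 26.8], 'twist': 0.0}, {'dp': [-6.3, 0.0, 26.8], 'twist': 0.0}, {'dp': [-6.3, 0.0, 26.8], 'twist': 0.0}]
```

carry_out(
  targets=[
    {"dp":[50,0,0],"twist":0},
    {"dp":[50,0,0],"twist":0},
    {"dp":[50,0,0],"twist":0},
    {"dp":[0,0,0],"twist":0},
    {"dp":[0,0,0],"twist":0},
  ],
)

```text
time_s: 16.45
tcp_pos: [413.2, 115.7, 325.6]
orientation: [0.043, 0.949, 0.039, 0.309]
force: [-0.1, -0.3, -0.3]
width: 0.597
```

```bash
python3 -c "
from h import *
st()"
```

```text
t 16.45 p [413.2 115.7 325.6] x [-0.805  0.106 -0.583] y [0.057 0.993 0.101] z [ 0.59   0.048 -0.806] F [-0.1 -0.3 -0.3] w 0.597 j [ 0.46 -0.3  -0.84  2.39 -0.05  0.35  1.1 ]
```

carry_out(
  targets=[
    {"dp":[40,35,-10],"twist":0},
    {"dp":[40,35,-10],"twist":0},
    {"dp":[40,35,-10],"twist":0},
    {"dp":[0,0,0],"twist":0},
    {"dp":[0,0,0],"twist":0},
  ],
)

```text
time_s: 16.95
tcp_pos: [342.4, 215.0, 312.3]
orientation: [0.038, 0.951, 0.043, 0.305]
force: [0.2, -0.2, -1.2]
width: 0.596
```

```bash
python3 -c "
from h import *
st()"
```

```text
t 16.95 p [342.4 215.  312.3] x [-0.811  0.098 -0.576] y [0.045 0.993 0.106] z [ 0.583  0.059 -0.811] F [ 0.2 -0.2 -1.2] w 0.596 j [ 0.34 -0.37 -1.09  2.39  0.15  0.44  0.56]
```

carry_out(
  targets=[
    {"dp":[30,-26,-25],"twist":0},
    {"dp":[30,-26,-25],"twist":0},
    {"dp":[30,-26,-25],"twist":0},
    {"dp":[0,0,0],"twist":0},
    {"dp":[0,0,0],"twist":0},
  ],
)

```text
time_s: 17.45
tcp_pos: [301.4, 210.3, 334.7]
orientation: [0.036, 0.955, 0.037, 0.293]
force: [0.5, 0.1, -1.0]
width: 0.594
```

```bash
python3 -c "
from h import *
st()"
```

```text
t 17.45 p [301.4 210.3 334.7] x [-0.826  0.091 -0.557] y [0.048 0.995 0.092] z [ 0.562  0.05  -0.825] F [ 0.5  0.1 -1. ] w 0.594 j [-0.17 -0.37 -0.76  2.39  0.32  0.64  0.32]
```

carry_out(
  targets=[
    {"dp":[30,-30,-22],"twist":0},
    {"dp":[30,-30,-22],"twist":0},
    {"dp":[30,-30,-22],"twist":0},
    {"dp":[30,-30,-22],"twist":0},
    {"dp":[0,0,0],"twist":0},
  ],
)

```text
time_s: 17.95
tcp_pos: [252.2, 206.0, 348.2]
orientation: [0.045, 0.959, 0.021, 0.278]
force: [0.1, 0.5, -1.9]
width: 0.591
```

```bash
python3 -c "
from h import *
st()"
```

```text
t 17.95 p [252.2 206.  348.2] x [-0.841  0.098 -0.532] y [0.074 0.995 0.066] z [ 0.536  0.016 -0.844] F [ 0.1  0.5 -1.9] w 0.591 j [-0.85 -0.37 -0.39  2.39  0.48  0.93 -0.01]
```

carry_out(
  targets=[
    {"dp":[25,-40,-15],"twist":0},
    {"dp":[25,-40,-15],"twist":0},
    {"dp":[25,-40,-15],"twist":0},
    {"dp":[25,-40,-15],"twist":0},
    {"dp":[0,0,0],"twist":0},
  ],
)

```text
time_s: 18.45
tcp_pos: [203.6, 186.1, 345.3]
orientation: [0.062, 0.962, -0.024, 0.265]
force: [0.5, 0.9, -0.9]
width: 0.591
```

```bash
python3 -c "
from h import *
st()"
```

```text
t 18.45 p [203.6 186.1 345.3] x [-0.852  0.107 -0.512] y [ 0.133  0.991 -0.014] z [ 0.506 -0.08  -0.859] F [ 0.5  0.9 -0.9] w 0.591 j [-1.11 -0.37 -0.34  2.39  0.46  1.15 -0.19]
```

```bash
python3 -c "
from h import *
plan([535,110,275],0,10,60)"
```

```text
[{'dp': [-25.5, -3.1, 23.4], 'twist': 0.0}, {'dp': [-25.5, -3.1, 23.4], 'twist': 0.0}, {'dp': [-25.5, -3.1, 23.4], 'twist': 0.0}, {'dp': [-25.5, -3.1, 23.4], 'twist': 0.0}, {'dp': [-25.5, -3.1, 23.4], 'twist': 0.0}]
[{'dp': [-25.5, -3.1, 23.4], 'twist': 0.0}, {'dp': [-25.5, -3.1, 23.4], 'twist': 0.0}, {'dp': [-25.5, -3.1, 23.4], 'twist': 0.0}, {'dp': [-25.5, -3.1, 23.4], 'twist': 0.0}, {'dp': [-25.5, -3.1, 23.4], 'twist': 0.0}]
```

carry_out(
  targets=[
    {"dp":[-26,-3,23],"twist":0},
    {"dp":[-26,-3,23],"twist":0},
    {"dp":[-26,-3,23],"twist":0},
    {"dp":[-26,-3,23],"twist":0},
    {"dp":[-26,-3,23],"twist":0},
  ],
)

```text
time_s: 18.95
tcp_pos: [346.6, 149.8, 319.7]
orientation: [0.072, 0.961, -0.023, 0.265]
force: [-0.5, 1.3, -0.8]
width: 0.595
```

carry_out(
  targets=[
    {"dp":[-26,-3,23],"twist":0},
    {"dp":[-26,-3,23],"twist":0},
    {"dp":[-26,-3,23],"twist":0},
    {"dp":[-26,-3,23],"twist":0},
    {"dp":[0,0,0],"twist":0},
  ],
)

```text
time_s: 19.45
tcp_pos: [495.4, 94.1, 291.7]
orientation: [0.088, 0.96, -0.025, 0.266]
force: [-0.2, 0.4, -2.2]
width: 0.594
```

```bash
cat >> h.py <<'E'
F=np.array([617.2,92.1,101.8]); n=np.array([-.492,.099,.865]); n/=np.linalg.norm(n)
def approach(off,h,nrow=5,maxs=48):
    """bring tool-frame point off to height h on the spindle axis; n rows. prints error in tool axes"""
    p,r,s=pose(); q=p+r.apply(off); l=(q-F)@n; lat=q-F-l*n
    zt=-r.as_matrix()[:,2]; print('point h',l.round(1),'lateral',np.linalg.norm(lat).round(1),lat.round(1),'tilt err deg',np.degrees(np.arccos(zt@n)).round(1))
    # needed orientation tilt ignored
    plan(F+h*n-r.apply(off),0,nrow,maxs)
E
python3 -c "
from h import *
st();approach([1.8,.8,32.8],100)"
```

```text
t 19.45 p [495.4  94.1 291.7] x [-0.843  0.156 -0.515] y [ 0.183  0.983 -0.002] z [ 0.506 -0.096 -0.857] F [-0.2  0.4 -2.2] w 0.594 j [-0.36  0.03 -0.12  2.24  0.68  0.54  0.37]
point h 191.5 lateral 23.2 [-12.3 -19.1  -4.8] tilt err deg 0.9
[{'dp': [-1.7, 4.1, 18.4], 'twist': 0.0}, {'dp': [-1.7, 4.1, 18.4], 'twist': 0.0}, {'dp': [-1.7, 4.1, 18.4], 'twist': 0.0}, {'dp': [-1.7, 4.1, 18.4], 'twist': 0.0}, {'dp': [-1.7, 4.1, 18.4], 'twist': 0.0}]
```

carry_out(
  targets=[
    {"dp":[-3,7,15],"twist":0},
    {"dp":[-3,7,15],"twist":0},
    {"dp":[-2,6,15],"twist":0},
    {"dp":[0,0,15],"twist":0},
    {"dp":[0,0,12],"twist":0},
  ],
)

```text
time_s: 19.95
tcp_pos: [548.5, 88.0, 231.3]
orientation: [0.102, 0.958, -0.025, 0.266]
force: [0.4, 0.4, -1.3]
width: 0.594
```

```bash
python3 -c "
from h import *
st();approach([1.8,.8,32.8],92)"
```

```text
t 19.95 p [548.5  88.  231.3] x [-0.838  0.182 -0.514] y [0.208 0.978 0.006] z [ 0.504 -0.102 -0.858] F [ 0.4  0.4 -1.3] w 0.594 j [-0.36  0.22 -0.06  2.2   0.89  0.41  0.17]
point h 112.6 lateral 17.8 [  1.9 -17.5   3.1] tilt err deg 0.8
[{'dp': [1.3, 3.3, 4.1], 'twist': 0.0}, {'dp': [1.3, 3.3, 4.1], 'twist': 0.0}, {'dp': [1.3, 3.3, 4.1], 'twist': 0.0}, {'dp': [1.3, 3.3, 4.1], 'twist': 0.0}, {'dp': [1.3, 3.3, 4.1], 'twist': 0.0}]
```

carry_out(
  targets=[
    {"dp":[1,6,0],"twist":0},
    {"dp":[1,6,0],"twist":0},
    {"dp":[1,5,0],"twist":0},
    {"dp":[0,0,0],"twist":0},
    {"dp":[0,0,0],"twist":0},
  ],
)

```text
time_s: 20.45
tcp_pos: [550.4, 99.5, 229.4]
orientation: [0.107, 0.958, -0.025, 0.265]
force: [0.2, 0.1, -1.7]
width: 0.597
```

```bash
python3 -c "
from h import *
st();approach([1.8,.8,32.8],90); snap('wrist','w5'); snap('scene','s5')"
```

```text
t 20.45 p [550.4  99.5 229.4] x [-0.837  0.192 -0.512] y [0.218 0.976 0.009] z [ 0.502 -0.104 -0.859] F [ 0.2  0.1 -1.7] w 0.597 j [-0.39  0.23 -0.06  2.19  0.89  0.42  0.14]
point h 111.1 lateral 7.0 [ 3.  -5.9  2.4] tilt err deg 0.7
[{'dp': [1.0, 1.0, 4.2], 'twist': 0.0}, {'dp': [1.0, 1.0, 4.2], 'twist': 0.0}, {'dp': [1.0, 1.0, 4.2], 'twist': 0.0}, {'dp': [1.0, 1.0, 4.2], 'twist': 0.0}, {'dp': [1.0, 1.0, 4.2], 'twist': 0.0}]
```

View pics/w5.png

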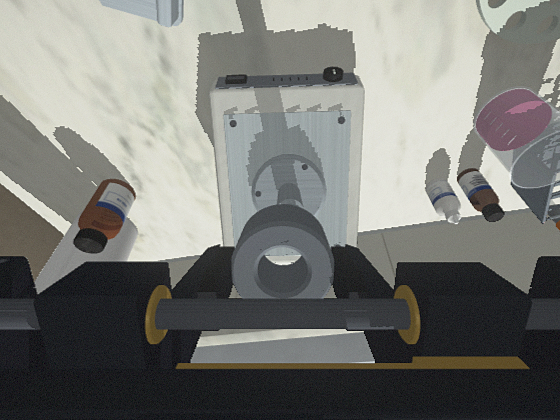

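carry_out(
  targets=[
    {"dp":[3,4,0],"twist":0},
    {"dp":[2,4,3],"twist":0},
    {"dp":[0,1,4],"twist":0},
    {"dp":[0,1,4],"twist":0},
    {"dp":[0,0,0],"twist":0},
  ],
)

```text
time_s: 21.05
tcp_pos: [554.0, 110.9, 216.7]
orientation: [0.106, 0.958, -0.024, 0.265]
force: [-0.3, -0.0, -1.2]
width: 0.597
```

```bash
python3 -c "
from h import *
st();approach([1.8,.8,32.8],70)"
```

```text
t 21.05 p [554.  110.9 216.7] x [-0.837  0.19  -0.513] y [0.216 0.976 0.01 ] z [ 0.502 -0.102 -0.859] F [-0.3 -0.  -1.2] w 0.597 j [-0.42  0.27 -0.04  2.18  0.95  0.41  0.06]
point h 99.5 lateral 6.8 [ 0.9  6.8 -0.2] tilt err deg 0.7
[{'dp': [-0.1, -1.4, 5.9], 'twist': 0.0}, {'dp': [-0.1, -1.4, 5.9], 'twist': 0.0}, {'dp': [-0.1, -1.4, 5.9], 'twist': 0.0}, {'dp': [-0.1, -1.4, 5.9], 'twist': 0.0}, {'dp': [-0.1, -1.4, 5.9], 'twist': 0.0}]
```

carry_out(
  targets=[
    {"dp":[0,-5,0],"twist":0},
    {"dp":[0,-2,0],"twist":0},
    {"dp":[0,0,4],"twist":0},
    {"dp":[0,0,4],"twist":0},
    {"dp":[0,0,0],"twist":0},
  ],
)

```text
time_s: 21.55
tcp_pos: [556.8, 101.7, 209.0]
orientation: [0.106, 0.958, -0.025, 0.265]
force: [-0.0, 0.2, -1.3]
width: 0.592
```

```bash
python3 -c "
from h import *
st();approach([1.8,.8,32.8],70)"
```

```text
t 21.55 p [556.8 101.7 209. ] x [-0.837  0.191 -0.512] y [0.217 0.976 0.009] z [ 0.502 -0.103 -0.859] F [-0.   0.2 -1.3] w 0.592 j [-0.41  0.28 -0.02  2.19  0.98  0.39  0.04]
point h 90.6 lateral 1.8 [-0.7 -1.6 -0.2] tilt err deg 0.7
[{'dp': [-0.0, 0.4, 4.1], 'twist': 0.0}, {'dp': [-0.0, 0.4, 4.1], 'twist': 0.0}, {'dp': [-0.0, 0.4, 4.1], 'twist': 0.0}, {'dp': [-0.0, 0.4, 4.1], 'twist': 0.0}, {'dp': [-0.0, 0.4, 4.1], 'twist': 0.0}]
```

carry_out(
  targets=[
    {"dp":[0,2,4],"twist":0},
    {"dp":[0,1,5],"twist":0},
    {"dp":[0,0.5,5],"twist":0},
    {"dp":[0,0.5,5],"twist":0},
    {"dp":[0,0,2],"twist":0},
  ],
)

```text
time_s: 22.05
tcp_pos: [569.0, 103.4, 189.2]
orientation: [0.107, 0.958, -0.025, 0.264]
force: [0.4, -0.1, -0.7]
width: 0.597
```

```bash
python3 -c "
from h import *
st();approach([1.8,.8,32.8],40)"
```

```text
t 22.05 p [569.  103.4 189.2] x [-0.837  0.191 -0.512] y [0.217 0.976 0.009] z [ 0.502 -0.104 -0.859] F [ 0.4 -0.1 -0.7] w 0.597 j [-0.44  0.34  0.01  2.18  1.05  0.35 -0.03]
point h 67.6 lateral 2.4 [ 0.2  2.3 -0.2] tilt err deg 0.7
[{'dp': [-0.0, -0.5, 5.5], 'twist': 0.0}, {'dp': [-0.0, -0.5, 5.5], 'twist': 0.0}, {'dp': [-0.0, -0.5, 5.5], 'twist': 0.0}, {'dp': [-0.0, -0.5, 5.5], 'twist': 0.0}, {'dp': [-0.0, -0.5, 5.5], 'twist': 0.0}]
```

carry_out(
  targets=[
    {"dp":[0,-1,8],"twist":0},
    {"dp":[0,-1,8],"twist":0},
    {"dp":[0,0,8],"twist":0},
    {"dp":[0,0,8],"twist":0},
    {"dp":[0,0,0],"twist":0},
  ],
)

```text
time_s: 22.55
tcp_pos: [586.0, 99.2, 160.1]
orientation: [0.106, 0.958, -0.024, 0.265]
force: [-0.5, -0.3, -1.4]
width: 0.596
```

```bash
python3 -c "
from h import *
st();approach([1.8,.8,32.8],8)"
```

```text
t 22.55 p [586.   99.2 160.1] x [-0.838  0.19  -0.512] y [0.215 0.977 0.01 ] z [ 0.502 -0.102 -0.859] F [-0.5 -0.3 -1.4] w 0.596 j [-0.46  0.41  0.07  2.16  1.18  0.29 -0.16]
point h 33.6 lateral 1.6 [0.4 1.6 0.1] tilt err deg 0.7
[{'dp': [0.1, -0.3, 5.1], 'twist': 0.0}, {'dp': [0.1, -0.3, 5.1], 'twist': 0.0}, {'dp': [0.1, -0.3, 5.1], 'twist': 0.0}, {'dp': [0.1, -0.3, 5.1], 'twist': 0.0}, {'dp': [0.1, -0.3, 5.1], 'twist': 0.0}]
```

carry_out(
  targets=[
    {"dp":[0,-1,7],"twist":0},
    {"dp":[0,0,7],"twist":0},
    {"dp":[0,0,5],"twist":0},
    {"dp":[0,0,2],"twist":0},
    {"dp":[0,0,0],"twist":0},
  ],
)

```text
time_s: 23.05
tcp_pos: [596.6, 97.1, 142.0]
orientation: [0.105, 0.958, -0.023, 0.265]
force: [0.2, -0.6, -2.0]
width: 0.597
```

carry_out(
  targets=[
    {"dp":[0,0,0],"twist":0},
    {"dp":[0,0,0],"twist":0},
    {"dp":[0,0,0],"twist":0},
    {"dp":[0,0,-3],"twist":0},
    {"dp":[0,0,-10],"twist":0},
  ],
  hand=0,
)

```text
time_s: 23.55
tcp_pos: [590.7, 98.9, 154.5]
orientation: [0.105, 0.958, -0.023, 0.266]
force: [0.6, 0.0, 0.3]
width: 0.996
```

```bash
python3 -c "
from h import *
st();approach([1.8,.8,32.8],8); snap('wrist','w6')"
```

```text
t 23.55 p [590.7  98.9 154.5] x [-0.837  0.189 -0.514] y [0.213 0.977 0.012] z [ 0.504 -0.1   -0.858] F [0.6 0.  0.3] w 0.996 j [-0.46  0.43  0.08  2.16  1.22  0.28 -0.19]
point h 26.5 lateral 2.8 [1.8 2.  0.8] tilt err deg 0.8
[{'dp': [0.3, -0.5, 3.7], 'twist': 0.0}, {'dp': [0.3, -0.5, 3.7], 'twist': 0.0}, {'dp': [0.3, -0.5, 3.7], 'twist': 0.0}, {'dp': [0.3, -0.5, 3.7], 'twist': 0.0}, {'dp': [0.3, -0.5, 3.7], 'twist': 0.0}]
```

View pics/w6.png

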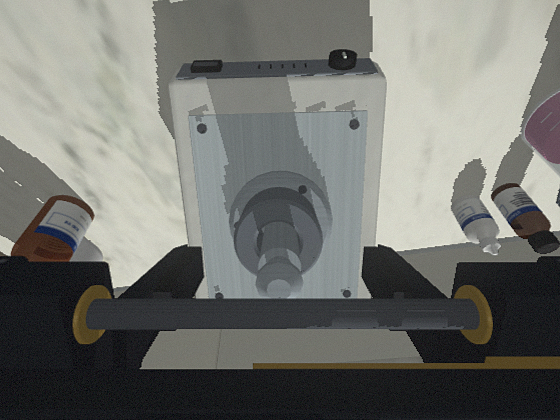

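carry_out(
  targets=[
    {"dp":[0,0,-30],"twist":0},
    {"dp":[0,0,-45],"twist":0},
    {"dp":[10,0,-48],"twist":0},
    {"dp":[35,-5,-35],"twist":0},
    {"dp":[35,-5,-35],"twist":0},
  ],
)

```text
time_s: 24.1
tcp_pos: [423.2, 124.0, 284.6]
orientation: [0.107, 0.958, -0.022, 0.266]
force: [-1.0, 1.6, 1.6]
width: 0.999
```

carry_out(
  targets=[
    {"dp":[40,-8,-28],"twist":0},
    {"dp":[40,-8,-28],"twist":0},
    {"dp":[42,-8,-24],"twist":0},
    {"dp":[42,-8,-24],"twist":0},
    {"dp":[42,-8,-24],"twist":0},
  ],
)

```text
time_s: 24.6
tcp_pos: [317.5, 135.4, 316.5]
orientation: [0.126, 0.959, -0.014, 0.254]
force: [-0.3, -0.9, 0.3]
width: 1.002
```

```bash
python3 -c "
from h import *
st()"
```

```text
t 24.6 p [317.5 135.4 316.5] x [-0.839  0.235 -0.491] y [0.249 0.968 0.037] z [ 0.484 -0.091 -0.87 ] F [-0.3 -0.9  0.3] w 1.002 j [ 0.08 -0.37 -0.79  2.4   0.22  0.69  0.44]
```

carry_out(
  targets=[
    {"dp":[46,-18,-8],"twist":0},
    {"dp":[46,-18,-8],"twist":0},
    {"dp":[46,-18,-8],"twist":0},
    {"dp":[46,-18,-8],"twist":0},
    {"dp":[46,-18,-8],"twist":0},
  ],
)

```text
time_s: 25.1
tcp_pos: [118.7, 182.9, 307.4]
orientation: [0.151, 0.959, -0.047, 0.236]
force: [-0.2, 1.5, -0.1]
width: 1.002
```

```bash
python3 -c "
from h import *
st()"
```

```text
t 25.1 p [118.7 182.9 307.4] x [-0.843  0.267 -0.467] y [ 0.311  0.95  -0.018] z [ 0.438 -0.161 -0.884] F [-0.2  1.5 -0.1] w 1.002 j [-0.68 -0.37 -0.88  2.39  0.2   1.14 -0.34]
```

```bash
python3 -c "
from h import *
p,r,s=pose()
for d in ([40,-28,5],[20,-45,5],[-5,-49,5],[-42,25,0]): print(d,r.inv().apply(d).round(0))"
```

```text
[40, -28, 5] [-44. -14.  18.]
[20, -45, 5] [-31. -37.  12.]
[-5, -49, 5] [-11. -48.   1.]
[-42, 25, 0] [ 42.  11. -22.]
```

carry_out(
  targets=[
    {"dp":[-44,-14,18],"twist":0},
    {"dp":[-44,-14,18],"twist":0},
    {"dp":[-44,-14,18],"twist":0},
    {"dp":[-31,-37,12],"twist":0},
    {"dp":[-31,-37,12],"twist":0},
  ],
)

```text
time_s: 25.6
tcp_pos: [293.3, 101.6, 341.6]
orientation: [0.108, 0.963, -0.061, 0.24]
force: [1.3, 1.6, 0.7]
width: 0.999
```

carry_out(
  targets=[
    {"dp":[-20,-44,5],"twist":0},
    {"dp":[-11,-48,1],"twist":0},
    {"dp":[-11,-48,1],"twist":0},
    {"dp":[46,4,-22],"twist":0},
    {"dp":[46,4,-22],"twist":0},
  ],
)

```text
time_s: 26.1
tcp_pos: [290.5, 50.0, 336.0]
orientation: [0.156, 0.96, -0.098, 0.211]
force: [-0.7, 2.0, 0.4]
width: 1.0
```

```bash
python3 -c "
from h import *
st()"
```

```text
t 26.1 p [290.5  50.  336. ] x [-0.862  0.259 -0.435] y [ 0.341  0.932 -0.122] z [ 0.374 -0.254 -0.892] F [-0.7  2.   0.4] w 1.0 j [-0.44 -0.37 -0.3   2.39  0.41  1.02  0.32]
```

carry_out(
  targets=[
    {"dp":[39,21,-22],"twist":0},
    {"dp":[39,21,-22],"twist":0},
    {"dp":[39,21,-22],"twist":0},
    {"dp":[39,21,-22],"twist":0},
    {"dp":[0,0,0],"twist":0},
  ],
)

```text
time_s: 26.6
tcp_pos: [154.9, 189.6, 338.1]
orientation: [0.159, 0.96, -0.094, 0.211]
force: [1.0, 0.8, -0.4]
width: 1.002
```

```bash
python3 -c "
from h import *
st()"
```

```text
t 26.6 p [154.9 189.6 338.1] x [-0.86   0.266 -0.435] y [ 0.345  0.932 -0.113] z [ 0.376 -0.248 -0.893] F [ 1.   0.8 -0.4] w 1.002 j [-0.73 -0.27 -0.7   2.29  0.27  1.26 -0.26]
```

```bash
cat >> h.py <<'E'
def w2t(*ds):
    p,r,s=pose()
    for d in ds: print(d,r.inv().apply(d).round(0).astype(int).tolist())
E
python3 -c "
from h import *
w2t([44,-22,0],[13,-47,0],[-35,33,0],[-42,25,0])"
```

```text
[44, -22, 0] [-44, -5, 22]
[13, -47, 0] [-24, -39, 17]
[-35, 33, 0] [39, 19, -21]
[-42, 25, 0] [43, 9, -22]
```

carry_out(
  targets=[
    {"dp":[-44,-5,22],"twist":0},
    {"dp":[-44,-5,22],"twist":0},
    {"dp":[-44,-5,22],"twist":0},
    {"dp":[-44,-5,22],"twist":0},
    {"dp":[-44,-5,22],"twist":0},
  ],
)

```text
time_s: 27.1
tcp_pos: [379.7, 83.8, 341.3]
orientation: [0.151, 0.96, -0.09, 0.216]
force: [-0.1, 0.6, 0.1]
width: 0.999
```

carry_out(
  targets=[
    {"dp":[-24,-39,17],"twist":0},
    {"dp":[-24,-39,17],"twist":0},
    {"dp":[-24,-39,17],"twist":0},
    {"dp":[-24,-39,17],"twist":0},
    {"dp":[-24,-39,17],"twist":0},
  ],
)

```text
time_s: 27.6
tcp_pos: [453.6, -155.2, 341.6]
orientation: [0.152, 0.96, -0.091, 0.219]
force: [0.5, 1.0, -1.0]
width: 0.998
```

```bash
python3 -c "
from h import *
st()
w2t([0,-48,0],[-42,25,0])"
```

```text
t 27.6 p [ 453.6 -155.2  341.6] x [-0.858  0.251 -0.447] y [ 0.331  0.937 -0.108] z [ 0.392 -0.241 -0.888] F [ 0.5  1.  -1. ] w 0.998 j [-0.29 -0.13  0.36  2.22  0.43  0.66  1.04]
[0, -48, 0] [-12, -45, 12]
[-42, 25, 0] [42, 10, -22]
```

carry_out(
  targets=[
    {"dp":[0,-48,5],"twist":0},
    {"dp":[0,-48,5],"twist":0},
    {"dp":[42,10,-22],"twist":0},
    {"dp":[42,10,-22],"twist":0},
    {"dp":[42,10,-22],"twist":0},
  ],
)

```text
time_s: 28.1
tcp_pos: [326.6, -205.7, 340.8]
orientation: [0.158, 0.96, -0.093, 0.213]
force: [0.2, 0.2, 1.6]
width: 1.0
```

carry_out(
  targets=[
    {"dp":[42,10,-22],"twist":0},
    {"dp":[42,10,-22],"twist":0},
    {"dp":[42,10,-22],"twist":0},
    {"dp":[42,10,-22],"twist":0},
    {"dp":[42,10,-22],"twist":0},
  ],
)

```text
time_s: 28.6
tcp_pos: [299.1, -191.9, 333.0]
orientation: [0.159, 0.962, -0.091, 0.203]
force: [-0.2, 0.0, 0.6]
width: 0.998
```

```bash
python3 -c "
from h import *
st()
w2t([-42,25,0])"
```

```text
t 28.6 p [ 299.1 -191.9  333. ] x [-0.867  0.268 -0.42 ] y [ 0.343  0.933 -0.111] z [ 0.362 -0.24  -0.901] F [-0.2  0.   0.6] w 0.998 j [ 0.86 -0.37 -0.36  2.39 -0.15  0.66  1.83]
[-42, 25, 0] [43, 9, -21]
```

carry_out(
  targets=[
    {"dp":[50,5,0],"twist":0},
    {"dp":[50,5,0],"twist":0},
    {"dp":[50,5,0],"twist":0},
    {"dp":[50,5,0],"twist":0},
    {"dp":[50,5,0],"twist":0},
  ],
)

```text
time_s: 29.1
tcp_pos: [211.8, -215.8, 310.3]
orientation: [0.16, 0.977, -0.051, 0.134]
force: [0.6, -0.6, -0.1]
width: 1.0
```

```bash
python3 -c "
from h import *
st()
w2t([-42,25,0])"
```

```text
t 29.1 p [ 211.8 -215.8  310.3] x [-0.913  0.299 -0.278] y [ 0.327  0.943 -0.057] z [ 0.245 -0.143 -0.959] F [ 0.6 -0.6 -0.1] w 1.0 j [ 1.28 -0.37 -0.41  2.4  -0.33  0.84  2.31]
[-42, 25, 0] [46, 10, -14]
```

```bash
cat >> h.py <<'E'
def phi(Rp=None,Rc=None):
    """twist (deg) from Rc orientation so that part picked level at Rp lies along n"""
    if Rp is None: Rp=pose()[1]
    if Rc is None: Rc=pose()[1]
    m=Rp.inv().apply([0,0,1]); best=[]
    for f in range(-360,361,2):
        v=(Rc*R.from_euler('z',f,degrees=True)).apply(m); best.append((np.degrees(np.arccos(min(1,v@n))),f))
    b=sorted(best)[:4]; print('phi',[(round(e,1),f) for e,f in b])
E
python3 -c "
from h import *
phi(); plan([480,335,150],0,15)"
```

```text
phi [(np.float64(1.1), -218), (np.float64(1.1), 142), (np.float64(1.2), -216), (np.float64(1.2), 144)]
[{'dp': [-2.4, 41.1, 9.4], 'twist': 0.0}, {'dp': [-2.4, 41.1, 9.4], 'twist': 0.0}, {'dp': [-2.4, 41.1, 9.4], 'twist': 0.0}, {'dp': [-2.4, 41.1, 9.4], 'twist': 0.0}, {'dp': [-2.4, 41.1, 9.4], 'twist': 0.0}]
[{'dp': [-2.4, 41.1, 9.4], 'twist': 0.0}, {'dp': [-2.4, 41.1, 9.4], 'twist': 0.0}, {'dp': [-2.4, 41.1, 9.4], 'twist': 0.0}, {'dp': [-2.4, 41.1, 9.4], 'twist': 0.0}, {'dp': [-2.4, 41.1, 9.4], 'twist': 0.0}]
[{'dp': [-2.4, 41.1, 9.4], 'twist': 0.0}, {'dp': [-2.4, 41.1, 9.4], 'twist': 0.0}, {'dp': [-2.4, 41.1, 9.4], 'twist': 0.0}, {'dp': [-2.4, 41.1, 9.4], 'twist': 0.0}, {'dp': [-2.4, 41.1, 9.4], 'twist': 0.0}]
```

```bash
python3 -c "
from h import *
w2t([42,24,0],[8,48,-6],[4,38,-20])"
```

```text
[42, 24, 0] [-31, 36, 7]
[8, 48, -6] [9, 48, 1]
[4, 38, -20] [13, 38, 15]
```

carry_out(
  targets=[
    {"dp":[-31,36,7],"twist":0},
    {"dp":[-31,36,7],"twist":0},
    {"dp":[-31,36,7],"twist":0},
    {"dp":[-31,36,7],"twist":0},
    {"dp":[-31,36,7],"twist":0},
  ],
)

```text
time_s: 29.6
tcp_pos: [404.8, -113.4, 309.2]
orientation: [0.171, 0.975, -0.057, 0.132]
force: [-0.2, -0.7, -0.7]
width: 0.997
```

carry_out(
  targets=[
    {"dp":[9,47,1],"twist":0},
    {"dp":[9,47,1],"twist":0},
    {"dp":[9,47,1],"twist":0},
    {"dp":[9,47,1],"twist":0},
    {"dp":[9,47,1],"twist":0},
  ],
)

```text
time_s: 30.1
tcp_pos: [444.3, 77.1, 282.5]
orientation: [0.177, 0.973, -0.061, 0.133]
force: [0.1, -0.6, 0.5]
width: 1.003
```

```bash
python3 -c "
from h import *
st(); plan([483,335,140],0,5)"
```

```text
t 30.1 p [444.3  77.1 282.5] x [-0.902  0.329 -0.28 ] y [ 0.361  0.93  -0.071] z [ 0.237 -0.165 -0.957] F [ 0.1 -0.6  0.5] w 1.003 j [ 0.68  0.22 -1.23  2.1   0.61  0.93  0.32]
[{'dp': [9.0, 26.4, 10.3], 'twist': 0.0}, {'dp': [9.0, 26.4, 10.3], 'twist': 0.0}, {'dp': [9.0, 26.4, 10.3], 'twist': 0.0}, {'dp': [9.0, 26.4, 10.3], 'twist': 0.0}, {'dp': [9.0, 26.4, 10.3], 'twist': 0.0}]
[{'dp': [9.0, 26.4, 10.3], 'twist': 0.0}, {'dp': [9.0, 26.4, 10.3], 'twist': 0.0}, {'dp': [9.0, 26.4, 10.3], 'twist': 0.0}, {'dp': [9.0, 26.4, 10.3], 'twist': 0.0}, {'dp': [9.0, 26.4, 10.3], 'twist': 0.0}]
```

carry_out(
  targets=[
    {"dp":[12,45,10],"twist":2},
    {"dp":[12,45,10],"twist":2},
    {"dp":[12,45,10],"twist":2},
    {"dp":[12,45,20],"twist":2},
    {"dp":[12,40,25],"twist":2},
  ],
)

```text
time_s: 30.6
tcp_pos: [504.2, 278.8, 183.2]
orientation: [0.262, 0.953, -0.052, 0.141]
force: [-0.0, -1.7, 0.6]
width: 0.998
```

```bash
python3 -c "
from h import *
st(); plan([488,350,70],0,5)"
```

```text
t 30.6 p [504.2 278.8 183.2] x [-0.823  0.485 -0.296] y [ 0.514  0.857 -0.025] z [ 0.242 -0.173 -0.955] F [-0.  -1.7  0.6] w 0.998 j [-0.06  0.65 -0.94  1.85  0.95  1.09 -0.41]
[{'dp': [16.3, 11.1, 18.4], 'twist': 0.0}, {'dp': [16.3, 11.1, 18.4], 'twist': 0.0}, {'dp': [16.3, 11.1, 18.4], 'twist': 0.0}, {'dp': [16.3, 11.1, 18.4], 'twist': 0.0}, {'dp': [16.3, 11.1, 18.4], 'twist': 0.0}]
```

carry_out(
  targets=[
    {"dp":[18,15,18],"twist":0},
    {"dp":[18,15,18],"twist":0},
    {"dp":[18,12,18],"twist":0},
    {"dp":[16,10,18],"twist":0},
    {"dp":[10,8,12],"twist":0},
  ],
)

```text
time_s: 31.1
tcp_pos: [491.8, 356.8, 69.1]
orientation: [0.261, 0.953, -0.054, 0.142]
force: [0.7, 0.1, -0.4]
width: 1.003
```

```bash
python3 -c "
from h import *
st(); plan([488,354,45],0,5); snap('wrist','w7'); ring('w7',280,190,18,40,5)"
```

```text
t 31.1 p [491.8 356.8  69.1] x [-0.823  0.482 -0.3  ] y [ 0.513  0.858 -0.029] z [ 0.243 -0.178 -0.954] F [ 0.7  0.1 -0.4] w 1.003 j [-0.29  0.87 -0.82  1.79  1.12  1.05 -0.63]
[{'dp': [1.8, -0.7, 4.5], 'twist': 0.0}, {'dp': [1.8, -0.7, 4.5], 'twist': 0.0}, {'dp': [1.8, -0.7, 4.5], 'twist': 0.0}, {'dp': [1.8, -0.7, 4.5], 'twist': 0.0}, {'dp': [1.8, -0.7, 4.5], 'twist': 0.0}]
z med 17.36025513800807 2156 mean [485.2 357.8  17.1]
192 centre [486.8 356.7] r 22.0 img [280.69791667 207.234375  ]
98 centre [489.1 355.4] r 12.4 img [280.47959184 211.37755102]
```

View pics/w7.png

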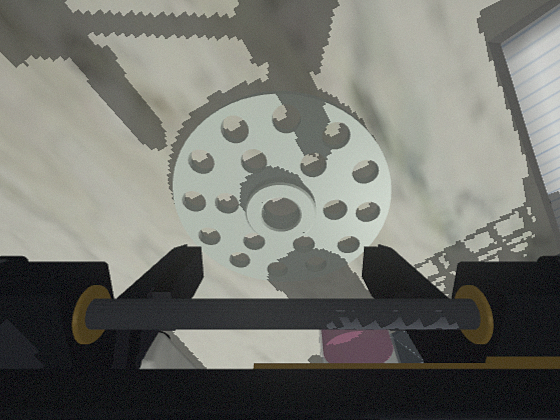

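```bash
python3 -c "
from h import *
ring('w7',280,211,18,45,4)
c,p,d=load('w7');P=cloud(c,d)
for z in (8,): ring('w7',280,175,8,115,3)"
```

```text
z med 17.44243905766608 2516 mean [488.8 355.7  17.3]
189 centre [489.6 355.1] r 23.7 img [280.62962963 210.14814815]
100 centre [489.4 355.2] r 12.6 img [280.47 211.74]
z med 7.582308308958954 22481 mean [480.1 361.3   7.6]
584 centre [490.5 354.4] r 74.5 img [281.70547945 187.68664384]
272 centre [498.4 349. ] r 29.0 img [280.125      218.09191176]
97 centre [492.7 353.1] r 11.9 img [280.11340206 217.24742268]
```

```bash
python3 -c "
from h import *
plan([487.6,356.4,20.6],0,10)"
```

```text
[{'dp': [1.6, -0.1, 4.4], 'twist': 0.0}, {'dp': [1.6, -0.1, 4.4], 'twist': 0.0}, {'dp': [1.6, -0.1, 4.4], 'twist': 0.0}, {'dp': [1.6, -0.1, 4.4], 'twist': 0.0}, {'dp': [1.6, -0.1, 4.4], 'twist': 0.0}]
[{'dp': [1.6, -0.1, 4.4], 'twist': 0.0}, {'dp': [1.6, -0.1, 4.4], 'twist': 0.0}, {'dp': [1.6, -0.1, 4.4], 'twist': 0.0}, {'dp': [1.6, -0.1, 4.4], 'twist': 0.0}, {'dp': [1.6, -0.1, 4.4], 'twist': 0.0}]
```

carry_out(
  targets=[
    {"dp":[3,0,9],"twist":0},
    {"dp":[3,0,9],"twist":0},
    {"dp":[3,0,9],"twist":0},
    {"dp":[2,0,5],"twist":0},
    {"dp":[0,0,0],"twist":0},
  ],
)

```text
time_s: 31.65
tcp_pos: [491.8, 353.2, 31.7]
orientation: [0.261, 0.953, -0.056, 0.143]
force: [0.0, 0.1, 0.3]
width: 1.001
```

```bash
python3 -c "
from h import *
st();plan([487.6,356.4,20.6],0,5)"
```

```text
t 31.65 p [491.8 353.2  31.7] x [-0.823  0.482 -0.302] y [ 0.514  0.857 -0.032] z [ 0.243 -0.181 -0.953] F [0.  0.1 0.3] w 1.001 j [-0.31  0.92 -0.78  1.79  1.17  1.01 -0.68]
[{'dp': [1.7, 0.2, 1.8], 'twist': 0.0}, {'dp': [1.7, 0.2, 1.8], 'twist': 0.0}, {'dp': [1.7, 0.2, 1.8], 'twist': 0.0}, {'dp': [1.7, 0.2, 1.8], 'twist': 0.0}, {'dp': [1.7, 0.2, 1.8], 'twist': 0.0}]
```

carry_out(
  targets=[
    {"dp":[4,1,3],"twist":0},
    {"dp":[3,0,3],"twist":0},
    {"dp":[2,0,3],"twist":0},
    {"dp":[0,0,0],"twist":0},
    {"dp":[0,0,0],"twist":0},
  ],
)

```text
time_s: 32.15
tcp_pos: [487.7, 357.3, 20.7]
orientation: [0.262, 0.953, -0.055, 0.144]
force: [-0.1, 0.2, 0.1]
width: 0.997
```

```bash
python3 -c "
from h import *
st();plan([487.6,356.4,20.6],0,5)"
```

```text
t 32.15 p [487.7 357.3  20.7] x [-0.822  0.483 -0.303] y [ 0.515  0.857 -0.03 ] z [ 0.245 -0.18  -0.953] F [-0.1  0.2  0.1] w 0.997 j [-0.32  0.94 -0.77  1.8   1.19  1.01 -0.71]
[{'dp': [-0.1, -0.2, 0.0], 'twist': 0.0}, {'dp': [-0.1, -0.2, 0.0], 'twist': 0.0}, {'dp': [-0.1, -0.2, 0.0], 'twist': 0.0}, {'dp': [-0.1, -0.2, 0.0], 'twist': 0.0}, {'dp': [-0.1, -0.2, 0.0], 'twist': 0.0}]
```

Spot on. Close and lift.

carry_out(
  targets=[
    {"dp":[0,0,0],"twist":0},
    {"dp":[0,0,0],"twist":0},
    {"dp":[0,0,0],"twist":0},
    {"dp":[0,0,0],"twist":0},
    {"dp":[0,0,0],"twist":0},
  ],
  hand=1,
)

```text
time_s: 32.65
tcp_pos: [487.8, 357.6, 21.1]
orientation: [0.262, 0.953, -0.055, 0.144]
force: [-0.7, -0.6, -0.4]
width: 0.566
```

```bash
python3 -c "
from h import *
st(); p,r,s=pose(); np.savez('pickw.npz',p=p,q=r.as_quat()); phi(); w2t([0,0,10],[0,0,40],[5,-20,40])"
```

```text
t 32.65 p [487.8 357.6  21.1] x [-0.822  0.483 -0.303] y [ 0.515  0.857 -0.029] z [ 0.245 -0.18  -0.953] F [-0.7 -0.6 -0.4] w 0.566 j [-0.32  0.94 -0.77  1.8   1.19  1.01 -0.71]
phi [(np.float64(2.0), 128), (np.float64(2.0), -232), (np.float64(2.0), 130), (np.float64(2.0), -230)]
[0, 0, 10] [-3, 0, -10]
[0, 0, 40] [-12, -1, -38]
[5, -20, 40] [-26, -16, -33]
```

```bash
cat >> h.py <<'E'
def offs(f,o):
    z=np.load(f); r=R.from_quat(z['q']); return r.inv().apply(np.array(o)-z['p']), r
def goal(off,h,tw):
    p,r,s=pose(); rf=r*R.from_euler('z',tw,degrees=True); g=F+h*n-rf.apply(off); print('goal',g.round(1)); return g
E
python3 -c "
from h import *
o,rp=offs('pickw.npz',[489.5,355,0]); print(o.round(1)); g=goal(o,120,128)
print(R.from_quat(np.load('pickw.npz')['q']).inv().apply([0,0,1]).round(3))"
```

```text
[ 3.7 -0.7 21. ]
goal [549.8 105.7 225.2]
[-0.303 -0.029 -0.953]
```

carry_out(
  targets=[
    {"dp":[-3,0,-10],"twist":0},
    {"dp":[-12,0,-38],"twist":0},
    {"dp":[-13,0,-40],"twist":0},
    {"dp":[-13,0,-40],"twist":4},
    {"dp":[-13,-5,-40],"twist":8},
  ],
)

```text
time_s: 33.15
tcp_pos: [484.8, 354.3, 198.8]
orientation: [0.361, 0.92, -0.045, 0.145]
force: [0.3, -0.5, -0.3]
width: 0.505
```

```bash
python3 -c "
from h import *
st();o,rp=offs('pickw.npz',[489.5,355,0]); phi(rp); g=goal(o,130,116); plan(g,116,15)"
```

```text
t 33.15 p [484.8 354.3 198.8] x [-0.698  0.651 -0.3  ] y [0.676 0.736 0.023] z [ 0.235 -0.187 -0.954] F [ 0.3 -0.5 -0.3] w 0.505 j [-0.23  0.68 -0.91  1.74  0.91  1.19 -0.67]
phi [(np.float64(1.3), -244), (np.float64(1.3), 116), (np.float64(1.4), -242), (np.float64(1.4), 118)]
goal [545.1 106.8 233.9]
[{'dp': [-14.2, -9.4, 1.8], 'twist': 7.73}, {'dp': [-15.4, -7.4, 1.8], 'twist': 7.73}, {'dp': [-16.2, -5.2, 1.8], 'twist': 7.73}, {'dp': [-16.8, -3.0, 1.8], 'twist': 7.73}, {'dp': [-17.0, -0.7, 1.8], 'twist': 7.73}]
[{'dp': [-17.0, 1.6, 1.8], 'twist': 7.73}, {'dp': [-16.6, 3.9, 1.8], 'twist': 7.73}, {'dp': [-15.9, 6.1, 1.8], 'twist': 7.73}, {'dp': [-15.0, 8.1, 1.8], 'twist': 7.73}, {'dp': [-13.7, 10.1, 1.8], 'twist': 7.73}]
[{'dp': [-12.3, 11.8, 1.8], 'twist': 7.73}, {'dp': [-10.6, 13.4, 1.8], 'twist': 7.73}, {'dp': [-8.7, 14.7, 1.8], 'twist': 7.73}, {'dp': [-6.6, 15.7, 1.8], 'twist': 7.73}, {'dp': [-4.4, 16.5, 1.8], 'twist': 7.73}]
```

```bash
python3 -c "
from h import *
snap('wrist','w8')"
```

```text
(no output)
```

View pics/w8.png

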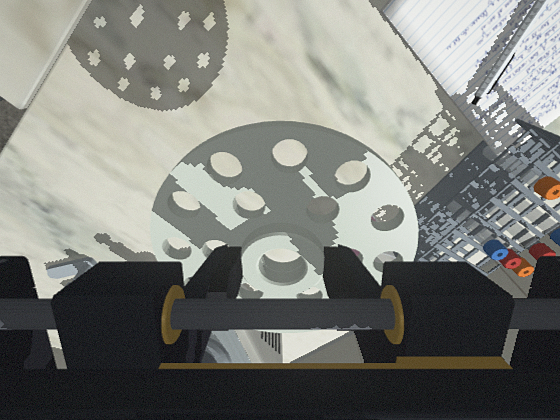

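```bash
cat > wh.py <<'E'
from h import *
def part(tag,zt=(-10,60),box=(150,420,120,300)):
    c,p,d=load(tag); pp,r,s=pose(); P=cloud(c,d); T=r.inv().apply((P-pp).reshape(-1,3)).reshape(P.shape)
    return c,p,d,T,r,pp
c,p,d,T,r,pp=part('w8')
m=np.zeros(d.shape,bool); m[125:300,150:420]=1
m&=(d>0)&(np.hypot(T[...,0],T[...,1])<95)&(T[...,2]>-20)&(T[...,2]<50)&(p.mean(2)>70)
X=T[m]; rng=np.random.default_rng(1); best=None
for k in range(500):
    a=X[rng.choice(len(X),3,replace=False)];nn=np.cross(a[1]-a[0],a[2]-a[0]);l=np.linalg.norm(nn)
    if l<300: continue
    nn/=l; q=(np.abs((X-a[0])@nn)<1).sum()
    if best is None or q>best[0]: best=(q,nn,a[0])
q,nn,a=best; D=X[np.abs((X-a)@nn)<1.5]; a=D.mean(0); nn=np.linalg.svd(D-a,full_matrices=False)[2][2]; nn*=-np.sign(nn[2])
print('disc top normal tool',nn.round(3),len(D),len(X),a.round(1)); 
h=(T-a)@nn
e1=np.cross(nn,[0,1,0]);e1/=np.linalg.norm(e1);e2=np.cross(nn,e1)
def fit(hh,lo,hi,tol):
    b=m&(np.abs(h-hh)<tol); cs,_=cv2.findContours(b.astype(np.uint8),cv2.RETR_CCOMP,cv2.CHAIN_APPROX_NONE)
    for qq in sorted(cs,key=len)[::-1][:4]:
        W=T[qq[:,0,1],qq[:,0,0]]; L=np.c_[(W-a)@e1,(W-a)@e2]; cc,rr=circ(L); print(hh,len(qq),'r',rr.round(1),'c tool',(a+cc[0]*e1+cc[1]*e2+hh*nn).round(1))
fit(10,0,0,2); fit(0,0,0,2)
print('world normal',r.apply(nn).round(3))
np.save('wn.npy',nn)
E
python3 wh.py
```

```text
disc top normal tool [-0.308 -0.021 -0.951] 21455 29127 [36.2 -3.  12.5]
10 227 r 23.2 c tool [-0.2 -3.1 13.8]
10 122 r 13.4 c tool [-0.4 -3.3 13.8]
10 6 r 0.6 c tool [12.7 32.8  8.8]
10 4 r 0.4 c tool [21.3 -4.2  6.8]
0 781 r 58.1 c tool [18.  -3.6 18.4]
0 112 r 12.8 c tool [ 1.7 -3.  23.6]
0 102 r 8.5 c tool [60.1 -0.2  4.7]
0 96 r 8.5 c tool [ 53.9 -31.    7.4]
world normal [-0.032 -0.046  0.998]
```

```bash
python3 -c "
from h import *
w2t([0,0,-40],[0,0,-25],[0,0,-5])"
```

```text
[0, 0, -40] [12, -1, 38]
[0, 0, -25] [8, -1, 24]
[0, 0, -5] [2, 0, 5]
```

carry_out(
  targets=[
    {"dp":[12,-1,38],"twist":0},
    {"dp":[12,-1,38],"twist":0},
    {"dp":[12,-1,38],"twist":0},
    {"dp":[6,0,20],"twist":0},
    {"dp":[3,0,8],"twist":0},
  ],
)

```text
time_s: 33.7
tcp_pos: [491.8, 363.2, 62.5]
orientation: [0.366, 0.918, -0.033, 0.152]
force: [-0.1, -0.4, -0.8]
width: 0.499
```

```bash
python3 -c "
from h import *
st(); snap('wrist','w9'); snap('scene','s9')"; sed -i "s/part('w8')/part(__import__('sys').argv[1])/" wh.py; python3 wh.py w9
```

```text
t 33.7 p [491.8 363.2  62.5] x [-0.686  0.661 -0.302] y [0.681 0.73  0.05 ] z [ 0.254 -0.171 -0.952] F [-0.1 -0.4 -0.8] w 0.499 j [-0.32  0.86 -0.77  1.79  1.12  1.02 -0.87]
disc top normal tool [-0.306 -0.032 -0.952] 21404 32548 [34.8  0.3  6.2]
10 223 r 23.2 c tool [-1.8 -0.2  7.5]
10 120 r 13.4 c tool [-1.9 -0.3  7.5]
10 7 r 0.5 c tool [10.3 35.8  2.4]
10 4 r 0.7 c tool [21.2 -1.2  0.2]
0 780 r 58.1 c tool [16.4 -0.5 12.2]
0 106 r 8.5 c tool [58.6  3.2 -1.5]
0 106 r 12.8 c tool [ 0.1 -0.1 17.4]
0 102 r 8.5 c tool [ 52.7 -27.6   1.4]
world normal [-0.054 -0.063  0.997]
```

View pics/w9.png

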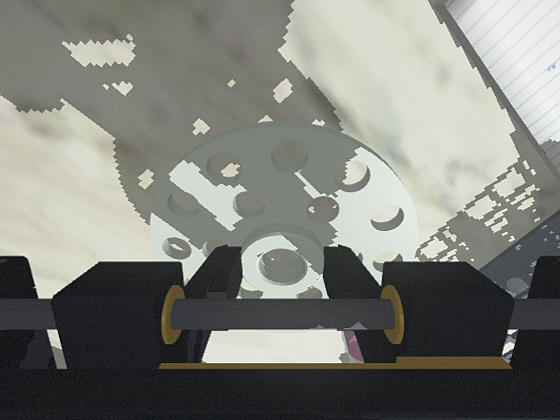

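```bash
python3 -c "
from h import *
st(); snap('wrist','w10')"; python3 wh.py w10; python3 -c "
from h import *
st()"
```

```text
t 33.8 p [491.7 363.5  63.3] x [-0.686  0.661 -0.302] y [0.681 0.73  0.051] z [ 0.254 -0.171 -0.952] F [-0.2 -0.  -1.1] w 0.503 j [-0.32  0.86 -0.77  1.79  1.11  1.02 -0.87]
disc top normal tool [-0.307 -0.03  -0.951] 21319 31811 [35.  -0.4  6.5]
10 225 r 23.2 c tool [-1.5 -1.   7.8]
10 119 r 13.4 c tool [-1.6 -1.1  7.8]
10 5 r 0.5 c tool [11.  34.5  2.6]
10 4 r 0.6 c tool [19.4  4.7  0.9]
0 782 r 57.7 c tool [17.5 -0.9 12.2]
0 108 r 12.9 c tool [ 0.5 -0.8 17.6]
0 105 r 8.5 c tool [58.8  2.4 -1.3]
0 101 r 8.5 c tool [49.2 32.3  0.9]
world normal [-0.053 -0.064  0.997]
t 33.85 p [492.3 364.1  64.5] x [-0.686  0.662 -0.302] y [0.681 0.73  0.053] z [ 0.256 -0.17  -0.952] F [ 0.4  0.4 -0.6] w 0.507 j [-0.32  0.86 -0.77  1.79  1.11  1.02 -0.87]
```

carry_out(
  targets=[
    {"dp":[4,0,12],"twist":0},
    {"dp":[4,0,12],"twist":0},
    {"dp":[3,0,8],"twist":0},
    {"dp":[1,0,2],"twist":0},
    {"dp":[0,0,0],"twist":0},
  ],
)

```text
time_s: 34.35
tcp_pos: [494.6, 368.4, 29.5]
orientation: [0.366, 0.917, -0.029, 0.153]
force: [-0.3, 0.3, 1.8]
width: 0.506
```

```bash
python3 -c "
from h import *
st(); snap('wrist','w11')"; python3 wh.py w11|head -3
```

```text
t 34.35 p [494.6 368.4  29.5] x [-0.684  0.663 -0.303] y [0.681 0.73  0.059] z [ 0.26  -0.166 -0.951] F [-0.3  0.3  1.8] w 0.506 j [-0.35  0.91 -0.74  1.78  1.17  0.98 -0.92]
disc top normal tool [-0.304 -0.026 -0.952] 21398 39400 [34.8  0.5  5.6]
10 224 r 23.1 c tool [-1.7 -0.   6.8]
10 125 r 13.4 c tool [-2.  -0.1  6.9]
```

carry_out(
  targets=[
    {"dp":[0,0,0],"twist":0},
    {"dp":[0,0,0],"twist":0},
    {"dp":[0,0,0],"twist":0},
    {"dp":[0,0,0],"twist":-5},
    {"dp":[0,0,0],"twist":-6},
  ],
  hand=0,
)

```text
time_s: 34.9
tcp_pos: [495.4, 369.4, 31.3]
orientation: [0.275, 0.949, -0.043, 0.151]
force: [0.5, 0.0, 0.3]
width: 0.934
```

```bash
python3 -c "
from h import *
st(); snap('wrist','w12')"; python3 wh.py w12|head -3; python3 -c "
from h import *
ring('w12',283,262,18,48,4)
st()"
```

```text
t 34.9 p [495.4 369.4  31.3] x [-0.804  0.508 -0.309] y [0.534 0.845 0.001] z [ 0.262 -0.164 -0.951] F [0.5 0.  0.3] w 0.934 j [-0.34  0.92 -0.76  1.78  1.18  1.   -0.73]
disc top normal tool [-0.31   0.001 -0.951] 22963 41521 [27.7  0.3 15.9]
10 215 r 23.4 c tool [ 0.7  0.1 14.2]
10 123 r 13.3 c tool [ 0.6  0.2 14.2]
z med 17.43555571607932 3233 mean [496.5 368.7  17.3]
216 centre [497.4 368.2] r 23.9 img [282.03703704 251.61574074]
115 centre [497.1 368.4] r 12.3 img [281.97391304 254.19130435]
t 34.95 p [495.5 369.2  31.3] x [-0.807  0.504 -0.309] y [ 0.53   0.848 -0.001] z [ 0.262 -0.164 -0.951] F [ 0.5 -0.5  0.8] w 0.978 j [-0.34  0.92 -0.76  1.78  1.18  1.   -0.73]
```

View pics/w12.png

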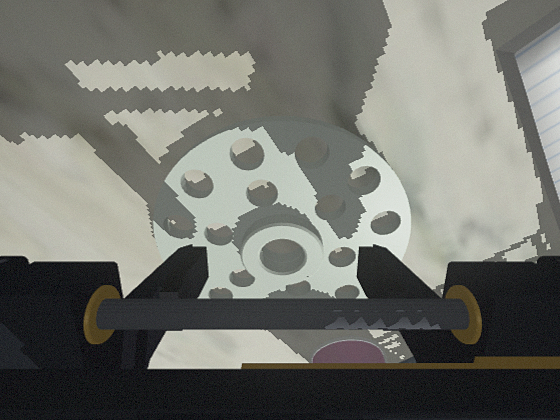

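carry_out(
  targets=[
    {"dp":[1,0,4],"twist":0},
    {"dp":[2,0,4],"twist":0},
    {"dp":[1,0,3],"twist":0},
    {"dp":[0,0,1],"twist":0},
    {"dp":[0,0,0],"twist":0},
  ],
)

```text
time_s: 35.45
tcp_pos: [495.6, 369.8, 18.8]
orientation: [0.276, 0.948, -0.043, 0.151]
force: [-0.4, -1.5, 3.9]
width: 0.997
```

```bash
python3 -c "
from h import *
st(); plan([495.2,369.6,18.7],0,5)"
```

```text
t 35.45 p [495.6 369.8  18.8] x [-0.802  0.51  -0.31 ] y [0.536 0.844 0.003] z [ 0.263 -0.164 -0.951] F [-0.4 -1.5  3.9] w 0.997 j [-0.35  0.94 -0.75  1.78  1.2   0.99 -0.75]
[{'dp': [0.0, -0.1, -0.0], 'twist': 0.0}, {'dp': [0.0, -0.1, -0.0], 'twist': 0.0}, {'dp': [0.0, -0.1, -0.0], 'twist': 0.0}, {'dp': [0.0, -0.1, -0.0], 'twist': 0.0}, {'dp': [0.0, -0.1, -0.0], 'twist': 0.0}]
```

carry_out(
  targets=[
    {"dp":[0,0,0],"twist":0},
    {"dp":[0,0,0],"twist":0},
    {"dp":[0,0,0],"twist":0},
    {"dp":[0,0,0],"twist":0},
    {"dp":[0,0,0],"twist":0},
  ],
  hand=1,
)

```text
time_s: 35.95
tcp_pos: [495.6, 369.5, 18.8]
orientation: [0.277, 0.948, -0.043, 0.152]
force: [-0.5, -0.4, 2.4]
width: 0.569
```

```bash
python3 -c "
from h import *
st(); p,r,s=pose(); np.savez('pickw.npz',p=p,q=r.as_quat()); phi(); print(offs('pickw.npz',[497.3,368.3,0])[0]); w2t([0,0,5],[0,0,20],[0,0,30])"
```

```text
t 35.95 p [495.6 369.5  18.8] x [-0.801  0.511 -0.311] y [0.538 0.843 0.003] z [ 0.264 -0.165 -0.95 ] F [-0.5 -0.4  2.4] w 0.569 j [-0.35  0.94 -0.75  1.78  1.2   0.99 -0.75]
phi [(np.float64(3.6), -226), (np.float64(3.6), 134), (np.float64(3.6), -224), (np.float64(3.6), 136)]
[ 3.88887585 -0.18014719 18.54041085]
[0, 0, 5] [-2, 0, -5]
[0, 0, 20] [-6, 0, -19]
[0, 0, 30] [-9, 0, -29]
```

carry_out(
  targets=[
    {"dp":[0,0,0],"twist":0},
    {"dp":[0,0,0],"twist":0},
    {"dp":[-1,0,-4],"twist":0},
    {"dp":[-4,0,-12],"twist":0},
    {"dp":[-7,0,-22],"twist":0},
  ],
)

```text
time_s: 36.45
tcp_pos: [493.6, 368.1, 57.1]
orientation: [0.276, 0.948, -0.045, 0.15]
force: [-0.1, -0.4, -1.4]
width: 0.52
```

```bash
python3 -c "
from h import *
st(); print(offs('pickw.npz',[497.3,368.3,0])[0])"
```

```text
t 36.45 p [493.6 368.1  57.1] x [-0.803  0.51  -0.309] y [ 0.537  0.843 -0.003] z [ 0.259 -0.168 -0.951] F [-0.1 -0.4 -1.4] w 0.52 j [-0.32  0.88 -0.79  1.78  1.14  1.02 -0.7 ]
[ 3.88887585 -0.18014719 18.54041085]
```

```bash
python3 -c "
from h import *
o,rp=offs('pickw.npz',[497.3,368.3,0]); phi(rp); g=goal(o,170,128); plan(g,127.5,15)"
```

```text
phi [(np.float64(3.3), -226), (np.float64(3.3), 134), (np.float64(3.3), -224), (np.float64(3.3), 136)]
goal [525.2 110.5 265.8]
[{'dp': [-14.8, -13.4, -9.8], 'twist': 8.5}, {'dp': [-16.6, -11.1, -9.8], 'twist': 8.5}, {'dp': [-18.0, -8.5, -9.8], 'twist': 8.5}, {'dp': [-19.1, -5.7, -9.8], 'twist': 8.5}, {'dp': [-19.7, -2.8, -9.8], 'twist': 8.5}]
[{'dp': [-19.9, 0.1, -9.8], 'twist': 8.5}, {'dp': [-19.7, 3.0, -9.8], 'twist': 8.5}, {'dp': [-19.0, 5.9, -9.8], 'twist': 8.5}, {'dp': [-17.9, 8.7, -9.8], 'twist': 8.5}, {'dp': [-16.5, 11.2, -9.8], 'twist': 8.5}]
[{'dp': [-14.6, 13.5, -9.8], 'twist': 8.5}, {'dp': [-12.5, 15.5, -9.8], 'twist': 8.5}, {'dp': [-10.0, 17.2, -9.8], 'twist': 8.5}, {'dp': [-7.4, 18.5, -9.8], 'twist': 8.5}, {'dp': [-4.6, 19.4, -9.8], 'twist': 8.5}]
```

carry_out(
  targets=[
    {"dp":[-12,-6,-22],"twist":8.5},
    {"dp":[-14,-8,-22],"twist":8.5},
    {"dp":[-18,-8,-22],"twist":8.5},
    {"dp":[-20,-6,-16],"twist":8.5},
    {"dp":[-20,-3,-12],"twist":8.5},
  ],
)

```text
time_s: 36.95
tcp_pos: [492.5, 302.3, 175.9]
orientation: [0.605, 0.781, 0.016, 0.154]
force: [0.9, 0.4, -2.3]
width: 0.525
```

carry_out(
  targets=[
    {"dp":[-20,0,-9],"twist":8.5},
    {"dp":[-20,3,-9],"twist":8.5},
    {"dp":[-19,6,-9],"twist":8.5},
    {"dp":[-18,9,-9],"twist":8.5},
    {"dp":[-16,11,-9],"twist":8.5},
  ],
)

```text
time_s: 37.45
tcp_pos: [501.7, 212.7, 248.1]
orientation: [0.849, 0.505, 0.074, 0.137]
force: [-0.2, -0.1, -1.2]
width: 0.522
```

```bash
python3 -c "
from h import *
st()
o,rp=offs('pickw.npz',[497.3,368.3,0]); phi(rp); g=goal(o,150,40); plan(g,40,5)"
```

```text
t 37.45 p [501.7 212.7 248.1] x [ 0.479  0.878 -0.013] y [ 0.838 -0.452  0.307] z [ 0.263 -0.158 -0.952] F [-0.2 -0.1 -1.2] w 0.522 j [-0.04  0.38 -0.75  1.93  0.7   0.96 -1.66]
phi [(np.float64(3.7), -310), (np.float64(3.7), 50), (np.float64(3.7), -308), (np.float64(3.7), 52)]
goal [535.1 108.2 248.5]
[{'dp': [-15.1, 15.1, 5.0], 'twist': 8.0}, {'dp': [-12.9, 17.0, 5.0], 'twist': 8.0}, {'dp': [-10.4, 18.7, 5.0], 'twist': 8.0}, {'dp': [-7.7, 19.9, 5.0], 'twist': 8.0}, {'dp': [-4.9, 20.8, 5.0], 'twist': 8.0}]
```

carry_out(
  targets=[
    {"dp":[-15,15,3],"twist":8.5},
    {"dp":[-13,17,3],"twist":8.5},
    {"dp":[-10,19,3],"twist":8.5},
    {"dp":[-8,20,3],"twist":8.5},
    {"dp":[-5,20,3],"twist":8.5},
  ],
)

```text
time_s: 37.95
tcp_pos: [529.7, 108.4, 263.6]
orientation: [0.975, 0.16, 0.122, 0.099]
force: [0.2, 0.2, -1.7]
width: 0.521
```

```bash
cat >> h.py <<'E'
def ins(off,m,h,n_=5,tw=0):
    """off: part origin in tool, m: part axis in tool. error report and rows to reach h"""
    p,r,s=pose(); q=p+r.apply(off); l=(q-F)@n; lat=q-F-l*n; ax=r.apply(m)
    print('origin h',l.round(1),'lat',np.linalg.norm(lat).round(1),'lat tool',r.inv().apply(-lat).round(1),'axis err',np.degrees(np.arccos(ax@n)).round(1),'along tool',r.inv().apply(-n).round(3))
    plan(goal(off,h,tw),tw,n_)
E
python3 -c "
from h import *
st()
o,rp=offs('pickw.npz',[497.3,368.3,0]); phi(rp); ins(o,rp.inv().apply([0,0,1]),105,5,10)"
```

```text
t 37.95 p [529.7 108.4 263.6] x [0.919 0.335 0.207] y [ 0.287 -0.929  0.232] z [ 0.27  -0.154 -0.95 ] F [ 0.2  0.2 -1.7] w 0.521 j [ 0.08  0.29 -0.6   1.97  0.58  0.85 -2.11]
phi [(np.float64(4.1), -352), (np.float64(4.1), 8), (np.float64(4.1), -350), (np.float64(4.1), 10)]
origin h 165.7 lat 3.4 lat tool [-2.2 -2.5  0.6] axis err 4.7 along tool [0.24  0.032 0.97 ]
goal [556.8 104.5 209.3]
[{'dp': [2.5, -0.2, 11.9], 'twist': 2.0}, {'dp': [2.5, -0.3, 11.9], 'twist': 2.0}, {'dp': [2.5, -0.4, 11.9], 'twist': 2.0}, {'dp': [2.4, -0.5, 11.9], 'twist': 2.0}, {'dp': [2.4, -0.6, 11.9], 'twist': 2.0}]
```

carry_out(
  targets=[
    {"dp":[2,0,12],"twist":2},
    {"dp":[2,0,12],"twist":2},
    {"dp":[2,0,12],"twist":2},
    {"dp":[2,0,12],"twist":2},
    {"dp":[0,0,3],"twist":0},
  ],
)

```text
time_s: 38.45
tcp_pos: [551.5, 99.3, 220.1]
orientation: [0.984, 0.084, 0.132, 0.091]
force: [0.7, -0.4, -0.4]
width: 0.523
```

```bash
python3 -c "
from h import *
st(); snap('wrist','w13')
o,rp=offs('pickw.npz',[497.3,368.3,0]);print(o.round(1)); phi(rp); ins(o,rp.inv().apply([0,0,1]),70,5,0)";python3 wh.py w13|head -3
```

```text
t 38.45 p [551.5  99.3 220.1] x [0.951 0.19  0.244] y [ 0.142 -0.969  0.2  ] z [ 0.274 -0.156 -0.949] F [ 0.7 -0.4 -0.4] w 0.523 j [ 0.03  0.37 -0.53  1.98  0.67  0.77 -2.32]
[ 3.9 -0.2 18.5]
phi [(np.float64(4.3), -2), (np.float64(4.3), 358), (np.float64(4.4), -360), (np.float64(4.4), 0)]
origin h 116.6 lat 6.2 lat tool [ 0.7 -6.2 -0.2] axis err 4.4 along tool [ 0.238 -0.007  0.971]
goal [574. 101. 179.]
[{'dp': [2.4, -1.3, 9.0], 'twist': 0.0}, {'dp': [2.4, -1.3, 9.0], 'twist': 0.0}, {'dp': [2.4, -1.3, 9.0], 'twist': 0.0}, {'dp': [2.4, -1.3, 9.0], 'twist': 0.0}, {'dp': [2.4, -1.3, 9.0], 'twist': 0.0}]
disc top normal tool [-0.301  0.001 -0.954] 21293 29121 [35.2  1.   0.7]
10 237 r 22.8 c tool [-2.4  0.1  2.1]
10 127 r 13.3 c tool [-3.3  0.2  2.4]
```

View pics/w13.png

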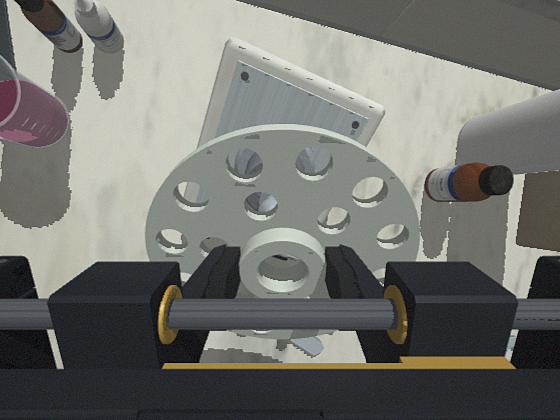

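carry_out(
  targets=[
    {"dp":[1,-4,3],"twist":0},
    {"dp":[2,-3,6],"twist":0},
    {"dp":[2,-1,7],"twist":0},
    {"dp":[1,0,4],"twist":0},
    {"dp":[0,0,0],"twist":0},
  ],
)

```text
time_s: 39.0
tcp_pos: [562.2, 107.3, 201.5]
orientation: [0.983, 0.087, 0.133, 0.09]
force: [-0.0, -0.2, -1.2]
width: 0.521
```

```bash
python3 -c "
from h import *
st()
o,rp=offs('pickw.npz',[497.3,368.3,0]); o=o+[-.7,.2,.8]; ins(o,rp.inv().apply([0,0,1]),60,5,0)"
```

```text
t 39.0 p [562.2 107.3 201.5] x [0.95  0.195 0.245] y [ 0.147 -0.969  0.2  ] z [ 0.277 -0.154 -0.949] F [-0.  -0.2 -1.2] w 0.521 j [ 0.    0.41 -0.51  1.96  0.71  0.75 -2.36]
origin h 95.2 lat 3.4 lat tool [-0.8  3.3  0.2] axis err 4.5 along tool [ 0.236 -0.005  0.972]
goal [579.3 100.4 171.3]
[{'dp': [1.5, 0.6, 6.9], 'twist': 0.0}, {'dp': [1.5, 0.6, 6.9], 'twist': 0.0}, {'dp': [1.5, 0.6, 6.9], 'twist': 0.0}, {'dp': [1.5, 0.6, 6.9], 'twist': 0.0}, {'dp': [1.5, 0.6, 6.9], 'twist': 0.0}]
```

carry_out(
  targets=[
    {"dp":[0,3,3],"twist":0},
    {"dp":[1,1,7],"twist":0},
    {"dp":[2,0,7],"twist":0},
    {"dp":[2,0,7],"twist":0},
    {"dp":[1,0,4],"twist":0},
  ],
)

```text
time_s: 39.5
tcp_pos: [578.0, 99.7, 175.9]
orientation: [0.983, 0.087, 0.133, 0.09]
force: [0.3, -0.3, -0.3]
width: 0.522
```

```bash
python3 -c "
from h import *
st()
o,rp=offs('pickw.npz',[497.3,368.3,0]); o=o+[-.7,.2,.8]; ins(o,rp.inv().apply([0,0,1]),42,5,0)"
```

```text
t 39.5 p [578.   99.7 175.9] x [0.949 0.195 0.247] y [ 0.147 -0.969  0.2  ] z [ 0.278 -0.154 -0.948] F [ 0.3 -0.3 -0.3] w 0.522 j [-0.    0.47 -0.48  1.95  0.76  0.71 -2.39]
origin h 64.6 lat 1.7 lat tool [-0.9 -1.4  0.2] axis err 4.6 along tool [ 0.234 -0.005  0.972]
goal [588.1  98.6 155.7]
[{'dp': [0.9, -0.3, 4.4], 'twist': 0.0}, {'dp': [0.9, -0.3, 4.4], 'twist': 0.0}, {'dp': [0.9, -0.3, 4.4], 'twist': 0.0}, {'dp': [0.9, -0.3, 4.4], 'twist': 0.0}, {'dp': [0.9, -0.3, 4.4], 'twist': 0.0}]
```

On the shaft. Lower a little further and release.

carry_out(
  targets=[
    {"dp":[1,-1,6],"twist":0},
    {"dp":[1,0,6],"twist":0},
    {"dp":[1,0,6],"twist":0},
    {"dp":[1,0,3],"twist":0},
    {"dp":[0,0,0],"twist":0},
  ],
)

```text
time_s: 40.0
tcp_pos: [589.8, 98.6, 155.2]
orientation: [0.983, 0.087, 0.134, 0.09]
force: [2.0, 0.1, -0.2]
width: 0.523
```

carry_out(
  targets=[
    {"dp":[0,0,0],"twist":0},
    {"dp":[0,0,0],"twist":0},
    {"dp":[0,0,0],"twist":0},
    {"dp":[0,0,-8],"twist":0},
    {"dp":[0,0,-25],"twist":0},
  ],
  hand=0,
)

```text
time_s: 40.5
tcp_pos: [577.8, 102.0, 184.6]
orientation: [0.983, 0.087, 0.131, 0.091]
force: [-0.4, 0.2, -0.3]
width: 0.954
```

```bash
python3 -c "
from h import *
st(); snap('wrist','w14')"
```

```text
t 40.5 p [577.8 102.  184.6] x [0.951 0.194 0.242] y [ 0.147 -0.968  0.201] z [ 0.273 -0.156 -0.949] F [-0.4  0.2 -0.3] w 0.954 j [ 0.    0.46 -0.49  1.94  0.74  0.73 -2.37]
```

View pics/w14.png

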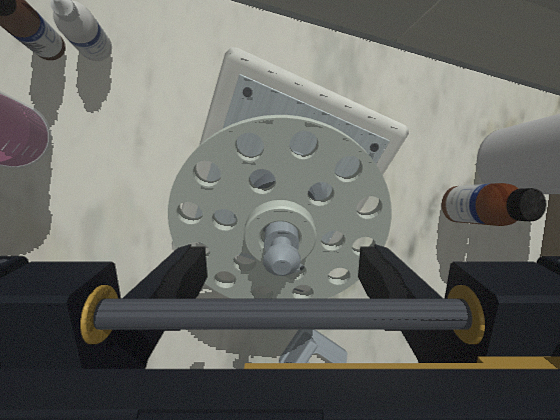

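```bash
python3 -c "
from h import *
c,p,d=load('w1')
for uv in [(88,141),(60,132),(20,122)]: print(uv,onz(c,*uv,8).round(0))
w2t([-30,-40,15],[-15,-46,0],[0,-40,-20])
plan([430,-290,130],-140,20)"
```

```text
(88, 141) [ 389. -390.    8.]
(60, 132) [ 375. -424.    8.]
(20, 122) [ 360. -472.    8.]
[-30, -40, 15] [-33, 37, -16]
[-15, -46, 0] [-23, 42, 3]
[0, -40, -20] [-13, 35, 25]
[{'dp': [-11.7, 17.4, 3.8], 'twist': -7.0}, {'dp': [-13.7, 15.9, 3.8], 'twist': -7.0}, {'dp': [-15.5, 14.1, 3.8], 'twist': -7.0}, {'dp': [-17.1, 12.1, 3.8], 'twist': -7.0}, {'dp': [-18.5, 9.9, 3.8], 'twist': -7.0}]
[{'dp': [-19.5, 7.6, 3.8], 'twist': -7.0}, {'dp': [-20.3, 5.1, 3.8], 'twist': -7.0}, {'dp': [-20.8, 2.6, 3.8], 'twist': -7.0}, {'dp': [-20.9, 0.1, 3.8], 'twist': -7.0}, {'dp': [-20.8, -2.5, 3.8], 'twist': -7.0}]
[{'dp': [-20.3, -5.0, 3.8], 'twist': -7.0}, {'dp': [-19.6, -7.4, 3.8], 'twist': -7.0}, {'dp': [-18.5, -9.8, 3.8], 'twist': -7.0}, {'dp': [-17.2, -12.0, 3.8], 'twist': -7.0}, {'dp': [-15.6, -14.0, 3.8], 'twist': -7.0}]
[{'dp': [-13.8, -15.8, 3.8], 'twist': -7.0}, {'dp': [-11.8, -17.3, 3.8], 'twist': -7.0}, {'dp': [-9.6, -18.6, 3.8], 'twist': -7.0}, {'dp': [-7.2, -19.7, 3.8], 'twist': -7.0}, {'dp': [-4.8, -20.4, 3.8], 'twist': -7.0}]
```

carry_out(
  targets=[
    {"dp":[0,0,-40],"twist":0},
    {"dp":[-20,18,-10],"twist":-8.5},
    {"dp":[-22,20,3],"twist":-8.5},
    {"dp":[-24,18,3],"twist":-8.5},
    {"dp":[-26,16,3],"twist":-8.5},
  ],
  hand=0.2,
)

```text
time_s: 41.05
tcp_pos: [512.1, 12.3, 234.7]
orientation: [0.912, 0.377, 0.106, 0.125]
force: [0.7, 0.1, 0.2]
width: 0.8
```

carry_out(
  targets=[
    {"dp":[-28,12,3],"twist":-8.5},
    {"dp":[-30,8,3],"twist":-8.5},
    {"dp":[-31,4,3],"twist":-8.5},
    {"dp":[-31,0,3],"twist":-8.5},
    {"dp":[-31,-4,3],"twist":-8.5},
  ],
)

```text
time_s: 41.55
tcp_pos: [461.3, -128.0, 229.0]
orientation: [0.729, 0.663, 0.058, 0.156]
force: [0.2, -0.0, -0.4]
width: 0.799
```

```bash
python3 -c "
from h import *
st(); plan([405,-322,100],-60,10)"
```

```text
t 41.55 p [ 461.3 -128.   229. ] x [ 0.113  0.986 -0.123] y [ 0.95  -0.071  0.305] z [ 0.292 -0.151 -0.944] F [ 0.2 -0.  -0.4] w 0.799 j [ 0.77  0.18 -0.73  2.21  0.51  0.54 -0.44]
[{'dp': [-18.2, -7.9, 13.5], 'twist': -6.0}, {'dp': [-17.3, -9.8, 13.5], 'twist': -6.0}, {'dp': [-16.1, -11.5, 13.5], 'twist': -6.0}, {'dp': [-14.8, -13.1, 13.5], 'twist': -6.0}, {'dp': [-13.4, -14.6, 13.5], 'twist': -6.0}]
[{'dp': [-11.8, -15.9, 13.5], 'twist': -6.0}, {'dp': [-10.1, -17.1, 13.5], 'twist': -6.0}, {'dp': [-8.2, -18.0, 13.5], 'twist': -6.0}, {'dp': [-6.3, -18.8, 13.5], 'twist': -6.0}, {'dp': [-4.3, -19.4, 13.5], 'twist': -6.0}]
```

carry_out(
  targets=[
    {"dp":[-36,-11,3],"twist":-8.5},
    {"dp":[-34,-15,3],"twist":-8.5},
    {"dp":[-32,-20,3],"twist":-8.5},
    {"dp":[-28,-25,5],"twist":-8.5},
    {"dp":[-20,-22,10],"twist":-8.5},
  ],
)

```text
time_s: 42.05
tcp_pos: [405.0, -271.8, 214.5]
orientation: [0.489, 0.856, 0.005, 0.169]
force: [1.5, -0.8, -0.3]
width: 0.805
```

```bash
python3 -c "
from h import *
st(); plan([405,-322,110],-25,5)"
```

```text
t 42.05 p [ 405.  -271.8  214.5] x [-0.465  0.838 -0.284] y [0.835 0.522 0.174] z [ 0.294 -0.156 -0.943] F [ 1.5 -0.8 -0.3] w 0.805 j [ 1.24  0.25 -0.81  2.21  0.43  0.45  0.65]
[{'dp': [-2.5, -8.9, 21.3], 'twist': -5.0}, {'dp': [-1.7, -9.1, 21.3], 'twist': -5.0}, {'dp': [-0.9, -9.2, 21.3], 'twist': -5.0}, {'dp': [-0.1, -9.2, 21.3], 'twist': -5.0}, {'dp': [0.7, -9.2, 21.3], 'twist': -5.0}]
```

carry_out(
  targets=[
    {"dp":[-2,-9,24],"twist":-6.3},
    {"dp":[-2,-9,26],"twist":-6.3},
    {"dp":[-1,-9,26],"twist":-6.3},
    {"dp":[0,-9,26],"twist":-6.3},
    {"dp":[0,-6,12],"twist":-6.3},
  ],
)

```text
time_s: 42.55
tcp_pos: [409.0, -331.6, 103.5]
orientation: [0.231, 0.958, -0.047, 0.165]
force: [0.0, 0.3, 1.3]
width: 0.803
```

```bash
python3 -c "
from h import *
st(); snap('wrist','w15'); st(); ring('w15',283,215,10,60,4)"
```

```text
t 42.55 p [ 409.  -331.6  103.5] x [-0.838  0.427 -0.338] y [ 0.458  0.889 -0.013] z [ 0.295 -0.166 -0.941] F [0.  0.3 1.3] w 0.803 j [ 1.08  0.51 -0.55  2.21  1.    0.26  0.79]
t 42.6 p [ 408.4 -332.3  102.7] x [-0.841  0.423 -0.337] y [ 0.455  0.891 -0.015] z [ 0.294 -0.166 -0.941] F [-0.2 -0.6 -1.1] w 0.801 j [ 1.08  0.51 -0.55  2.2   1.    0.26  0.79]
z med 9.483947199037717 2991 mean [ 418.8 -334.7    9.5]
196 centre [ 413.  -328.5] r 27.4 img [289.56122449 179.24489796]
93 centre [ 495.  -411.1] r 17.8 img [251.86021505 269.24731183]
86 centre [ 410.9 -327.4] r 12.7 img [289.51162791 179.        ]
```

View pics/w15.png

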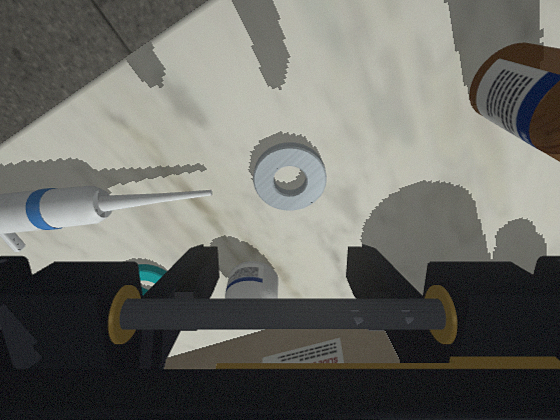

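```bash
python3 -c "
from h import *
plan([409.6,-326.1,35],0,5)"
```

```text
[{'dp': [4.9, 1.4, 12.6], 'twist': 0.0}, {'dp': [4.9, 1.4, 12.6], 'twist': 0.0}, {'dp': [4.9, 1.4, 12.6], 'twist': 0.0}, {'dp': [4.9, 1.4, 12.6], 'twist': 0.0}, {'dp': [4.9, 1.4, 12.6], 'twist': 0.0}]
```

carry_out(
  targets=[
    {"dp":[6,3,15],"twist":0},
    {"dp":[6,3,15],"twist":0},
    {"dp":[5,2,15],"twist":0},
    {"dp":[5,2,15],"twist":0},
    {"dp":[0,0,0],"twist":0},
  ],
)

```text
time_s: 43.1
tcp_pos: [414.9, -325.2, 40.6]
orientation: [0.234, 0.956, -0.048, 0.168]
force: [-0.2, -0.8, 0.7]
width: 0.8
```

```bash
python3 -c "
from h import *
st();plan([409.6,-326.1,11.3],0,5)"
```

```text
t 43.1 p [ 414.9 -325.2   40.6] x [-0.834  0.431 -0.344] y [ 0.464  0.886 -0.013] z [ 0.299 -0.171 -0.939] F [-0.2 -0.8  0.7] w 0.8 j [ 0.97  0.64 -0.45  2.22  1.7   0.22  0.08]
[{'dp': [2.8, -0.6, 5.2], 'twist': 0.0}, {'dp': [2.8, -0.6, 5.2], 'twist': 0.0}, {'dp': [2.8, -0.6, 5.2], 'twist': 0.0}, {'dp': [2.8, -0.6, 5.2], 'twist': 0.0}, {'dp': [2.8, -0.6, 5.2], 'twist': 0.0}]
```

carry_out(
  targets=[
    {"dp":[4,-1,6],"twist":0},
    {"dp":[4,-1,6],"twist":0},
    {"dp":[4,-1,7],"twist":0},
    {"dp":[2,0,6],"twist":0},
    {"dp":[0,0,0],"twist":0},
  ],
)

```text
time_s: 43.6
tcp_pos: [411.3, -328.5, 17.5]
orientation: [0.237, 0.955, -0.05, 0.171]
force: [-0.3, 1.1, 1.2]
width: 0.804
```

```bash
python3 -c "
from h import *
st();plan([409.6,-326.1,11.3],0,5)"
```

```text
t 43.6 p [ 411.3 -328.5   17.5] x [-0.829  0.436 -0.35 ] y [ 0.47   0.882 -0.015] z [ 0.302 -0.177 -0.937] F [-0.3  1.1  1.2] w 0.804 j [ 1.05  0.72 -0.53  2.22  1.89  0.3  -0.07]
[{'dp': [0.9, 0.3, 1.0], 'twist': 0.0}, {'dp': [0.9, 0.3, 1.0], 'twist': 0.0}, {'dp': [0.9, 0.3, 1.0], 'twist': 0.0}, {'dp': [0.9, 0.3, 1.0], 'twist': 0.0}, {'dp': [0.9, 0.3, 1.0], 'twist': 0.0}]
```

carry_out(
  targets=[
    {"dp":[2,1,3],"twist":0},
    {"dp":[2,1,2],"twist":0},
    {"dp":[0,0,0.5],"twist":0},
    {"dp":[0,0,0],"twist":0},
    {"dp":[0,0,0],"twist":0},
  ],
)

```text
time_s: 44.1
tcp_pos: [411.4, -326.4, 12.2]
orientation: [0.238, 0.955, -0.051, 0.171]
force: [-0.2, 0.4, -0.5]
width: 0.8
```

```bash
python3 -c "
from h import *
st();plan([409.6,-326.1,11.3],0,5)"
```

```text
t 44.1 p [ 411.4 -326.4   12.2] x [-0.828  0.436 -0.351] y [ 0.471  0.882 -0.016] z [ 0.303 -0.179 -0.936] F [-0.2  0.4 -0.5] w 0.8 j [ 1.06  0.74 -0.55  2.22  1.93  0.32 -0.1 ]
[{'dp': [0.4, -0.1, 0.1], 'twist': 0.0}, {'dp': [0.4, -0.1, 0.1], 'twist': 0.0}, {'dp': [0.4, -0.1, 0.1], 'twist': 0.0}, {'dp': [0.4, -0.1, 0.1], 'twist': 0.0}, {'dp': [0.4, -0.1, 0.1], 'twist': 0.0}]
```

Close (5 rows covers the short stroke).

carry_out(
  targets=[
    {"dp":[1,0,0.5],"twist":0},
    {"dp":[0,0,0],"twist":0},
    {"dp":[0,0,0],"twist":0},
    {"dp":[0,0,0],"twist":0},
    {"dp":[0,0,0],"twist":0},
  ],
  hand=1,
)

```text
time_s: 44.6
tcp_pos: [411.2, -325.5, 11.6]
orientation: [0.237, 0.955, -0.051, 0.172]
force: [-0.1, 0.2, 0.5]
width: 0.635
```

```bash
python3 -c "
from h import *
st(); p,r,s=pose(); np.savez('pickx.npz',p=p,q=r.as_quat()); phi(); print(offs('pickx.npz',[412,-327.3,0])[0]); w2t([0,0,5],[0,0,20],[5,10,40])"
```

```text
t 44.6 p [ 411.2 -325.5   11.6] x [-0.829  0.435 -0.352] y [ 0.47   0.882 -0.015] z [ 0.304 -0.178 -0.936] F [-0.1  0.2  0.5] w 0.635 j [ 1.07  0.74 -0.56  2.23  1.93  0.32 -0.11]
phi [(np.float64(8.2), -230), (np.float64(8.2), 130), (np.float64(8.2), -228), (np.float64(8.2), 132)]
[ 2.64267571 -1.04873526 11.4425296 ]
[0, 0, 5] [-2, 0, -5]
[0, 0, 20] [-7, 0, -19]
[5, 10, 40] [-14, 11, -38]
```

carry_out(
  targets=[
    {"dp":[-2,0,-5],"twist":0},
    {"dp":[-7,0,-19],"twist":0},
    {"dp":[-14,4,-38],"twist":4},
    {"dp":[-16,16,-40],"twist":8.5},
    {"dp":[-18,24,-34],"twist":8.5},
  ],
)

```text
time_s: 45.1
tcp_pos: [424.2, -309.4, 106.4]
orientation: [0.343, 0.923, -0.038, 0.171]
force: [0.2, -0.3, -0.7]
width: 0.634
```

```bash
python3 -c "
from h import *
st();o,rp=offs('pickx.npz',[412,-327.3,0]); phi(rp); g=goal(o,140,108); plan(g,110,15,60)"
```

```text
t 45.1 p [ 424.2 -309.4  106.4] x [-0.706  0.621 -0.341] y [0.647 0.761 0.047] z [ 0.289 -0.187 -0.939] F [ 0.2 -0.3 -0.7] w 0.634 j [ 1.    0.5  -0.55  2.22  1.11  0.29  0.36]
phi [(np.float64(7.2), 116), (np.float64(7.2), -244), (np.float64(7.2), -242), (np.float64(7.2), 118)]
goal [543.3 105.8 233.6]
[{'dp': [8.7, 26.6, -10.8], 'twist': 7.33}, {'dp': [12.0, 25.3, -10.8], 'twist': 7.33}, {'dp': [15.1, 23.5, -10.8], 'twist': 7.33}, {'dp': [18.0, 21.4, -10.8], 'twist': 7.33}, {'dp': [20.6, 18.9, -10.8], 'twist': 7.33}]
[{'dp': [22.9, 16.2, -10.8], 'twist': 7.33}, {'dp': [24.7, 13.1, -10.8], 'twist': 7.33}, {'dp': [26.2, 9.8, -10.8], 'twist': 7.33}, {'dp': [27.2, 6.4, -10.8], 'twist': 7.33}, {'dp': [27.8, 2.9, -10.8], 'twist': 7.33}]
[{'dp': [28.0, -0.7, -10.8], 'twist': 7.33}, {'dp': [27.7, -4.3, -10.8], 'twist': 7.33}, {'dp': [26.9, -7.8, -10.8], 'twist': 7.33}, {'dp': [25.7, -11.1, -10.8], 'twist': 7.33}, {'dp': [24.1, -14.3, -10.8], 'twist': 7.33}]
```

carry_out(
  targets=[
    {"dp":[4,18,-40],"twist":8},
    {"dp":[8,24,-36],"twist":8},
    {"dp":[15,26,-30],"twist":8},
    {"dp":[20,26,-16],"twist":8},
    {"dp":[24,24,-8],"twist":8},
  ],
)

```text
time_s: 45.6
tcp_pos: [454.8, -160.8, 233.0]
orientation: [0.649, 0.74, 0.025, 0.176]
force: [0.5, 0.8, -1.0]
width: 0.635
```

carry_out(
  targets=[
    {"dp":[28,20,-4],"twist":8},
    {"dp":[30,16,-4],"twist":8},
    {"dp":[32,12,-4],"twist":8},
    {"dp":[33,8,-4],"twist":8},
    {"dp":[34,3,-4],"twist":8},
  ],
)

```text
time_s: 46.1
tcp_pos: [526.1, -11.9, 248.6]
orientation: [0.858, 0.481, 0.082, 0.16]
force: [0.3, -0.6, -1.1]
width: 0.639
```

```bash
python3 -c "
from h import *
st();o,rp=offs('pickx.npz',[412,-327.3,0]); phi(rp); ins(o,rp.inv().apply([0,0,1]),130,5,30)"
```

```text
t 46.1 p [526.1 -11.9 248.6] x [ 0.524  0.852 -0.012] y [ 0.799 -0.487  0.353] z [ 0.295 -0.195 -0.935] F [ 0.3 -0.6 -1.1] w 0.639 j [ 0.4   0.27 -0.71  2.07  0.69  0.74 -1.31]
phi [(np.float64(7.4), -326), (np.float64(7.4), 34), (np.float64(7.4), -328), (np.float64(7.4), 32)]
origin h 150.0 lat 119.2 lat tool [107.8 -49.  -13.6] axis err 12.0 along tool [0.184 0.136 0.973]
goal [548.1 105.  224.8]
[{'dp': [22.3, -9.6, 1.2], 'twist': 6.0}, {'dp': [21.1, -11.8, 1.2], 'twist': 6.0}, {'dp': [19.8, -14.0, 1.2], 'twist': 6.0}, {'dp': [18.2, -16.0, 1.2], 'twist': 6.0}, {'dp': [16.5, -17.8, 1.2], 'twist': 6.0}]
```

carry_out(
  targets=[
    {"dp":[20,-9,1],"twist":6.5},
    {"dp":[21,-12,1],"twist":6.5},
    {"dp":[20,-14,1],"twist":6.5},
    {"dp":[17,-15,1],"twist":6.5},
    {"dp":[13,-14,2],"twist":6.5},
  ],
)

```text
time_s: 46.6
tcp_pos: [549.3, 104.4, 228.3]
orientation: [0.961, 0.211, 0.127, 0.127]
force: [1.1, 0.0, -1.4]
width: 0.642
```

```bash
python3 -c "
from h import *
st();o,rp=offs('pickx.npz',[412,-327.3,0]); snap('wrist','w16'); st(); ins(o,rp.inv().apply([0,0,1]),100,5,0)
c,p,d=load('w16'); pp,r,s=pose(); P=cloud(c,d); T=r.inv().apply((P-pp).reshape(-1,3)).reshape(P.shape)
m=(np.hypot(T[...,0],T[...,1])<45)&(T[...,2]>-12)&(T[...,2]<22)&(d>0); m[:, :200]=0; m[:,360:]=0; m[:150]=0; m[300:]=0
X=T[m]; mm=rp.inv().apply([0,0,1]); h=(T-o)@mm; b=m&(np.abs(h-10)<3); cs,_=cv2.findContours(b.astype(np.uint8),cv2.RETR_CCOMP,cv2.CHAIN_APPROX_NONE)
for q in sorted(cs,key=len)[::-1][:3]:
  W=T[q[:,0,1],q[:,0,0]]; print(len(q),W.mean(0).round(1),W.min(0).round(1),W.max(0).round(1))
print((o+10*mm).round(1))"
```

```text
t 46.6 p [549.3 104.4 228.3] x [0.879 0.438 0.191] y [ 0.373 -0.879  0.298] z [ 0.298 -0.191 -0.935] F [ 1.1  0.  -1.4] w 0.642 j [ 0.07  0.37 -0.62  1.98  0.76  0.82 -2.16]
t 46.65 p [549.6 108.1 228. ] x [0.879 0.435 0.194] y [ 0.371 -0.881  0.295] z [ 0.299 -0.187 -0.936] F [ 0.7  3.4 -1. ] w 0.636 j [ 0.07  0.38 -0.62  1.98  0.76  0.82 -2.17]
origin h 132.3 lat 4.2 lat tool [-4.   1.1  0.9] axis err 7.8 along tool [0.222 0.015 0.975]
goal [562.6 102.1 198.8]
[{'dp': [0.6, 0.3, 6.5], 'twist': 0.0}, {'dp': [0.6, 0.3, 6.5], 'twist': 0.0}, {'dp': [0.6, 0.3, 6.5], 'twist': 0.0}, {'dp': [0.6, 0.3, 6.5], 'twist': 0.0}, {'dp': [0.6, 0.3, 6.5], 'twist': 0.0}]
395 [1.9 2.6 1.5] [-26.7 -38.3  -5.7] [24.8 42.6 12.8]
121 [-2.6  3.1  4.2] [-15.5  -9.9  -2.8] [10.1 16.4 10.6]
6 [ -2.8 -22.2   3. ] [ -3.8 -22.8   2. ] [ -1.7 -21.5   3.9]
[-0.9 -1.2  2.1]
```

View pics/w16.png

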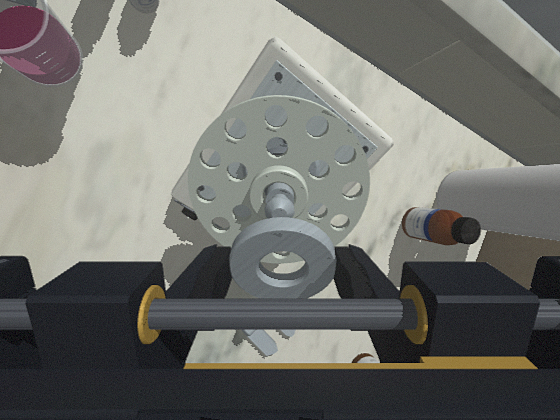

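carry_out(
  targets=[
    {"dp":[-3,2,5],"twist":0},
    {"dp":[0,0,8],"twist":0},
    {"dp":[1,0,8],"twist":0},
    {"dp":[1,0,6],"twist":0},
    {"dp":[0,0,0],"twist":0},
  ],
)

```text
time_s: 47.15
tcp_pos: [556.8, 96.9, 200.7]
orientation: [0.961, 0.212, 0.127, 0.127]
force: [0.0, 0.1, -0.5]
width: 0.634
```

```bash
python3 -c "
from h import *
st();o,rp=offs('pickx.npz',[412,-327.3,0]); o[0]-=1;o[1]+=.8; ins(o,rp.inv().apply([0,0,1]),68,5,0)"
```

```text
t 47.15 p [556.8  96.9 200.7] x [0.878 0.439 0.19 ] y [ 0.375 -0.878  0.297] z [ 0.297 -0.19  -0.936] F [ 0.   0.1 -0.5] w 0.634 j [ 0.06  0.42 -0.59  1.99  0.82  0.78 -2.2 ]
origin h 104.2 lat 8.2 lat tool [ 7.1 -3.7 -1.6] axis err 7.6 along tool [0.224 0.015 0.974]
goal [579.  100.1 171.1]
[{'dp': [3.1, -0.6, 6.7], 'twist': 0.0}, {'dp': [3.1, -0.6, 6.7], 'twist': 0.0}, {'dp': [3.1, -0.6, 6.7], 'twist': 0.0}, {'dp': [3.1, -0.6, 6.7], 'twist': 0.0}, {'dp': [3.1, -0.6, 6.7], 'twist': 0.0}]
```

carry_out(
  targets=[
    {"dp":[5,-3,2],"twist":0},
    {"dp":[3,-1,4],"twist":0},
    {"dp":[1,0,4],"twist":0},
    {"dp":[1,0,3],"twist":0},
    {"dp":[0,0,0],"twist":0},
  ],
)

```text
time_s: 47.65
tcp_pos: [569.3, 102.1, 188.4]
orientation: [0.961, 0.211, 0.127, 0.127]
force: [-0.2, 0.0, -1.0]
width: 0.634
```

```bash
python3 -c "
from h import *
st();o,rp=offs('pickx.npz',[412,-327.3,0]); o[0]-=1;o[1]+=.8; ins(o,rp.inv().apply([0,0,1]),65,5,0)"
```

```text
t 47.65 p [569.3 102.1 188.4] x [0.878 0.438 0.19 ] y [ 0.374 -0.879  0.297] z [ 0.297 -0.19  -0.936] F [-0.2  0.  -1. ] w 0.634 j [ 0.04  0.46 -0.58  1.97  0.85  0.77 -2.22]
origin h 87.9 lat 0.2 lat tool [-0.2  0.   0. ] axis err 7.6 along tool [0.225 0.014 0.974]
goal [580.5  99.8 168.5]
[{'dp': [1.0, 0.1, 4.5], 'twist': 0.0}, {'dp': [1.0, 0.1, 4.5], 'twist': 0.0}, {'dp': [1.0, 0.1, 4.5], 'twist': 0.0}, {'dp': [1.0, 0.1, 4.5], 'twist': 0.0}, {'dp': [1.0, 0.1, 4.5], 'twist': 0.0}]
```

Lateral 0.2 mm. Down to h≈62 and release.

carry_out(
  targets=[
    {"dp":[1,0,5],"twist":0},
    {"dp":[1,0,6],"twist":0},
    {"dp":[1,0,6],"twist":0},
    {"dp":[1,0,5],"twist":0},
    {"dp":[0,0,0],"twist":0},
  ],
)

```text
time_s: 48.15
tcp_pos: [580.3, 99.4, 166.7]
orientation: [0.961, 0.212, 0.127, 0.127]
force: [0.2, -0.4, -0.5]
width: 0.639
```

```bash
python3 -c "
from h import *
st();o,rp=offs('pickx.npz',[412,-327.3,0]); o[0]-=1;o[1]+=.8; ins(o,rp.inv().apply([0,0,1]),60,5,0)"
```

```text
t 48.15 p [580.3  99.4 166.7] x [0.878 0.439 0.19 ] y [ 0.374 -0.878  0.297] z [ 0.297 -0.19  -0.936] F [ 0.2 -0.4 -0.5] w 0.639 j [ 0.03  0.51 -0.55  1.96  0.89  0.75 -2.25]
origin h 63.5 lat 1.0 lat tool [ 1.   0.3 -0.2] axis err 7.6 along tool [0.224 0.014 0.974]
goal [582.9  99.3 164.2]
[{'dp': [0.3, 0.1, 0.6], 'twist': 0.0}, {'dp': [0.3, 0.1, 0.6], 'twist': 0.0}, {'dp': [0.3, 0.1, 0.6], 'twist': 0.0}, {'dp': [0.3, 0.1, 0.6], 'twist': 0.0}, {'dp': [0.3, 0.1, 0.6], 'twist': 0.0}]
```

carry_out(
  targets=[
    {"dp":[2,0,3],"twist":0},
    {"dp":[1,0,3],"twist":0},
    {"dp":[0,0,1],"twist":0},
    {"dp":[0,0,0],"twist":0},
    {"dp":[0,0,0],"twist":0},
  ],
)

```text
time_s: 48.65
tcp_pos: [585.6, 99.8, 161.1]
orientation: [0.961, 0.212, 0.127, 0.127]
force: [-1.4, -1.0, 2.6]
width: 0.631
```

```bash
python3 -c "
from h import *
st();o,rp=offs('pickx.npz',[412,-327.3,0]); o[0]-=1;o[1]+=.8; ins(o,rp.inv().apply([0,0,1]),60,5,0)"
```

```text
t 48.65 p [585.6  99.8 161.1] x [0.878 0.439 0.19 ] y [ 0.374 -0.878  0.298] z [ 0.298 -0.19  -0.936] F [-1.4 -1.   2.6] w 0.631 j [ 0.02  0.52 -0.54  1.95  0.91  0.74 -2.26]
origin h 56.1 lat 1.2 lat tool [-1.1  0.5  0.2] axis err 7.6 along tool [0.224 0.014 0.975]
goal [582.9  99.3 164.2]
[{'dp': [-0.4, 0.1, -0.7], 'twist': 0.0}, {'dp': [-0.4, 0.1, -0.7], 'twist': 0.0}, {'dp': [-0.4, 0.1, -0.7], 'twist': 0.0}, {'dp': [-0.4, 0.1, -0.7], 'twist': 0.0}, {'dp': [-0.4, 0.1, -0.7], 'twist': 0.0}]
```

carry_out(
  targets=[
    {"dp":[0,0,0],"twist":0},
    {"dp":[0,0,0],"twist":0},
    {"dp":[0,0,-3],"twist":0},
    {"dp":[0,0,-20],"twist":0},
    {"dp":[0,0,-40],"twist":0},
  ],
  hand=0,
)

```text
time_s: 49.15
tcp_pos: [564.9, 109.4, 217.1]
orientation: [0.961, 0.211, 0.123, 0.127]
force: [1.1, -0.2, 1.0]
width: 1.002
```

```bash
python3 -c "
from h import *
st(); snap('wrist','w17')
c,p,d=load('w1'); cv2.imwrite('pics/k1.png',cv2.resize(p[110:200,340:440],None,fx=6,fy=6,interpolation=cv2.INTER_CUBIC))
c,p,d=load('w17')"
```

```text
t 49.15 p [564.9 109.4 217.1] x [0.881 0.437 0.183] y [ 0.374 -0.879  0.297] z [ 0.29  -0.193 -0.937] F [ 1.1 -0.2  1. ] w 1.002 j [ 0.05  0.42 -0.61  1.94  0.78  0.83 -2.17]
```

View pics/w17.png

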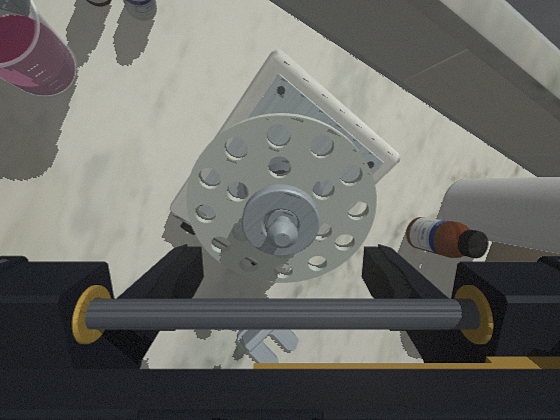

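View pics/k1.png

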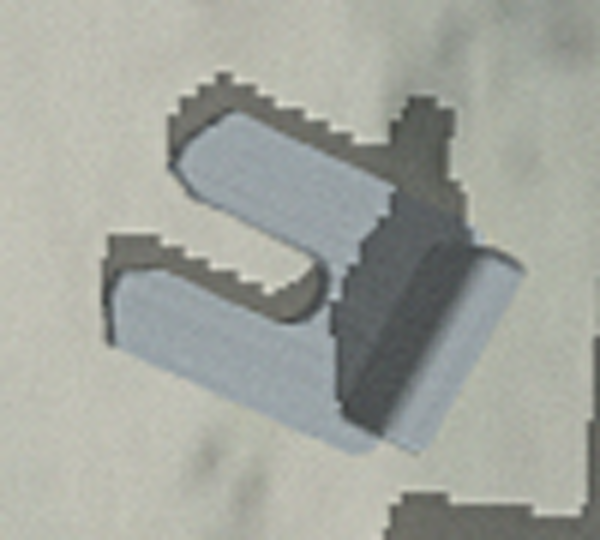

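```bash
cat > kp.py <<'E'
from h import *
import sys
def keeper(tag,box,vis=False):
    c,p,d=load(tag);P=cloud(c,d); u0,u1,v0,v1=box; m=np.zeros(d.shape,bool); m[v0:v1,u0:u1]=1
    top=m&(np.abs(P[...,2]-35)<4)&(d>0); pl=m&(np.abs(P[...,2]-8)<2.5)&(d>0)
    T=P[top]; L=P[pl]; print(len(T),len(L),np.median(T[:,2]).round(1) if len(T) else '')
    rect=cv2.minAreaRect(T[:,:2].astype(np.float32)); print('rib rect',np.round(rect[0],1),np.round(rect[1],1),round(rect[2],1)); b=cv2.boxPoints(rect)
    e=b[1]-b[0]; f=b[2]-b[1]; l=e if np.linalg.norm(e)>np.linalg.norm(f) else f; y=l/np.linalg.norm(l); x=np.array([y[1],-y[0]])
    if x@(np.array(rect[0])-L[:,:2].mean(0))<0: x=-x
    az=np.degrees(np.arctan2(x[1],x[0])); C=np.array(rect[0]); print('keeper x az',az.round(1),'rib centre',C.round(1),'origin',(C-28*x).round(1),'plate mean rel',((L[:,:2].mean(0)-C)@x).round(1))
    r2=cv2.minAreaRect(np.r_[L,T][:,:2].astype(np.float32)); print('plate rect',np.round(r2[0],1),np.round(r2[1],1),round(r2[2],1))
    return az,C,C-28*x
if __name__=='__main__':
    for t,b in (('w1',(345,435,115,195)),('w3',(205,275,125,190)),('w2',(400,540,25,135))):
        print(t)
        try: az,C,O=keeper(t,b)
        except Exception as ex: print(ex)
    p,r,s=pose()
    yaw=np.radians(-11.4); ex=np.array([np.cos(yaw)*n[2],np.sin(yaw)*n[2],0]); ex[2]=-(ex@n)/n[2]; ex/=np.linalg.norm(ex); ey=np.cross(n,ex)
    Rg=R.from_matrix(np.c_[ex,ey,n])
    az=keeper('w1',(345,435,115,195))[0]
    Q=Rg*R.from_euler('z',az,degrees=True).inv(); rv=Q.as_rotvec(); print('Q axis',(rv/np.linalg.norm(rv)).round(3),'ang',np.degrees(np.linalg.norm(rv)).round(1))
    a=-r.as_matrix()[:,2]
    for al in (az,az+180): pass
    best=min((np.degrees((R.from_rotvec(a*np.radians(f)).inv()*Q).magnitude()),f) for f in range(-180,180,3)); print('best',best)
E
python3 kp.py
```

```text
w1
336 1503 34.5
rib rect [450.4  28.3] [11.9 43.6] 61.2
keeper x az 61.2 rib centre [450.4  28.3] origin [437.    3.8] plate mean rel -29.1
plate rect [437.6   3.9] [71.7 56. ] 62.3
w3
213 965 34.8
rib rect [450.8  29.1] [12.  43.9] 62.2
keeper x az 62.2 rib centre [450.8  29.1] origin [437.8   4.3] plate mean rel -29.9
plate rect [437.9   4.3] [71.7 56.4] 62.0
w2
948 3852 34.4
rib rect [451.3  28.1] [12.8 43.1] 61.9
keeper x az 61.9 rib centre [451.3  28.1] origin [438.1   3.4] plate mean rel -29.6
plate rect [438.    3.9] [72.6 56.4] 62.2
336 1503 34.5
rib rect [450.4  28.3] [11.9 43.6] 61.2
keeper x az 61.2 rib centre [450.4  28.3] origin [437.    3.8] plate mean rel -29.1
plate rect [437.6   3.9] [71.7 56. ] 62.3
Q axis [ 0.174 -0.375 -0.91 ] ang 77.8
best (np.float64(16.245095576341274), -75)
```

```bash
python3 -c "
from h import *
plan([300,205,340],-85,10,60)"
```

```text
[{'dp': [-17.1, -14.6, -20.5], 'twist': -8.5}, {'dp': [-14.8, -17.0, -20.5], 'twist': -8.5}, {'dp': [-12.1, -18.9, -20.5], 'twist': -8.5}, {'dp': [-9.2, -20.5, -20.5], 'twist': -8.5}, {'dp': [-6.0, -21.7, -20.5], 'twist': -8.5}]
[{'dp': [-2.8, -22.3, -20.5], 'twist': -8.5}, {'dp': [0.6, -22.5, -20.5], 'twist': -8.5}, {'dp': [3.9, -22.1, -20.5], 'twist': -8.5}, {'dp': [7.1, -21.3, -20.5], 'twist': -8.5}, {'dp': [10.2, -20.0, -20.5], 'twist': -8.5}]
```

carry_out(
  targets=[
    {"dp":[-17,-15,-22],"twist":-8.5},
    {"dp":[-15,-17,-21],"twist":-8.5},
    {"dp":[-12,-19,-21],"twist":-8.5},
    {"dp":[-9,-21,-20],"twist":-8.5},
    {"dp":[-6,-22,-20],"twist":-8.5},
  ],
  hand=0.4,
)

```text
time_s: 49.7
tcp_pos: [430.2, 161.1, 287.1]
orientation: [0.815, 0.55, 0.075, 0.166]
force: [0.7, 0.4, -0.2]
width: 0.603
```

carry_out(
  targets=[
    {"dp":[-3,-24,-20],"twist":-8.5},
    {"dp":[1,-24,-20],"twist":-8.5},
    {"dp":[4,-24,-20],"twist":-8.5},
    {"dp":[7,-23,-20],"twist":-8.5},
    {"dp":[10,-22,-20],"twist":-8.5},
  ],
)

```text
time_s: 50.2
tcp_pos: [283.2, 207.6, 341.6]
orientation: [0.557, 0.81, 0.01, 0.183]
force: [0.5, 0.9, -0.4]
width: 0.601
```

```bash
python3 -c "
from h import *
st(); w2t([-42,-25,-12],[-38,-30,-14])"
```

```text
t 50.2 p [283.2 207.6 341.6] x [-0.312  0.906 -0.285] y [0.899 0.379 0.22 ] z [ 0.308 -0.188 -0.933] F [ 0.5  0.9 -0.4] w 0.601 j [ 0.06 -0.18 -1.01  2.16  0.25  1.06 -0.7 ]
[-42, -25, -12] [-6, -50, 3]
[-38, -30, -14] [-11, -49, 7]
```

carry_out(
  targets=[
    {"dp":[-8,-48,4],"twist":-8.5},
    {"dp":[-1,-49,4],"twist":-8.5},
    {"dp":[7,-49,4],"twist":-8.5},
    {"dp":[14,-47,4],"twist":-8.5},
    {"dp":[21,-44,4],"twist":-8.5},
  ],
)

```text
time_s: 50.7
tcp_pos: [152.0, 154.8, 312.7]
orientation: [0.355, 0.916, -0.036, 0.182]
force: [-0.8, 1.0, 0.7]
width: 0.599
```

```bash
python3 -c "
from h import *
st(); w2t([-38,-30,-14],[-20,-44,0])"
```

```text
t 50.7 p [152.  154.8 312.7] x [-0.682  0.637 -0.36 ] y [0.663 0.746 0.064] z [ 0.309 -0.195 -0.931] F [-0.8  1.   0.7] w 0.599 j [-0.68 -0.37 -0.62  2.39  0.16  1.16 -0.5 ]
[-38, -30, -14] [12, -48, 7]
[-20, -44, 0] [-14, -46, 2]
```

carry_out(
  targets=[
    {"dp":[12,-48,3],"twist":0},
    {"dp":[12,-48,3],"twist":0},
    {"dp":[12,-48,3],"twist":0},
    {"dp":[12,-48,3],"twist":0},
    {"dp":[12,-48,3],"twist":0},
  ],
)

```text
time_s: 51.2
tcp_pos: [-9.0, 118.5, 315.8]
orientation: [0.359, 0.913, -0.054, 0.185]
force: [-1.5, 1.8, 0.1]
width: 0.599
```

```bash
python3 -c "
from h import *
st(); w2t([40,-28,5],[20,-45,0])"
```

```text
t 51.2 p [ -9.  118.5 315.8] x [-0.673  0.636 -0.377] y [0.676 0.736 0.034] z [ 0.299 -0.232 -0.925] F [-1.5  1.8  0.1] w 0.599 j [-1.51 -0.37 -0.55  2.39 -0.01  1.42 -1.17]
[40, -28, 5] [-47, 7, 14]
[20, -45, 0] [-42, -20, 16]
```

carry_out(
  targets=[
    {"dp":[-40,25,14],"twist":0},
    {"dp":[-47,12,14],"twist":0},
    {"dp":[-47,7,14],"twist":0},
    {"dp":[-47,0,14],"twist":0},
    {"dp":[-42,-20,12],"twist":0},
  ],
)

```text
time_s: 51.7
tcp_pos: [151.7, 110.8, 329.1]
orientation: [0.339, 0.913, -0.094, 0.206]
force: [-1.7, -0.4, -0.7]
width: 0.601
```

carry_out(
  targets=[
    {"dp":[-35,-35,8],"twist":0},
    {"dp":[-30,-40,5],"twist":0},
    {"dp":[-30,-40,5],"twist":0},
    {"dp":[-30,-40,5],"twist":0},
    {"dp":[-20,-45,2],"twist":0},
  ],
)

```text
time_s: 52.2
tcp_pos: [187.6, 18.4, 346.5]
orientation: [0.324, 0.898, -0.221, 0.202]
force: [-0.5, 0.2, -0.1]
width: 0.599
```

```bash
cat >> h.py <<'E'
def kerr(az=61.8):
    p,r,s=pose(); yaw=np.radians(-11.4); ex=np.array([np.cos(yaw)*n[2],np.sin(yaw)*n[2],0]); ex[2]=-(ex@n)/n[2]; ex/=np.linalg.norm(ex)
    Rg=R.from_matrix(np.c_[ex,np.cross(n,ex),n]); Q=Rg*R.from_euler('z',az,degrees=True).inv(); a=-r.as_matrix()[:,2]
    b=min((np.degrees((R.from_rotvec(a*np.radians(f)).inv()*Q).magnitude()),f) for f in range(-180,180,2)); v=R.from_rotvec(a*np.radians(b[1])).apply([0,0,1]); print('keeper best',b,'normal err',np.degrees(np.arccos(v@n)).round(1))
E
python3 -c "
from h import *
st(); kerr()"
```

```text
t 52.2 p [187.6  18.4 346.5] x [-0.709  0.492 -0.505] y [ 0.67   0.693 -0.266] z [ 0.219 -0.527 -0.821] F [-0.5  0.2 -0.1] w 0.599 j [-0.39 -0.37 -0.59  2.39  0.32  1.39 -0.15]
keeper best (np.float64(13.31127954844634), -78) normal err 12.0
```

```bash
python3 -c "
from h import *
w2t([49,-8,0],[15,-47,0],[-20,-45,0],[-38,30,-12])"
```

```text
[49, -8, 0] [-39, 27, 15]
[15, -47, 0] [-34, -23, 28]
[-20, -45, 0] [-8, -45, 19]
[-38, 30, -12] [48, -1, -14]
```

carry_out(
  targets=[
    {"dp":[-39,27,15],"twist":0},
    {"dp":[-39,27,15],"twist":0},
    {"dp":[-39,27,15],"twist":0},
    {"dp":[-39,10,25],"twist":0},
    {"dp":[-34,-23,28],"twist":0},
  ],
)

```text
time_s: 52.7
tcp_pos: [398.4, -78.7, 347.4]
orientation: [0.32, 0.899, -0.217, 0.208]
force: [0.2, 0.2, -0.3]
width: 0.6
```

carry_out(
  targets=[
    {"dp":[-34,-23,28],"twist":0},
    {"dp":[-34,-23,28],"twist":0},
    {"dp":[-20,-35,25],"twist":0},
    {"dp":[-8,-45,19],"twist":0},
    {"dp":[0,-45,16],"twist":0},
  ],
)

```text
time_s: 53.2
tcp_pos: [385.0, -313.1, 348.2]
orientation: [0.317, 0.898, -0.217, 0.212]
force: [0.3, -0.9, 0.3]
width: 0.594
```

```bash
python3 -c "
from h import *
st(); kerr(); w2t([-38,30,-12],[-30,38,-10])"
```

```text
t 53.2 p [ 385.  -313.1  348.2] x [-0.708  0.478 -0.519] y [ 0.662  0.705 -0.254] z [ 0.244 -0.524 -0.816] F [ 0.3 -0.9  0.3] w 0.594 j [ 0.16 -0.08  0.14  2.23  0.75  0.7   0.68]
keeper best (np.float64(13.897859836096842), -78) normal err 12.7
[-38, 30, -12] [47, -1, -15]
[-30, 38, -10] [45, 9, -19]
```

carry_out(
  targets=[
    {"dp":[48,5,-10],"twist":0},
    {"dp":[49,5,-5],"twist":0},
    {"dp":[50,5,0],"twist":0},
    {"dp":[50,5,0],"twist":0},
    {"dp":[50,5,0],"twist":0},
  ],
)

```text
time_s: 53.7
tcp_pos: [323.9, -255.3, 333.1]
orientation: [0.321, 0.901, -0.189, 0.224]
force: [-0.5, -0.3, 0.5]
width: 0.603
```

```bash
python3 -c "
from h import *
st(); kerr(); w2t([-38,30,-12],[-30,38,-10],[45,20,0])"
```

```text
t 53.7 p [ 323.9 -255.3  333.1] x [-0.694  0.493 -0.525] y [ 0.662  0.723 -0.196] z [ 0.283 -0.484 -0.828] F [-0.5 -0.3  0.5] w 0.603 j [ 0.81 -0.24 -0.48  2.37  0.5   0.59  0.85]
keeper best (np.float64(12.701475387661947), -78) normal err 12.0
[-38, 30, -12] [47, -1, -15]
[-30, 38, -10] [45, 10, -19]
[45, 20, 0] [-21, 44, 3]
```

carry_out(
  targets=[
    {"dp":[50,2,0],"twist":0},
    {"dp":[50,2,0],"twist":0},
    {"dp":[50,2,0],"twist":0},
    {"dp":[50,2,0],"twist":0},
    {"dp":[50,2,0],"twist":0},
  ],
)

```text
time_s: 54.2
tcp_pos: [286.4, -176.7, 317.5]
orientation: [0.341, 0.906, -0.181, 0.171]
force: [0.6, 0.4, -1.0]
width: 0.604
```

```bash
python3 -c "
from h import *
st(); kerr(); w2t([45,20,0],[40,28,-8])"
```

```text
t 54.2 p [ 286.4 -176.7  317.5] x [-0.709  0.556 -0.434] y [ 0.68   0.702 -0.211] z [ 0.187 -0.445 -0.876] F [ 0.6  0.4 -1. ] w 0.604 j [ 1.   -0.37 -0.77  2.39  0.22  0.73  0.93]
keeper best (np.float64(5.95128861881861), -78) normal err 5.3
[45, 20, 0] [-21, 45, 0]
[40, 28, -8] [-9, 49, 2]
```

```bash
python3 -c "
from h import *
plan([447,40,90],-16,10,60)"
```

```text
[{'dp': [10.5, 30.9, 13.3], 'twist': -1.6}, {'dp': [9.7, 31.2, 13.3], 'twist': -1.6}, {'dp': [8.8, 31.5, 13.3], 'twist': -1.6}, {'dp': [7.9, 31.7, 13.3], 'twist': -1.6}, {'dp': [7.0, 31.9, 13.3], 'twist': -1.6}]
[{'dp': [6.1, 32.1, 13.3], 'twist': -1.6}, {'dp': [5.2, 32.3, 13.3], 'twist': -1.6}, {'dp': [4.3, 32.4, 13.3], 'twist': -1.6}, {'dp': [3.4, 32.5, 13.3], 'twist': -1.6}, {'dp': [2.5, 32.6, 13.3], 'twist': -1.6}]
```

carry_out(
  targets=[
    {"dp":[4,44,8],"twist":-2.5},
    {"dp":[4,45,8],"twist":-2.5},
    {"dp":[4,45,8],"twist":-2.5},
    {"dp":[6,42,20],"twist":-2.5},
    {"dp":[8,40,24],"twist":-2.5},
  ],
  hand=0.5,
)

```text
time_s: 54.7
tcp_pos: [381.8, -71.8, 228.8]
orientation: [0.268, 0.931, -0.199, 0.147]
force: [0.0, -1.5, 0.7]
width: 0.501
```

```bash
python3 -c "
from h import *
st(); kerr(); plan([447,38,85],0,5,60)"
```

```text
t 54.7 p [381.8 -71.8 228.8] x [-0.813  0.441 -0.381] y [ 0.558  0.777 -0.291] z [ 0.168 -0.449 -0.878] F [ 0.  -1.5  0.7] w 0.501 j [ 0.78  0.28 -1.23  2.3   0.93  1.04 -0.05]
keeper best (np.float64(6.07295841415299), -78) normal err 5.3
[{'dp': [10.0, 32.7, 17.6], 'twist': 0.0}, {'dp': [10.0, 32.7, 17.6], 'twist': 0.0}, {'dp': [10.0, 32.7, 17.6], 'twist': 0.0}, {'dp': [10.0, 32.7, 17.6], 'twist': 0.0}, {'dp': [10.0, 32.7, 17.6], 'twist': 0.0}]
```

carry_out(
  targets=[
    {"dp":[10,35,18],"twist":-2},
    {"dp":[10,36,18],"twist":-2},
    {"dp":[10,36,18],"twist":-2},
    {"dp":[10,34,18],"twist":-1},
    {"dp":[8,20,14],"twist":0},
  ],
)

```text
time_s: 55.2
tcp_pos: [441.2, 43.8, 76.6]
orientation: [0.209, 0.946, -0.207, 0.134]
force: [0.1, -0.3, 0.1]
width: 0.504
```

```bash
python3 -c "
from h import *
st(); plan([449.3,32.1,27],0,5,60)"
```

```text
t 55.2 p [441.2  43.8  76.6] x [-0.877  0.34  -0.341] y [ 0.451  0.827 -0.335] z [ 0.168 -0.448 -0.878] F [ 0.1 -0.3  0.1] w 0.504 j [ 0.21  0.8  -0.95  2.17  1.28  1.2  -0.47]
[{'dp': [1.2, 2.1, 10.0], 'twist': 0.0}, {'dp': [1.2, 2.1, 10.0], 'twist': 0.0}, {'dp': [1.2, 2.1, 10.0], 'twist': 0.0}, {'dp': [1.2, 2.1, 10.0], 'twist': 0.0}, {'dp': [1.2, 2.1, 10.0], 'twist': 0.0}]
```

carry_out(
  targets=[
    {"dp":[1,2,12],"twist":0},
    {"dp":[1,2,13],"twist":0},
    {"dp":[1,2,13],"twist":0},
    {"dp":[1,2,9],"twist":0},
    {"dp":[0,0,0],"twist":0},
  ],
)

```text
time_s: 55.7
tcp_pos: [450.2, 35.2, 25.8]
orientation: [0.207, 0.947, -0.205, 0.133]
force: [-0.3, -0.1, 0.1]
width: 0.503
```

```bash
python3 -c "
from h import *
st(); plan([449.3,32.1,27],0,5,60)"
```

```text
t 55.7 p [450.2  35.2  25.8] x [-0.879  0.338 -0.337] y [ 0.447  0.83  -0.333] z [ 0.167 -0.443 -0.881] F [-0.3 -0.1  0.1] w 0.503 j [ 0.18  0.9  -0.88  2.16  1.39  1.17 -0.53]
[{'dp': [-0.1, -0.7, 0.0], 'twist': 0.0}, {'dp': [-0.1, -0.7, 0.0], 'twist': 0.0}, {'dp': [-0.1, -0.7, 0.0], 'twist': 0.0}, {'dp': [-0.1, -0.7, 0.0], 'twist': 0.0}, {'dp': [-0.1, -0.7, 0.0], 'twist': 0.0}]
```

carry_out(
  targets=[
    {"dp":[0,-3,0],"twist":0},
    {"dp":[0,0,0],"twist":0},
    {"dp":[0,0,0],"twist":0},
    {"dp":[0,0,0],"twist":0},
    {"dp":[0,0,0],"twist":0},
  ],
  hand=1,
)

```text
time_s: 56.2
tcp_pos: [450.4, 33.8, 29.5]
orientation: [0.207, 0.947, -0.204, 0.135]
force: [0.8, 2.3, 3.0]
width: 0.152
```

carry_out(
  targets=[
    {"dp":[-2,0,-4],"twist":0},
    {"dp":[-6,-4,-12],"twist":0},
    {"dp":[-12,-12,-32],"twist":2},
    {"dp":[-14,-14,-36],"twist":4},
    {"dp":[-12,-12,-30],"twist":4},
  ],
)

```text
time_s: 56.7
tcp_pos: [447.8, 33.1, 162.3]
orientation: [0.29, 0.926, -0.192, 0.149]
force: [0.8, 0.3, 0.1]
width: 0.133
```

```bash
python3 -c "
from h import *
st(); snap('wrist','w20')
p,r,s=pose(); np.savez('w20p.npz',p=p,q=r.as_quat()); st()"
```

```text
t 56.7 p [447.8  33.1 162.3] x [-0.788  0.48  -0.387] y [ 0.594  0.758 -0.269] z [ 0.165 -0.441 -0.882] F [0.8 0.3 0.1] w 0.133 j [ 0.33  0.62 -1.05  2.14  1.1   1.22 -0.43]
t 56.75 p [449.5  34.  166.6] x [-0.783  0.482 -0.393] y [ 0.598  0.757 -0.264] z [ 0.17  -0.441 -0.881] F [1.6 1.7 1.4] w 0.128 j [ 0.33  0.61 -1.06  2.14  1.09  1.22 -0.43]
```

View pics/w20.png

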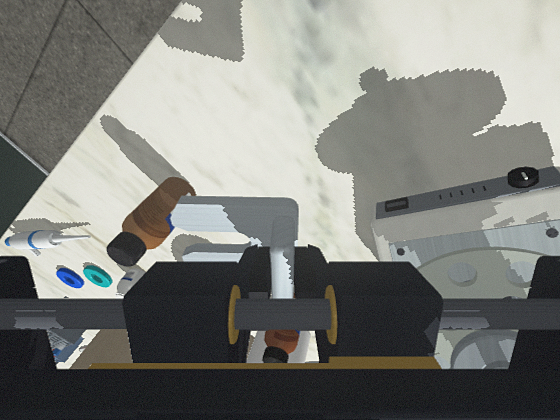

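Run:
```python
from h import *
c,p,d=load('w20'); K=c[0]
# camera->tool fixed transform
o,rc,_=camtool(); v,u=np.indices(d.shape)
C=np.stack([(u-K[0,2])/K[0,0]*d,(v-K[1,2])/K[1,1]*d,d],-1); T=(C.reshape(-1,3)@rc.as_matrix().T+o).reshape(C.shape)
m=np.zeros(d.shape,bool); m[197:262,172:300]=1; m&=(d>0)&(d<260)
X=T[m]; print(len(X),X.min(0).round(),X.max(0).round())
rng=np.random.default_rng(0);best=None
for k in range(500):
    a=X[rng.choice(len(X),3,replace=False)];nn=np.cross(a[1]-a[0],a[2]-a[0]);l=np.linalg.norm(nn)
    if l<100: continue
    nn/=l;q=(np.abs((X-a[0])@nn)<.8).sum()
    if best is None or q>best[0]: best=(q,nn,a[0])
q,nn,a=best; D=X[np.abs((X-a)@nn)<1.2]; a=D.mean(0); nn=np.linalg.svd(D-a,full_matrices=False)[2][2]; nn*=-np.sign(nn[2])
print('plate top normal',nn.round(3),len(D)); 
D=D-8*nn*0
print('ranges y',np.percentile(D[:,1],[1,99]).round(1)); 
# along keeper y (in plane, perp tool y)
ex=np.array([0,1,0])-nn*nn[1]; ex/=np.linalg.norm(ex); ey=np.cross(nn,ex); 
for q in (ex,ey): print(q.round(3),np.percentile(D@q,[1,50,99]).round(1))
print('plane h',(a@nn).round(1))
# rib top
Y=X[((X-a)@nn>20)]; print('rib pts',len(Y),np.percentile((Y-a)@nn,[50,95]).round(1), np.percentile(Y@ex,[2,98]).round(1),np.percentile(Y@ey,[2,98]).round(1))
m2=np.zeros(d.shape,bool); m2[190:262,165:305]=1; m2&=(d>0)&(d<260)&(np.abs((T-a)@nn)<2)
rect=cv2.minAreaRect(np.c_[T[m2]@ex,T[m2]@ey].astype(np.float32)); print(rect)
np.savez('kp.npz',nn=nn,ex=ex,ey=ey,a=a)
```

```text
6928 [-11. -63. -14.] [34.  9. 36.]
plate top normal [-0.361 -0.041 -0.932] 4062
ranges y [-61.    8.4]
[-0.015  0.999 -0.038] [-62.  -30.9   7.5]
[ 0.933  0.    -0.361] [-20.   13.2  24.9]
plane h -22.4
rib pts 850 [25.9 29.2] [-18.9   7.7] [ 9.1 19.3]
((-27.691020965576172, 2.1903839111328125), (72.04377746582031, 46.74662780761719), 0.3005238473415375)
```

```bash
cat >> h.py <<'E'
def kset():
    z=np.load('kp.npz'); nn,ex,ey=z['nn'],z['ex'],z['ey']; Kt=R.from_matrix(np.c_[ex,ey,nn]); O=ex*(-27.7)+ey*(-2.7)+nn*(-30.4)
    yaw=np.radians(-11.4); e=np.array([np.cos(yaw)*n[2],np.sin(yaw)*n[2],0]); e[2]=-(e@n)/n[2]; e/=np.linalg.norm(e)
    return Kt,O,R.from_matrix(np.c_[e,np.cross(n,e),n])
def krep(xo,h,rows=5,tw=None):
    Kt,O,Rg=kset(); p,r,s=pose()
    b=min(((Rg.inv()*r*R.from_euler('z',f,degrees=True)*Kt).magnitude(),f) for f in np.arange(-180,180,2.)); f=b[1]
    E=(Rg.inv()*r*R.from_euler('z',f,degrees=True)*Kt).as_rotvec(degrees=True); print('best twist',f,'err rotvec in spindle frame',E.round(1),'now',(Rg.inv()*r*Kt).as_rotvec(degrees=True).round(1))
    q=Rg.inv().apply(p+r.apply(O)-F); print('origin now in spindle',q.round(1))
    if tw is None: tw=f
    g=F+Rg.apply([xo,0,h])-(r*R.from_euler('z',tw,degrees=True)).apply(O); print('goal',g.round(1)); plan(g,tw,rows)
def slide(*d):
    Kt,O,Rg=kset(); p,r,s=pose()
    for x in d: print(x,r.inv().apply(Rg.apply(x)).round(1))
E
python3 -c "
from h import *
krep(60,85,10)"
```

```text
best twist 74.0 err rotvec in spindle frame [-2.9 10.1 -3.6] now [ 7.2 36.9 64.8]
origin now in spindle [-121.3 -122.1  118.5]
goal [642.2  89.3 243.4]
[{'dp': [-15.4, 13.7, -5.9], 'twist': np.float64(7.4)}, {'dp': [-13.6, 15.6, -5.9], 'twist': np.float64(7.4)}, {'dp': [-11.4, 17.2, -5.9], 'twist': np.float64(7.4)}, {'dp': [-9.1, 18.5, -5.9], 'twist': np.float64(7.4)}, {'dp': [-6.7, 19.5, -5.9], 'twist': np.float64(7.4)}]
[{'dp': [-4.1, 20.2, -5.9], 'twist': np.float64(7.4)}, {'dp': [-1.5, 20.6, -5.9], 'twist': np.float64(7.4)}, {'dp': [1.2, 20.6, -5.9], 'twist': np.float64(7.4)}, {'dp': [3.8, 20.3, -5.9], 'twist': np.float64(7.4)}, {'dp': [6.4, 19.6, -5.9], 'twist': np.float64(7.4)}]
```

carry_out(
  targets=[
    {"dp":[-16,12,-30],"twist":7.4},
    {"dp":[-14,15,-30],"twist":7.4},
    {"dp":[-12,17,-25],"twist":7.4},
    {"dp":[-9,18,-8],"twist":7.4},
    {"dp":[-7,20,0],"twist":7.4},
  ],
)

```text
time_s: 57.25
tcp_pos: [533.6, 87.1, 272.1]
orientation: [0.578, 0.778, -0.13, 0.208]
force: [-0.3, 0.0, -0.7]
width: 0.133
```

```bash
python3 -c "
from h import *
st();krep(65,85,5)"
```

```text
t 57.25 p [533.6  87.1 272.1] x [-0.246  0.846 -0.473] y [0.954 0.298 0.038] z [ 0.173 -0.442 -0.88 ] F [-0.3  0.  -0.7] w 0.133 j [ 0.22  0.54 -1.    1.83  0.93  1.38 -0.83]
best twist 36.0 err rotvec in spindle frame [-2.9  9.8 -3.7] now [ 1.8 23.3 29.4]
origin now in spindle [-17.  -39.3 169.9]
goal [646.3  88.5 246. ]
[{'dp': [-2.8, 21.4, 8.4], 'twist': np.float64(7.2)}, {'dp': [-0.1, 21.6, 8.4], 'twist': np.float64(7.2)}, {'dp': [2.6, 21.4, 8.4], 'twist': np.float64(7.2)}, {'dp': [5.2, 20.9, 8.4], 'twist': np.float64(7.2)}, {'dp': [7.8, 20.1, 8.4], 'twist': np.float64(7.2)}]
```

carry_out(
  targets=[
    {"dp":[-3,22,2],"twist":7.2},
    {"dp":[0,22,4],"twist":7.2},
    {"dp":[2,22,8],"twist":7.2},
    {"dp":[5,21,10],"twist":7.2},
    {"dp":[7,20,10],"twist":7.2},
  ],
)

```text
time_s: 57.75
tcp_pos: [649.0, 92.1, 259.2]
orientation: [0.797, 0.553, -0.054, 0.238]
force: [-0.4, -0.2, -1.3]
width: 0.131
```

```bash
python3 -c "
from h import *
st();krep(65,66,5,0); slide([-10,0,0],[0,0,-10],[0,10,0])"
```

```text
t 57.75 p [649.   92.1 259.2] x [ 0.382  0.855 -0.35 ] y [ 0.907 -0.275  0.319] z [ 0.177 -0.44  -0.881] F [-0.4 -0.2 -1.3] w 0.131 j [ 0.09  0.68 -0.82  1.56  0.98  1.39 -1.34]
best twist -2.0 err rotvec in spindle frame [-2.6 10.  -3. ] now [-2.9  9.2 -4.9]
origin now in spindle [73.6  4.8 95. ]
goal [655.1  86.  229.8]
[{'dp': [1.5, -0.4, 5.9], 'twist': 0.0}, {'dp': [1.5, -0.4, 5.9], 'twist': 0.0}, {'dp': [1.5, -0.4, 5.9], 'twist': 0.0}, {'dp': [1.5, -0.4, 5.9], 'twist': 0.0}, {'dp': [1.5, -0.4, 5.9], 'twist': 0.0}]
[-10, 0, 0] [-0.  -9.8  2.2]
[0, 0, -10] [4.1 2.  8.9]
[0, 10, 0] [ 9.1 -0.9 -4. ]
```

carry_out(
  targets=[
    {"dp":[1,0,6],"twist":0},
    {"dp":[3,0,10],"twist":0},
    {"dp":[3,0,10],"twist":0},
    {"dp":[2,0,6],"twist":0},
    {"dp":[0,0,0],"twist":0},
  ],
)

```text
time_s: 58.25
tcp_pos: [657.2, 84.6, 225.4]
orientation: [0.796, 0.555, -0.056, 0.237]
force: [0.9, 0.3, -0.2]
width: 0.131
```

```bash
python3 -c "
from h import *
st();krep(50,61,5,0); slide([-10,0,0],[0,0,-10],[0,10,0]); snap('wrist','w21'); snap('scene','s21')
c,p,d=load('s21'); cv2.imwrite('pics/s21c.png',cv2.resize(p[130:240,180:300],None,fx=5,fy=5,interpolation=cv2.INTER_CUBIC))"
```

```text
t 58.25 p [657.2  84.6 225.4] x [ 0.379  0.856 -0.352] y [ 0.909 -0.273  0.315] z [ 0.174 -0.439 -0.881] F [ 0.9  0.3 -0.2] w 0.131 j [ 0.09  0.73 -0.8   1.57  1.01  1.35 -1.36]
best twist -2.0 err rotvec in spindle frame [-2.7 10.2 -2.9] now [-2.9  9.4 -4.7]
origin now in spindle [64.7 -1.  61.1]
goal [645.   88.1 217.9]
[{'dp': [0.2, -2.9, 0.6], 'twist': 0.0}, {'dp': [0.2, -2.9, 0.6], 'twist': 0.0}, {'dp': [0.2, -2.9, 0.6], 'twist': 0.0}, {'dp': [0.2, -2.9, 0.6], 'twist': 0.0}, {'dp': [0.2, -2.9, 0.6], 'twist': 0.0}]
[-10, 0, 0] [ 0.  -9.8  2.2]
[0, 0, -10] [4.1 2.  8.9]
[0, 10, 0] [ 9.1 -0.9 -4. ]
```

View pics/w21.png

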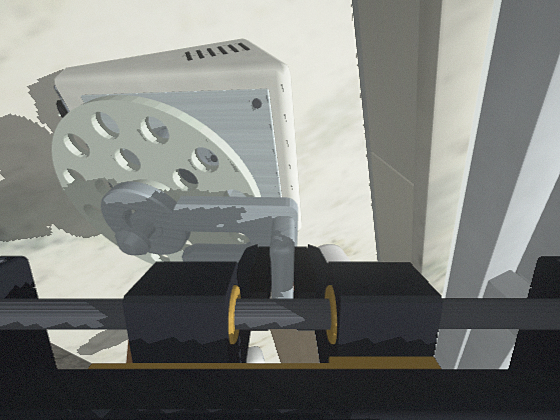

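View pics/s21c.png

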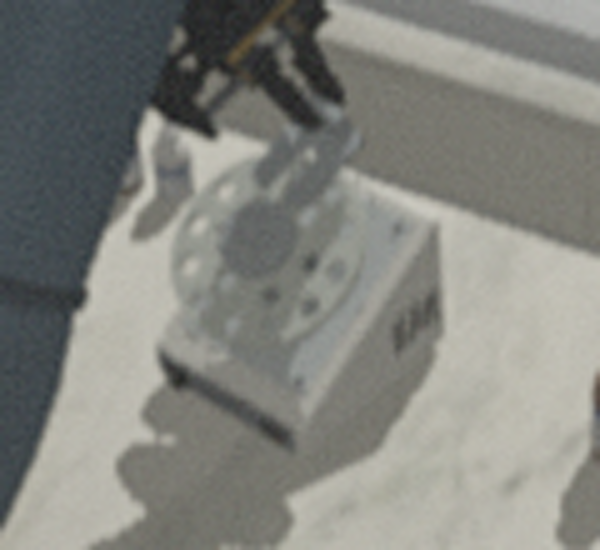

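carry_out(
  targets=[
    {"dp":[1,-4,1],"twist":-1},
    {"dp":[0,-4,1],"twist":-1},
    {"dp":[0,-4,1],"twist":0},
    {"dp":[0,0,0],"twist":0},
    {"dp":[0,0,0],"twist":0},
  ],
)

```text
time_s: 58.85
tcp_pos: [646.3, 89.1, 220.5]
orientation: [0.785, 0.57, -0.059, 0.236]
force: [-0.7, 0.3, -1.7]
width: 0.135
```

```bash
python3 -c "
from h import *
st();krep(30,61,5,0)"
```

```text
t 58.85 p [646.3  89.1 220.5] x [ 0.343  0.867 -0.362] y [ 0.922 -0.238  0.304] z [ 0.177 -0.438 -0.881] F [-0.7  0.3 -1.7] w 0.135 j [ 0.09  0.72 -0.81  1.61  1.02  1.34 -1.35]
best twist 2.0 err rotvec in spindle frame [-2.7  9.4 -4.5] now [-2.5 10.1 -2.7]
origin now in spindle [52.   0.3 63.1]
goal [628.6  92.3 207.6]
[{'dp': [0.3, -4.2, 1.4], 'twist': 0.0}, {'dp': [0.3, -4.2, 1.4], 'twist': 0.0}, {'dp': [0.3, -4.2, 1.4], 'twist': 0.0}, {'dp': [0.3, -4.2, 1.4], 'twist': 0.0}, {'dp': [0.3, -4.2, 1.4], 'twist': 0.0}]
```

carry_out(
  targets=[
    {"dp":[0.5,0,1],"twist":0},
    {"dp":[0.5,0,1],"twist":0},
    {"dp":[0.5,0,1],"twist":0},
    {"dp":[0,0,0.5],"twist":0},
    {"dp":[0,0,0],"twist":0},
  ],
)

```text
time_s: 59.35
tcp_pos: [647.9, 88.7, 216.7]
orientation: [0.785, 0.57, -0.059, 0.236]
force: [-0.3, 0.2, -1.6]
width: 0.133
```

```bash
python3 -c "
from h import *
st();krep(30,61,5,0)"
```

```text
t 59.35 p [647.9  88.7 216.7] x [ 0.344  0.867 -0.362] y [ 0.922 -0.239  0.304] z [ 0.177 -0.438 -0.881] F [-0.3  0.2 -1.6] w 0.133 j [ 0.09  0.73 -0.8   1.6   1.02  1.33 -1.35]
best twist 2.0 err rotvec in spindle frame [-2.7  9.4 -4.5] now [-2.5 10.1 -2.7]
origin now in spindle [51.6  0.3 59. ]
goal [628.6  92.3 207.6]
[{'dp': [-0.0, -4.3, 0.6], 'twist': 0.0}, {'dp': [-0.0, -4.3, 0.6], 'twist': 0.0}, {'dp': [-0.0, -4.3, 0.6], 'twist': 0.0}, {'dp': [-0.0, -4.3, 0.6], 'twist': 0.0}, {'dp': [-0.0, -4.3, 0.6], 'twist': 0.0}]
```

carry_out(
  targets=[
    {"dp":[0,-4,0.5],"twist":0},
    {"dp":[0,-5,0.5],"twist":0},
    {"dp":[0,-5,0.5],"twist":0},
    {"dp":[0,-5,0.5],"twist":0},
    {"dp":[0,0,0],"twist":0},
  ],
)

```text
time_s: 59.85
tcp_pos: [630.5, 91.5, 210.0]
orientation: [0.785, 0.569, -0.058, 0.238]
force: [-0.5, -1.8, 0.0]
width: 0.132
```

```bash
python3 -c "
from h import *
st();krep(10,63,5,0); snap('wrist','w22')"
```

```text
t 59.85 p [630.5  91.5 210. ] x [ 0.345  0.866 -0.363] y [ 0.921 -0.239  0.308] z [ 0.18 -0.44 -0.88] F [-0.5 -1.8  0. ] w 0.132 j [ 0.09  0.71 -0.81  1.65  1.02  1.32 -1.4 ]
best twist 0.0 err rotvec in spindle frame [-2.6  9.9 -2.7] now [-2.6  9.9 -2.7]
origin now in spindle [33.1 -0.5 62. ]
goal [610.5  96.  199.4]
[{'dp': [0.2, -4.6, 0.8], 'twist': 0.0}, {'dp': [0.2, -4.6, 0.8], 'twist': 0.0}, {'dp': [0.2, -4.6, 0.8], 'twist': 0.0}, {'dp': [0.2, -4.6, 0.8], 'twist': 0.0}, {'dp': [0.2, -4.6, 0.8], 'twist': 0.0}]
```

View pics/w22.png

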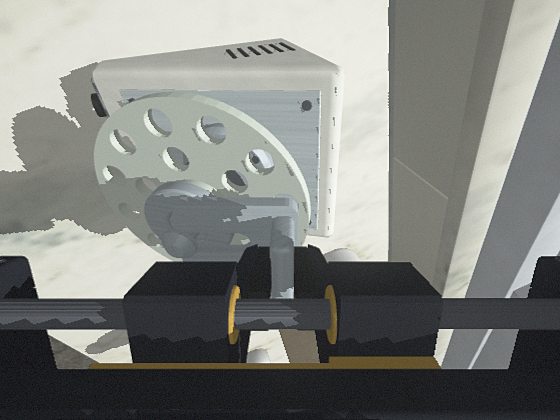

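carry_out(
  targets=[
    {"dp":[0,-4,1],"twist":0},
    {"dp":[0,-4,1],"twist":0},
    {"dp":[0,-4,1],"twist":0},
    {"dp":[0,0,0],"twist":0},
    {"dp":[0,0,0],"twist":0},
  ],
)

```text
time_s: 60.4
tcp_pos: [625.5, 92.4, 208.3]
orientation: [0.786, 0.567, -0.053, 0.242]
force: [1.0, -1.2, 1.2]
width: 0.133
```

```bash
python3 -c "
from h import *
st();krep(10,63,5,0)"
```

```text
t 60.4 p [625.5  92.4 208.3] x [ 0.352  0.865 -0.358] y [ 0.916 -0.24   0.321] z [ 0.192 -0.441 -0.877] F [ 1.  -1.2  1.2] w 0.133 j [ 0.09  0.7  -0.81  1.68  1.03  1.3  -1.42]
best twist 0.0 err rotvec in spindle frame [-2.5  9.1 -2.8] now [-2.5  9.1 -2.8]
origin now in spindle [28.1 -0.4 62.6]
goal [610.   96.  199.6]
[{'dp': [0.1, -3.6, 0.6], 'twist': 0.0}, {'dp': [0.1, -3.6, 0.6], 'twist': 0.0}, {'dp': [0.1, -3.6, 0.6], 'twist': 0.0}, {'dp': [0.1, -3.6, 0.6], 'twist': 0.0}, {'dp': [0.1, -3.6, 0.6], 'twist': 0.0}]
```

carry_out(
  targets=[
    {"dp":[0,-7,1],"twist":0},
    {"dp":[0,-7,1],"twist":0},
    {"dp":[0,-7,1],"twist":0},
    {"dp":[0,-7,1],"twist":0},
    {"dp":[0,-7,1],"twist":0},
  ],
)

```text
time_s: 60.9
tcp_pos: [603.6, 99.1, 199.9]
orientation: [0.786, 0.564, -0.043, 0.249]
force: [4.0, -0.7, 5.1]
width: 0.136
```

```bash
python3 -c "
from h import *
st();krep(10,63,5,0)"
```

```text
t 60.9 p [603.6  99.1 199.9] x [ 0.361  0.865 -0.348] y [ 0.908 -0.241  0.344] z [ 0.214 -0.44  -0.872] F [ 4.  -0.7  5.1] w 0.136 j [ 0.08  0.68 -0.81  1.75  1.05  1.27 -1.5 ]
best twist 0.0 err rotvec in spindle frame [-2.1  7.7 -3. ] now [-2.1  7.7 -3. ]
origin now in spindle [ 4.9  2.  65.9]
goal [609.  96. 200.]
[{'dp': [-0.2, 1.1, 0.5], 'twist': 0.0}, {'dp': [-0.2, 1.1, 0.5], 'twist': 0.0}, {'dp': [-0.2, 1.1, 0.5], 'twist': 0.0}, {'dp': [-0.2, 1.1, 0.5], 'twist': 0.0}, {'dp': [-0.2, 1.1, 0.5], 'twist': 0.0}]
```

carry_out(
  targets=[
    {"dp":[-1,-3,1],"twist":0},
    {"dp":[-1,-3,1],"twist":0},
    {"dp":[0,-2,1],"twist":0},
    {"dp":[0,0,0],"twist":0},
    {"dp":[0,0,0],"twist":0},
  ],
)

```text
time_s: 61.4
tcp_pos: [598.1, 99.6, 197.7]
orientation: [0.786, 0.564, -0.039, 0.251]
force: [2.9, -0.7, 3.1]
width: 0.131
```

```bash
python3 -c "
from h import *
st();krep(10,63,5,0); snap('wrist','w23'); snap('scene','s23')
c,p,d=load('s23'); cv2.imwrite('pics/s23c.png',cv2.resize(p[130:240,180:300],None,fx=5,fy=5,interpolation=cv2.INTER_CUBIC))"
```

```text
t 61.4 p [598.1  99.6 197.7] x [ 0.362  0.866 -0.344] y [ 0.906 -0.239  0.351] z [ 0.222 -0.438 -0.871] F [ 2.9 -0.7  3.1] w 0.131 j [ 0.08  0.68 -0.81  1.77  1.05  1.26 -1.52]
best twist 0.0 err rotvec in spindle frame [-1.9  7.3 -3. ] now [-1.9  7.3 -3. ]
origin now in spindle [-0.8  1.4 66.5]
goal [608.7  96.  200.1]
[{'dp': [-0.0, 2.3, 0.4], 'twist': 0.0}, {'dp': [-0.0, 2.3, 0.4], 'twist': 0.0}, {'dp': [-0.0, 2.3, 0.4], 'twist': 0.0}, {'dp': [-0.0, 2.3, 0.4], 'twist': 0.0}, {'dp': [-0.0, 2.3, 0.4], 'twist': 0.0}]
```

View pics/w23.png

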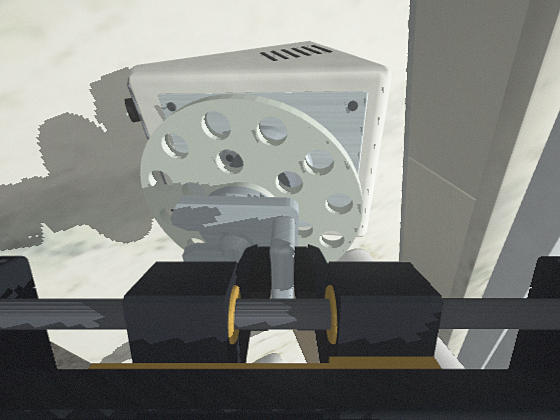

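View pics/s23c.png

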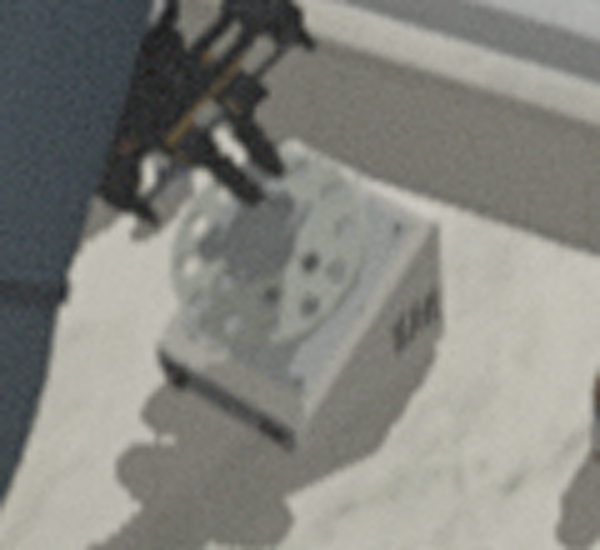

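carry_out(
  targets=[
    {"dp":[0,0,0],"twist":0},
    {"dp":[0,0,0],"twist":0},
    {"dp":[0,0,0],"twist":0},
    {"dp":[0,0,-6],"twist":0},
    {"dp":[0,0,-12],"twist":0},
  ],
  hand=0.72,
)

```text
time_s: 62.0
tcp_pos: [589.3, 107.1, 209.3]
orientation: [0.786, 0.565, -0.044, 0.248]
force: [0.3, 1.6, -0.7]
width: 0.279
```

carry_out(
  targets=[
    {"dp":[0,0,-20],"twist":0},
    {"dp":[0,5,-25],"twist":0},
    {"dp":[0,10,-25],"twist":0},
    {"dp":[0,5,-15],"twist":0},
    {"dp":[0,0,0],"twist":0},
  ],
)

```text
time_s: 62.5
tcp_pos: [587.6, 146.6, 300.1]
orientation: [0.785, 0.566, -0.041, 0.247]
force: [0.6, 0.3, -0.4]
width: 0.278
```

```bash
python3 -c "
from h import *
st(); snap('wrist','w24')"
```

```text
t 62.5 p [587.6 146.6 300.1] x [ 0.355  0.869 -0.344] y [ 0.91  -0.237  0.341] z [ 0.215 -0.434 -0.875] F [ 0.6  0.3 -0.4] w 0.278 j [ 0.04  0.58 -0.88  1.65  0.92  1.43 -1.41]
```

View pics/w24.png

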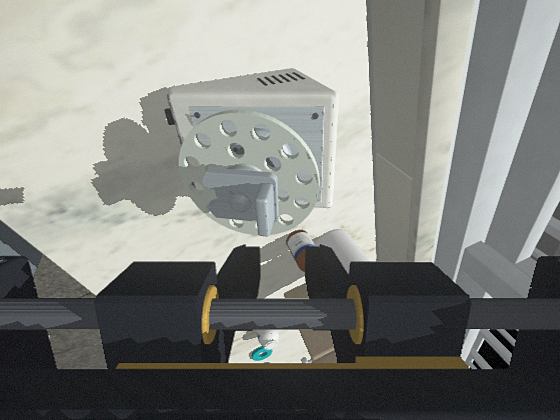

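Run:
```python
from h import *
c,p,d=load('w24'); cv2.imwrite('pics/w24c.png',cv2.resize(p[95:245,165:330],None,fx=4,fy=4,interpolation=cv2.INTER_CUBIC))
Kt,O,Rg=kset(); P=cloud(c,d); S=Rg.inv().apply((P-F).reshape(-1,3)).reshape(P.shape)
m=np.zeros(d.shape,bool); m[100:240,175:330]=1; m&=d>0
for nm,lo,hi,r in (('rib top',97,103,60),('plate top',69.5,75,60),('wheel disc',41,47,90),('head/tip',78,86,20)):
    b=m&(S[...,2]>lo)&(S[...,2]<hi)&(np.hypot(S[...,0],S[...,1])<r); X=S[b]
    if len(X): 
        rect=cv2.minAreaRect(X[:,:2].astype(np.float32)); print(nm,len(X),'z med',np.median(X[:,2]).round(1),'rect c',np.round(rect[0],1),np.round(rect[1],1),round(rect[2],1), 'x',np.percentile(X[:,0],[1,99]).round(1),'y',np.percentile(X[:,1],[1,99]).round(1))
        A=np.c_[X[:,:2],np.ones(len(X))]; s=np.linalg.lstsq(A,X[:,2],rcond=None)[0]; print('  slope deg',np.degrees(s[:2]).round(1))
```

```text
rib top 425 z med 98.5 rect c [27.4 -0.2] [42.4 11. ] 88.3 x [22. 33.] y [-20.   20.9]
  slope deg [-1.5  0. ]
plate top 1901 z med 71.3 rect c [-0.8  0.6] [57.2 72.3] 88.2 x [-35.   35.2] y [-26.6  29. ]
  slope deg [0.1 0.1]
wheel disc 7511 z med 43.3 rect c [-1.7  0.7] [150.1 149.4] 8.0 x [-72.8  70.4] y [-69.2  73.2]
  slope deg [-0.2  0.1]
head/tip 299 z med 81.2 rect c [1.  0.8] [20.1 20.6] 46.4 x [-9.  10.7] y [-8.1 10.5]
  slope deg [-2.8 -8.2]
```

View pics/w24c.png

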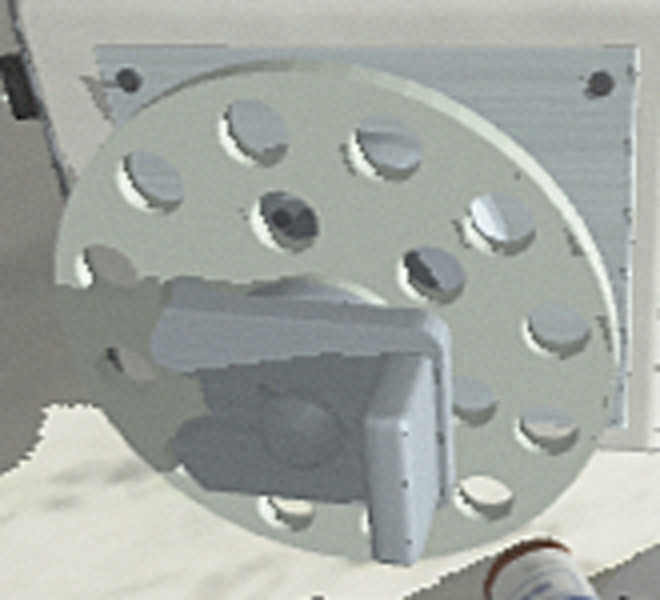

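```bash
python3 -c "
from h import *
print(hand_in()); st(); snap('top','topf')
c,p,d=load('topf'); cv2.imwrite('pics/topfc.png',cv2.resize(p[140:290,90:440],None,fx=2.2,fy=2.2))"
```

```text
the job is handed in; nothing more can be done
None
the job is handed in; nothing more can be done
```

The mixer is back together and was handed in at about 62.5 s of the 72 s allowed. Sleeve, wheel (hub up) and washer went onto the spindle in that order. The keeper was then slid in from the uphill side with its rib up, and the gripper was clear of everything.

**Last checks** (one wrist-camera measurement just before hand-in, in the spindle's frame):
- **Keeper:** it lies flat (slope about 0.1°). Its plate top is at z = 71.3 mm against 72 nominal, and its plate is centred at (-0.8, 0.6) mm, so it is home. The rib top is centred at x = 27.4 mm against 28.
- **Wheel:** the top of its disc is at z = 43.3 mm against 44. The 0.7 mm shortfall matches the keeper's, so I take it as camera bias and the stack as fully seated.
- **Forces:** no reading I took passed about 6 N.

**Not checked or not clean:**
- **Washer and sleeve:** the washer's seating comes from the picture after its release and from the keeper's height. The sleeve was only seen seated before the wheel covered it.
- **Wheel grasp:** my first grip slipped a few millimetres because I lifted before the fingers had closed. I set the wheel down and gripped it again.
- **Keeper fit:** it went in pitched up to about 10°, wedging with little force, and lay flat once released.
- **Bystanders:** I moved none of the bottles, the jar or the beaker that I know of. The final overhead picture to confirm it could not be taken after hand-in.

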